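# Load, close and start the bench tumbler

## Task

Load the bench tumbler and start it: tip all the orange pellets out of the white jug into the tub, stand the jug upright again on its black mat, and put every steel knob from the bench into the tub. Then close the tub with the aluminium cover: tuck its slotted edge under the yellow retaining lip and lower the opposite edge until the cover lies flat in its recess. Only when it is closed, push the red start lever right over to on; leave the brush, the screwdriver and the amber bottle alone.

Things in the scene. Friction and masses are not known exactly. Their poses are not given: they have to be found in the camera images.
- tumbler: Blue bench tumbler, fixed. Origin: centre of its underside, on the bench; z up, x away from the robot towards the yellow lip. Outside 184 (x) x 160 (y); open tub 136 x 116 inside, floor 10 mm over the bench, edge of the tub (ledge) at 75 mm. On its +y side a grey control pod, 150 x 80, y from 80 to 160, top at 50 mm, with the red start lever.
- seat (a point): Centre of the cover's recess, at the height of the level ledge (75 mm over the bench) round the tub's mouth; axes as the tumbler. Recess 154 long (x) x 134 wide (y). A grey rim 7 mm above the ledge borders it on the near (-x) side and both y sides; a wall at x = +77 mm borders the far side, with the yellow lip over it.
- lip (a point): Middle of the free edge of the yellow retaining lip, at its underside; axes as the tumbler. The 5 mm thick lip overhangs the recess by 12 mm along its whole far side, 13 mm above the ledge.
- start (a joint): Red start lever on the tumbler's pod. 0 rad = off (leans to the tumbler's -x), 1.0 rad = on (leans to +x). It needs a light push at its tip and stays where it is left.
- start_tip (a point): Tip of the start lever, 55 mm from its pivot; it swings in the tumbler's x-z plane, about 55 mm towards +x when switched on.
- cover_handle (a point): Centre of the black bar handle (14 x, 56 y, 30 high) of the loose aluminium cover, a plate 150 (x) x 128 (y) x 5 mm, 0.25 kg. z is the plate's upward normal. The plate's underside is 20 mm below this point, its slotted +x edge (to go under the lip) 87 mm from it, its -x edge 63 mm, its side edges 64 mm. Starts flat on the green pad.
- rack: Thin green pad, 170 x 150 x 3 mm, fixed, where the cover lies at the start; origin at the centre of its underside. It may be on either side.
- mat: Thin black rubber mat, 160 (x) x 130 (y) x 3 mm, fixed, on which the jug stands and must stand again; origin at the centre of its underside. It may be on either side.
- jug_mid (a point): Loose white jug, 0.1 kg, open square scoop 60 high, z up; this point is half-way up, midway between its flat upright side walls (58 apart outside in y, x from -25 to +33). At -x a sloping spout rises from the floor's edge (x = -25) to its pouring edge at x = -73, 29 mm above this point; spout cheeks reach 17 mm higher. Walls 3 mm. Tipped about 100 degrees, spout down, it drains.
- pellet0_c (a point): Centre of a loose orange plastic polishing pellet, capsule shaped, 16 mm thick and 24 mm long, long axis x, 12 g; at the start it lies in the jug. Some are absent.
- pellet1_c (a point): Centre of a loose orange plastic polishing pellet, capsule shaped, 16 mm thick and 24 mm long, long axis x, 12 g; at the start it lies in the jug. Some are absent.
- pellet2_c (a point): Centre of a loose orange plastic polishing pellet, capsule shaped, 16 mm thick and 24 mm long, long axis x, 12 g; at the start it lies in the jug. Some are absent.
- pellet3_c (a point): Centre of a loose orange plastic polishing pellet, capsule shaped, 16 mm thick and 24 mm long, long axis x, 12 g; at the start it lies in the jug. Some are absent.
- pellet4_c (a point): Centre of a loose orange plastic polishing pellet, capsule shaped, 16 mm thick and 24 mm long, long axis x, 12 g; at the start it lies in the jug. Some are absent.
- pellet5_c (a point): Centre of a loose orange plastic polishing pellet, capsule shaped, 16 mm thick and 24 mm long, long axis x, 12 g; at the start it lies in the jug. Some are absent.
- knob0_c (a point): Centre of a loose turned steel furniture knob, 25 mm high (z, this point half-way), foot 22 mm and head 28 mm across (head from 1.5 to 9.5 mm above this point), 50 g; starts standing on the bench. Some are absent.
- knob1_c (a point): Centre of a loose turned steel furniture knob, 25 mm high (z, this point half-way), foot 22 mm and head 28 mm across (head from 1.5 to 9.5 mm above this point), 50 g; starts standing on the bench. Some are absent.
- knob2_c (a point): Centre of a loose turned steel furniture knob, 25 mm high (z, this point half-way), foot 22 mm and head 28 mm across (head from 1.5 to 9.5 mm above this point), 50 g; starts standing on the bench. Some are absent.
- knob3_c (a point): Centre of a loose turned steel furniture knob, 25 mm high (z, this point half-way), foot 22 mm and head 28 mm across (head from 1.5 to 9.5 mm above this point), 50 g; starts standing on the bench. Some are absent.
- knob4_c (a point): Centre of a loose turned steel furniture knob, 25 mm high (z, this point half-way), foot 22 mm and head 28 mm across (head from 1.5 to 9.5 mm above this point), 50 g; starts standing on the bench. Some are absent.
- brush: Loose brush, some 200 mm long, lying on the bench near the robot, not part of the job; origin at its underside.
- driver: Loose screwdriver, some 200 mm long, lying beyond the tumbler, not part of the job.
- oil: Loose amber bottle, 44 mm across and 100 mm high, standing on the bench, not part of the job; origin at its underside.
Things that resemble listed ones, but are neither listed nor needed, are in the scene too. Leave any brown or pink look-alike of the part that bears knob4_c alone.

How it is judged (in metres and radians):
On the way, in this order (a step that is already met when the one before it is completed fails the run):
1. all pellets and knobs are in the tub (x of pellet0_c in the frame of tumbler between -0.072 and 0.072 m and y of pellet0_c in the frame of tumbler between -0.062 and 0.062 m and z of pellet0_c in the frame of tumbler between 0 and 0.074 m and x of pellet1_c in the frame of tumbler between -0.072 and 0.072 m and y of pellet1_c in the frame of tumbler between -0.062 and 0.062 m and z of pellet1_c in the frame of tumbler between 0 and 0.074 m and x of pellet2_c in the frame of tumbler between -0.072 and 0.072 m and y of pellet2_c in the frame of tumbler between -0.062 and 0.062 m and z of pellet2_c in the frame of tumbler between 0 and 0.074 m and x of pellet3_c in the frame of tumbler between -0.072 and 0.072 m and y of pellet3_c in the frame of tumbler between -0.062 and 0.062 m and z of pellet3_c in the frame of tumbler between 0 and 0.074 m and x of pellet4_c in the frame of tumbler between -0.072 and 0.072 m and y of pellet4_c in the frame of tumbler between -0.062 and 0.062 m and z of pellet4_c in the frame of tumbler between 0 and 0.074 m and x of pellet5_c in the frame of tumbler between -0.072 and 0.072 m and y of pellet5_c in the frame of tumbler between -0.062 and 0.062 m and z of pellet5_c in the frame of tumbler between 0 and 0.074 m and x of knob0_c in the frame of tumbler between -0.072 and 0.072 m and y of knob0_c in the frame of tumbler between -0.062 and 0.062 m and z of knob0_c in the frame of tumbler between 0 and 0.074 m and x of knob1_c in the frame of tumbler between -0.072 and 0.072 m and y of knob1_c in the frame of tumbler between -0.062 and 0.062 m and z of knob1_c in the frame of tumbler between 0 and 0.074 m and x of knob2_c in the frame of tumbler between -0.072 and 0.072 m and y of knob2_c in the frame of tumbler between -0.062 and 0.062 m and z of knob2_c in the frame of tumbler between 0 and 0.074 m and x of knob3_c in the frame of tumbler between -0.072 and 0.072 m and y of knob3_c in the frame of tumbler between -0.062 and 0.062 m and z of knob3_c in the frame of tumbler between 0 and 0.074 m and x of knob4_c in the frame of tumbler between -0.072 and 0.072 m and y of knob4_c in the frame of tumbler between -0.062 and 0.062 m and z of knob4_c in the frame of tumbler between 0 and 0.074 m), for 0.2 s.
2. the cover lies flat in its recess, its edge under the lip (x of cover_handle in the frame of tumbler between -0.018 and -0.006 m and y of cover_handle in the frame of tumbler between -0.006 and 0.006 m and z of cover_handle in the frame of tumbler between 0.092 and 0.098 m and angle between cover_handle's own z axis and vertical below 0.04 rad and angle between the x axis of cover_handle and the x axis of tumbler, either way round below 0.09 rad and value of joint start below 0.4 rad), for 0.2 s.
3. the start lever is on (value of joint start above 0.75 rad), for 0.2 s.
At the end, for the whole second after the job is handed in: All pellets and knobs present are in the tub; cover flat (0.04 rad) on its ledge, under the lip, within 6 mm of its seated place and 3 mm of its height; lever past 0.75 rad; jug upright (0.1 rad) on its mat within 55 mm of the mat's centre; all at rest (all of step 1 and x of cover_handle in the frame of tumbler between -0.018 and -0.006 m and y of cover_handle in the frame of tumbler between -0.006 and 0.006 m and z of cover_handle in the frame of tumbler between 0.092 and 0.098 m and angle between cover_handle's own z axis and vertical below 0.04 rad and angle between the x axis of cover_handle and the x axis of tumbler, either way round below 0.09 rad and value of joint start above 0.75 rad and angle between jug_mid's own z axis and vertical below 0.1 rad and horizontal distance between jug_mid and mat below 0.055 m and height (world z) of jug_mid below 0.038 m and linear speed of each of jug, cover below 0.02 m/s); the robot touches nothing.
It fails at once if the brush is disturbed (moved more than 40 mm) (distance of brush from where it was at the start of the episode above 0.04 m).
It fails at once if the screwdriver is disturbed (moved more than 40 mm) (distance of driver from where it was at the start of the episode above 0.04 m).
It fails at once if the amber bottle is disturbed (moved more than 40 mm) (distance of oil from where it was at the start of the episode above 0.04 m).
Of pellet0, pellet1, pellet2, pellet3, pellet4, pellet5 only 3 to 6 are there at a start; the rules pass over those that are not, and their reading is None.
Of knob0, knob1, knob2, knob3, knob4 only 3 to 5 are there at a start; the rules pass over those that are not, and their reading is None.
At some moment in a run one of knob0, knob1, knob2, knob3, knob4, cover may be knocked a few centimetres aside while the robot is not near it.
Once in a run the grip may slacken for a moment while it holds something.
It also fails if it takes over 208 s, if anything falls off the work surface, if the arm or the gripper's body presses on something with over 40 N, if the wrist force passes 120 N, or if a joint passes its speed limit or range.

## Robot

A 7-joint arm with a two-finger parallel gripper is mounted at the origin on the work surface. World frame = base frame: x ahead of the robot, y to its left, z up, the work surface at z = 0. Lengths are in mm, angles in rad, forces in N, time in s.
With the tool pointing down it reaches from about 400 to 875 mm from the base axis. Payload 4.4 kg.
Tool frame: the origin (TCP) lies midway between the tips of the shut fingers; the grasp point (between the pads) lies 19 mm behind it; x points along the fingers, z is the direction in which the jaws open and shut, and the axes are right-handed (so a half turn about x gives the same grasp; the last joint's range is limited). The gripper opens to 85 mm and grips with 20 to 120 N. Pads are 22 mm wide; open, the fingers measure 114 mm over their backs; the gripper's body (76 mm by 85 mm) begins 54 mm behind the grasp point. The pads swing forward as they close: fully open they stand 13 mm farther back than shut.
Start: joints at [-0.066, 0.628, 0.038, 1.517, -0.027, 0.996, -0.02], TCP at [650.014, 0.027, 231.313] pointing down, gripper open.
Joint ranges: [-3.06, 3.06], [-0.37, 2.12], [-1.25, 1.32], [0.18, 2.47], [-1.1, 4.24], [0.23, 1.98], [-2.94, 2.94]. Speed limits (rad/s): [2.57, 2.57, 3.14, 3.14, 3.14, 3.14, 3.14].

## Interface

Orientations are given as [roll, pitch, yaw] about the fixed x, y, z axes, in that order (R = Rz(yaw) Ry(pitch) Rx(roll)).
In Python, from cell import ctrl gives the robot as it stands. The module is installed in compiled form; this text tells all that it offers.
- The arm moves only by the tool servo_tool, never from a script. Its argument "rows" is a list of rows, each an object of numbers: "dx", "dy", "dz": the shift along the tool's x, y, z in units of 750 mm (1.0 is 750 mm); "wx", "wy", "wz": the turn, a rotation vector about the tool's x, y, z in units of 6 degrees (1.0 is 6 degrees); "fingers": the closure, from 0 (fully open) to 1 (shut). In form: [{"dx": .., "dy": .., "dz": .., "wx": .., "wy": .., "wz": .., "fingers": ..}, ...]. A call has 1 to 5 rows; each row shifts and turns the commanded pose from where the row before left it, along the tool's axes as they then stand; what a row does not reach is not made up. A row lasts 1/8 s, in which the tool goes at most 62.5 mm and 10.7 degrees, less where a joint would pass 70% of its speed; a pose out of reach is approached as far as the arm can. A call with a number of a shift or a turn outside -1 to 1 is refused whole. A call with a gripper value outside its range is refused whole. The fingers move at their own pace and stop on an object; the grip force is fixed at half the most. Time passes only in rows, so rows that do not move let the fingers close. It gives the time, the measured TCP pose, the force and the opening at its end, in the units of the state.
- ctrl.read_state(): the state, without advancing time (a new reading comes with each control period).
- ctrl.get_image(name): name is "scene" or "side" or "wrist"; returns the picture (400x640x3 uint8, red, green, blue); there is no depth.
- ctrl.camera_info(name): a dict with "fovy" (degrees; the focal length in pixels is half the picture's height over the tangent of half this angle, whatever the lens; pixels are square), "cx", "cy" (the principal point, pixels), "k1" (the pictures are not rectified: a ray, as slopes to the right and down, at radius r is drawn at 1 + k1 r^2 times it, then the intrinsics apply), "R" (3x3) and "t" (3): a world point X has camera coordinates R X + t. Camera axes: x right, y down, z forward; pixel columns grow to the right and rows downward; lengths in mm; the calibration is good to about 2 mm. A picture is of the moment at which its call begins: read the wrist's pose just before it. camera_info takes no time and is no camera call; for the wrist camera it gives the pose at the moment of the call.
- ctrl.finish_job(): hands the job in, once; it reports no verdict.
Trained networks look in the newest picture that a camera, given by its name, has taken for a name from the list of things; names that differ only in an ending like _2 or _b are one class to them, and where a whole thing is asked for, a point or a joint stands for the part that bears it (a point fixed in the world has none). Each returns a list of dicts, best first, with "conf" (0 to 1); they miss things now and then, are a little off and sometimes report something else, mostly with a low value. They report only what shows in the picture. A call takes as long as a camera call. They do not tell look-alikes from the thing itself.
- ctrl.search_frame(label, camera): "extent" ([centre column, centre row, width, height] in pixels, round what is visible of it).
- ctrl.silhouettes(label, camera): "region" (400x640 bool, what is visible of it) and "extent" ([centre column, centre row, width, height] in pixels, round what is visible of it).
- ctrl.mark_of(label, camera): "point" ([column, row] in pixels: a listed point, or the origin of a listed thing).
The state is a dict: "clock": time; "qpos": joint angles; "qd": joint speeds; "tau": joint torques, N m; "eef_pos": TCP position; "tool_rot": TCP orientation; "force": force on the tool from outside, world axes, zero at the start; "torque": the same for the moment, N m; "width": finger opening in mm.
Only numpy, scipy, OpenCV 4.12 (cv2) and the standard library are available. Lean on these libraries where they do the work, as an engineer would, in place of code of your own. Each camera call takes 0.05 s, during which the arm holds its last target.

## Working session

There is one attempt and no reset: what is moved stays moved. The work goes in short steps, Python scripts to look and compute and a tool call to move; the robot and the scene stay as the last step left them, time stands still between calls to the robot, and variables do not carry over. Pictures are saved under pics/ and viewed, and the job is handed in when it is done.

Besides the shell and the picture viewer there is one more tool, called in YAML: its name, and indented under it one key for each argument. servo_tool: Moves the arm, as the interface text tells. Its arguments: {"type":"object","properties":{"rows":{"type":"array"}},"required":["rows"]}

```bash
mkdir -p pics; ls; cat > h.py <<'E'
import numpy as np, cv2
from cell import ctrl
from scipy.spatial.transform import Rotation as Rn
def snap(cam,name):
    im=ctrl.get_image(cam); cv2.imwrite(f'pics/{name}.png',im[:,:,::-1]); return im
def K(ci):
    f=200/np.tan(np.radians(ci['fovy'])/2); return f
def ray(ci,px):
    f=K(ci); d=np.array([(px[0]-ci['cx'])/f,(px[1]-ci['cy'])/f])
    u=d.copy()
    for _ in range(20): u=d/(1+ci['k1']*(u@u))
    R=np.array(ci['R']);t=np.array(ci['t'])
    return -R.T@t, R.T@np.array([u[0],u[1],1])
def atz(ci,px,z):
    o,d=ray(ci,px); return o+d*(z-o[2])/d[2]
def proj(ci,X):
    c=np.array(ci['R'])@np.array(X,float)+np.array(ci['t']); u=c[:2]/c[2]; u=u*(1+ci['k1']*(u@u))
    return u*K(ci)+[ci['cx'],ci['cy']]
E
python3 - <<'E'
from h import *
s=ctrl.read_state(); print(s)
for c in ['scene','side','wrist']:
    snap(c,c+'0'); ci=ctrl.camera_info(c); print(c,ci['fovy'],ci['cx'],ci['cy'],ci['k1'],-np.array(ci['R']).T@np.array(ci['t'])); print(np.round(ci['R'],3))
E
```

```text
pics
{'clock': 0.0, 'qpos': array([-0.06581014,  0.62934944,  0.03847236,  1.51838763, -0.02698076,
        0.99627017, -0.02000396]), 'qd': array([-0.00051365,  0.00137847, -0.00147799, -0.00080673,  0.00049816,
       -0.00027324, -0.00055336]), 'tau': array([-1.11932164e-03, -5.63405585e+01,  1.22606792e+00, -1.93450052e+01,
        1.09587883e-02,  1.05136272e-02, -8.84369996e-06]), 'eef_pos': array([6.49373705e+02, 1.16697632e-02, 2.30381217e+02]), 'tool_rot': array([-3.11021205,  1.5689005 , -3.11022044]), 'force': array([-0.49846595, -0.55692784,  0.04848023]), 'torque': array([-0.03811952, -0.01914974,  0.04076267]), 'width': 85.43820552113736}
scene 56.83405580611536 315.14294584534235 196.95929294908666 -0.01922911258611737 [1192.68537351  -97.36279669  685.55352167]
[[ 0.095  0.995 -0.001]
 [ 0.697 -0.068 -0.714]
 [-0.711  0.067 -0.7  ]]
side 53.05085546226159 320.2159934373628 199.77030144449677 -0.005193977611356055 [ 262.1155712  -777.42153236 1013.25095861]
[[ 0.926 -0.378  0.02 ]
 [-0.27  -0.694 -0.667]
 [ 0.266  0.612 -0.745]]
wrist 70.60384285556705 313.5178252537363 197.39934483021293 -0.04659804629550889 [649.53984458  73.42223154 373.36036307]
[[ 1.     0.001 -0.001]
 [ 0.001 -0.959  0.285]
 [-0.001 -0.285 -0.959]]
```

View pics/scene0.png

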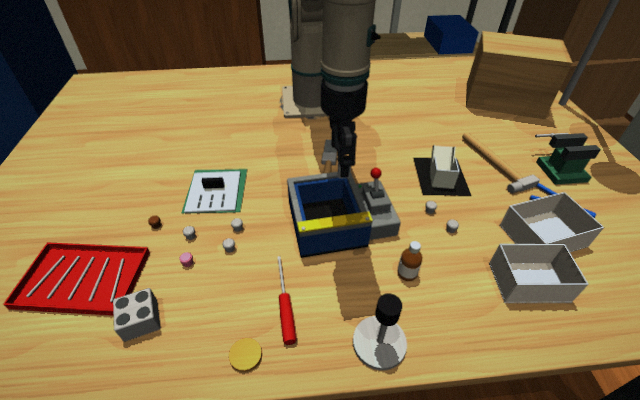

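View pics/side0.png

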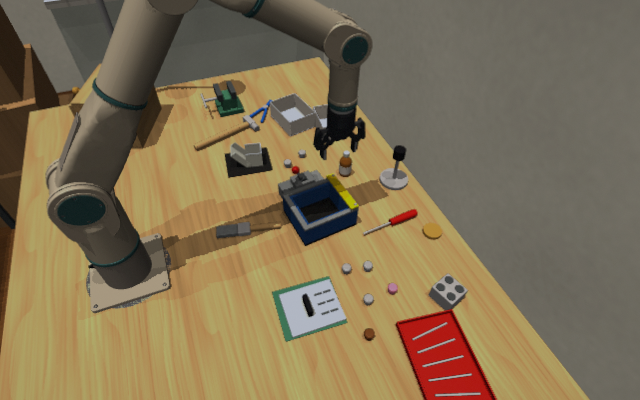

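View pics/wrist0.png

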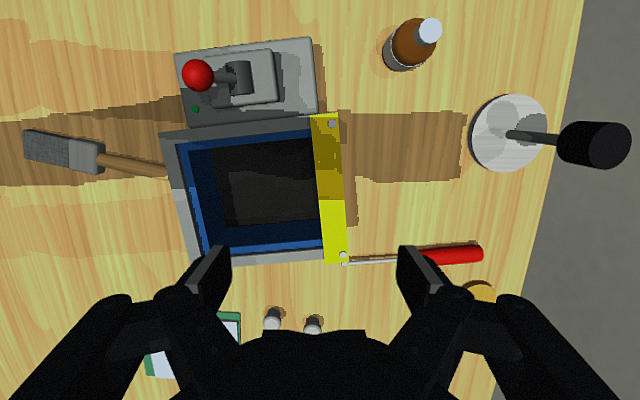

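```bash
python3 - <<'E'
from h import *
import pickle
cis={c:ctrl.camera_info(c) for c in ['scene','side']}
out={}
for n in ['tumbler','seat','lip','start_tip','cover_handle','rack','mat','jug_mid','pellet0_c','knob0_c','brush']:
    for c in cis:
        r=ctrl.mark_of(n,c); out[n,c]=r
        print(n,c,[(np.round(np.array(q['point']),1).tolist(),round(q['conf'],2)) for q in r[:8]])
    a,b=out[n,'scene'],out[n,'side']
    if a and b:
        o1,d1=ray(cis['scene'],a[0]['point']);o2,d2=ray(cis['side'],b[0]['point'])
        M=np.stack([d1,-d2],1); k=np.linalg.lstsq(M,o2-o1,rcond=None)[0]
        p,q=o1+k[0]*d1,o2+k[1]*d2; print('   ',np.round((p+q)/2,1),np.round(np.linalg.norm(p-q),1))
pickle.dump(out,open('m.pkl','wb'))
for px in [(190,232),(238,225),(229,244),(431,208),(453,226)]: print(np.round(atz(cis['scene'],px,14),1))
for px in [(347,269),(368,266),(368,299),(288,163),(302,154)]: print(np.round(atz(cis['side'],px,14),1))
for c in ['scene','side']:
    im=cv2.imread(f'pics/{c}0.png')
    y0,x0=(150,150) if c=='scene' else (120,210)
    cv2.imwrite(f'pics/{c}0z.png',cv2.resize(im[y0:y0+150,x0:x0+330 if c=='scene' else x0+200],None,fx=2.4 if c=='scene' else 3.5,fy=2.4 if c=='scene' else 3.5,interpolation=cv2.INTER_CUBIC))
E
```

```text
tumbler scene [([325.7, 225.1], 0.86)]
tumbler side [([320.0, 219.7], 0.71), ([342.9, 172.2], 0.65)]
    [592.5 -16.4  -7.9] 4.5
seat scene [([325.3, 201.6], 0.97), ([334.2, 217.5], 0.72)]
seat side [([318.3, 204.5], 0.89)]
    [585.9 -17.   69.6] 1.7
lip scene [([332.6, 218.1], 0.62)]
lip side [([336.9, 193.0], 0.76)]
    [653.3  -8.1  86.1] 0.6
start_tip scene [([376.8, 173.6], 0.53)]
start_tip side [([299.6, 166.8], 0.42), ([307.7, 306.0], 0.4)]
    [569.  102.4 131.9] 1.6
cover_handle scene [([212.3, 181.8], 0.91)]
cover_handle side [([305.0, 305.2], 0.8)]
    [ 434.6 -301.7   23.1] 2.7
rack scene []
rack side []
mat scene [([438.9, 175.4], 0.94), ([429.1, 207.9], 0.28)]
mat side [([248.6, 165.7], 0.92)]
    [443.4 320.7  -6.2] 12.6
jug_mid scene [([445.0, 173.2], 0.72)]
jug_mid side [([250.4, 153.6], 0.83), ([314.6, 220.8], 0.16)]
    [462.  331.3  26.8] 7.4
pellet0_c scene []
pellet0_c side []
knob0_c scene [([428.5, 207.2], 0.7)]
knob0_c side [([288.5, 162.4], 0.62)]
    [578.8 247.3  19.4] 3.4
brush scene [([328.8, 164.5], 0.86), ([281.2, 300.0], 0.64)]
brush side [([251.9, 231.7], 0.74)]
    [370.3  15.9  -1.3] 11.2
[ 600.4 -340.1   14. ]
[ 589.  -227.6   14. ]
[ 645.6 -245.2   14. ]
[578.6 253.7  14. ]
[642.3 287.6  14. ]
[ 589.5 -234.1   14. ]
[ 651.  -247.4   14. ]
[ 603.  -342.6   14. ]
[577.6 252.8  14. ]
[642.3 280.5  14. ]
```

View pics/scene0z.png

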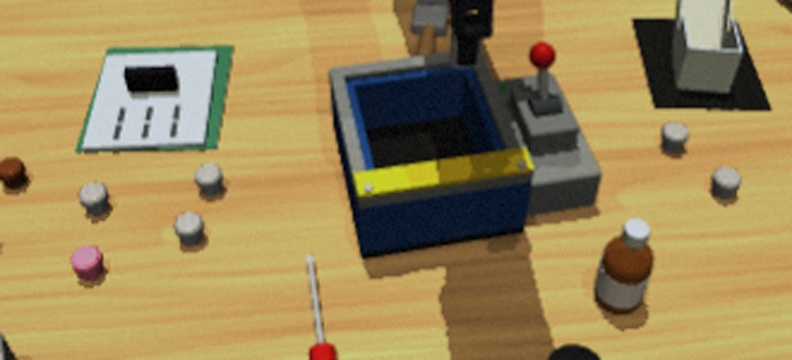

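View pics/side0z.png

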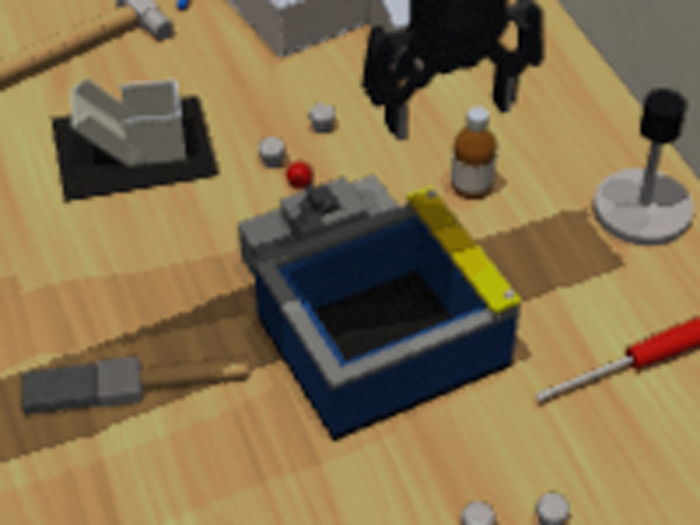

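```bash
python3 - <<'E'
import cv2
im=cv2.imread('pics/wrist0.png'); cv2.imwrite('pics/w0z.png',cv2.resize(im[20:280,140:370],None,fx=3,fy=2.3*1.0 if 0 else 3,interpolation=cv2.INTER_CUBIC)[:600*2:1][:780])
im=cv2.resize(im[30:280,140:370],None,fx=2.4,fy=2.4,interpolation=cv2.INTER_CUBIC); cv2.imwrite('pics/w0z.png',im)
E
```

```text
(no output)
```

View pics/w0z.png

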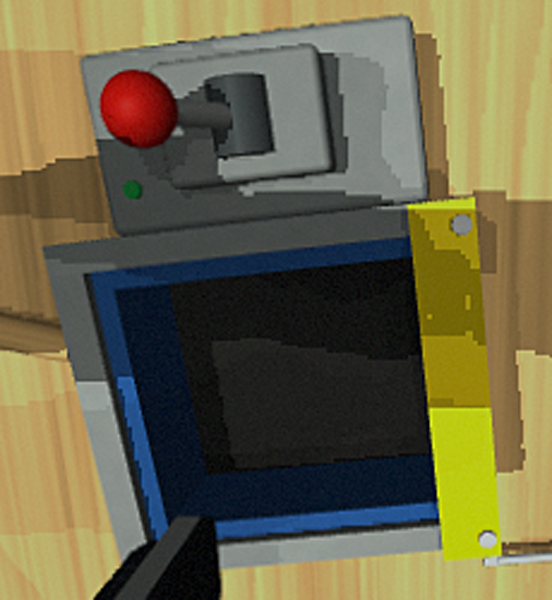

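```bash
python3 - <<'E'
from h import *
from scipy.optimize import least_squares
ci=ctrl.camera_info('wrist')
P=[(65,80,93),(65,-80,93),(92,80,93),(92,-80,93),(-92,80,82)]
Z=[(408,205),(443,560),(475,198),(500,557),(45,245)]
px=np.array(Z)/2.4+[140,30]
def f(p):
    c,s=np.cos(p[2]),np.sin(p[2])
    return np.concatenate([proj(ci,[p[0]+c*a-s*b,p[1]+s*a+c*b,h])-q for (a,b,h),q in zip(P,px)])
r=least_squares(f,[586,-17,.1]); print(r.x,np.round(r.fun,1))
p=r.x;c,s=np.cos(p[2]),np.sin(p[2])
for Q,z in [((-75,160,50),(80,57)),((75,160,50),(410,15)),((75,80,50),(428,200))]:
    a,b,h=Q; print(proj(ci,[p[0]+c*a-s*b,p[1]+s*a+c*b,h]),np.array(z)/2.4+[140,30])
E
```

```text
[ 5.89764868e+02 -1.40436222e+01  9.77729282e-02] [ 0.2  0.1 -0.1  0.3  0.3  0.2  0.3 -0.6 -0.7 -0.1]
[171.92544398  52.27211038] [173.33333333  53.75      ]
[312.52200726  35.31312855] [310.83333333  36.25      ]
[319.60653645 114.40952687] [318.33333333 113.33333333]
```

```bash
cat > plan.py <<'E'
import sys,json
from h import *
# usage: plan.py x y z [roll pitch yaw of tool x,: optional 'yaw' deg target of jaw axis with tool down]
# also logs state
def plan(tp, Rt=None, st=None, vmax=60.):
    s=st or ctrl.read_state()
    R0=Rn.from_euler('xyz',s['tool_rot']); p=np.array(s['eef_pos'])
    open('log.jsonl','a').write(json.dumps([list(map(float,s['qpos'])),list(map(float,p)),list(map(float,s['tool_rot'])),float(s['clock'])])+'\n')
    tp=np.array(tp,float)
    rv=np.zeros(3) if Rt is None else (R0.inv()*Rt).as_rotvec()
    rd=np.degrees(rv)/6
    n=int(max(np.ceil(np.linalg.norm(tp-p)/vmax),np.ceil(np.abs(rd).max()-.02),1))
    print('t',round(s['clock'],2),'tcp',np.round(p,1),'axes x',np.round(R0.apply([1,0,0]),2),'y',np.round(R0.apply([0,1,0]),2),'z',np.round(R0.apply([0,0,1]),2),'F',np.round(s['force'],1),'w',round(s['width'],1))
    # rows: pose interpolation, integrate
    R=R0; out=[]; q=p.copy()
    for i in range(n):
        d=R.inv().apply((tp-p)/n)/750
        out.append([*np.round(d,4),*np.round(rd/n,3)])
        R=R*Rn.from_rotvec(rv/n)
    if np.abs(rv).max()<1e-3: print('n',n,'each dx dy dz',out[0][:3])
    else:
        print('n',n); [print(o) for o in out]
    return out
def down(deg):
    # tool x down; tool z (jaw) at heading deg from world x
    a=np.radians(deg); z=np.array([np.cos(a),np.sin(a),0]); x=np.array([0,0,-1.]); y=np.cross(z,x)
    return Rn.from_matrix(np.stack([x,y,z],1))
if __name__=='__main__':
    a=list(map(float,sys.argv[1:]))
    if len(a)==0: a=list(ctrl.read_state()['eef_pos'])
    plan(a[:3], down(a[3]) if len(a)>3 else None)
E
python3 plan.py 589 -232 110
```

```text
t 1.25 tcp [6.500e+02 1.000e-01 2.313e+02] axes x [ 0.  0. -1.] y [-0.  1.  0.] z [1. 0. 0.] F [0.4 1.1 0.1] w 85.6
n 5 each dx dy dz [np.float64(0.0323), np.float64(-0.0619), np.float64(-0.0163)]
```

servo_tool:
  rows:
    - {"dx": 0.032,"dy": -0.062,"dz": -0.016,"fingers": 0.35}
    - {"dx": 0.032,"dy": -0.062,"dz": -0.016,"fingers": 0.35}
    - {"dx": 0.032,"dy": -0.062,"dz": -0.016,"fingers": 0.35}
    - {"dx": 0.032,"dy": -0.062,"dz": -0.016,"fingers": 0.35}
    - {"dx": 0.032,"dy": -0.062,"dz": -0.016,"fingers": 0.35}

```text
schema error: expected keys dx, dy, dz, wx, wy, wz, fingers
```

```bash
python3 - <<'E'
from h import *
snap('wrist','w1'); snap('scene','s1'); 
im=cv2.imread('pics/s1.png'); cv2.imwrite('pics/s1z.png',cv2.resize(im[140:290,130:330],None,fx=3.5,fy=3.5,interpolation=cv2.INTER_CUBIC))
E
python3 plan.py
```

```text
t 1.35 tcp [650.    0.  231.3] axes x [-0.  0. -1.] y [0. 1. 0.] z [ 1. -0. -0.] F [-0.5  0.6 -0.7] w 85.4
n 1 each dx dy dz [np.float64(0.0), np.float64(0.0), np.float64(0.0)]
```

View pics/w1.png

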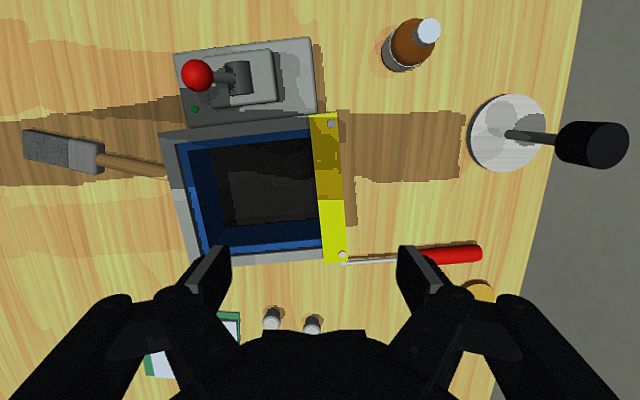

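View pics/s1z.png

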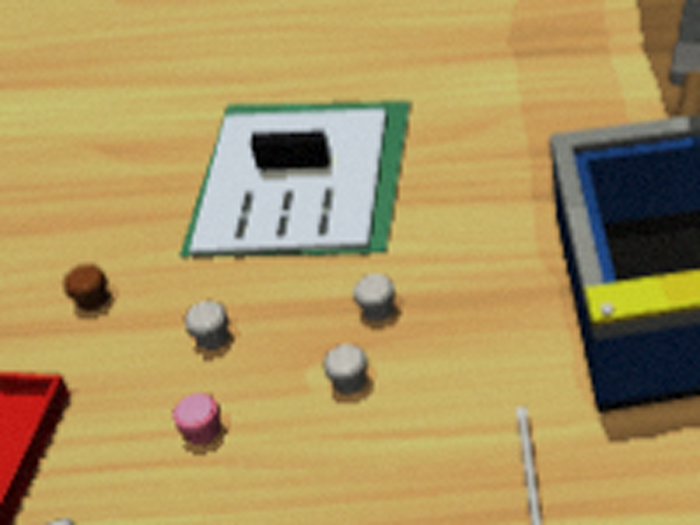

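All keys are required. The enlarged scene crop shows three grey steel knobs (crop 208,320; 376,295; 346,365), plus a brown one (87,287) and a pink one (198,418), which are look-alikes to leave alone.

servo_tool:
  rows:
    - {"dx": 0.032,"dy": -0.062,"dz": -0.016,"wx": 0,"wy": 0,"wz": 0,"fingers": 0.35}
    - {"dx": 0.032,"dy": -0.062,"dz": -0.016,"wx": 0,"wy": 0,"wz": 0,"fingers": 0.35}
    - {"dx": 0.032,"dy": -0.062,"dz": -0.016,"wx": 0,"wy": 0,"wz": 0,"fingers": 0.35}
    - {"dx": 0.032,"dy": -0.062,"dz": -0.016,"wx": 0,"wy": 0,"wz": 0,"fingers": 0.35}
    - {"dx": 0.032,"dy": -0.062,"dz": -0.016,"wx": 0,"wy": 0,"wz": 0,"fingers": 0.35}

```text
clock: 1.98
eef_pos: [589.8, -233.9, 110.7]
tool_rot: [-0.227, 1.57, -0.227]
force: [0.4, -1.8, 0.0]
width: 55.3
```

```bash
python3 - <<'E'
from h import *
snap('wrist','w2')
E
python3 plan.py 589 -232 2
```

```text
t 2.02 tcp [ 584.3 -243.2  107.5] axes x [-0.01 -0.01 -1.  ] y [ 0.01  1.   -0.01] z [ 1.   -0.01 -0.01] F [-2.4 -7.  -1.7] w 55.5
n 2 each dx dy dz [np.float64(0.0703), np.float64(0.0079), np.float64(0.0035)]
```

View pics/w2.png

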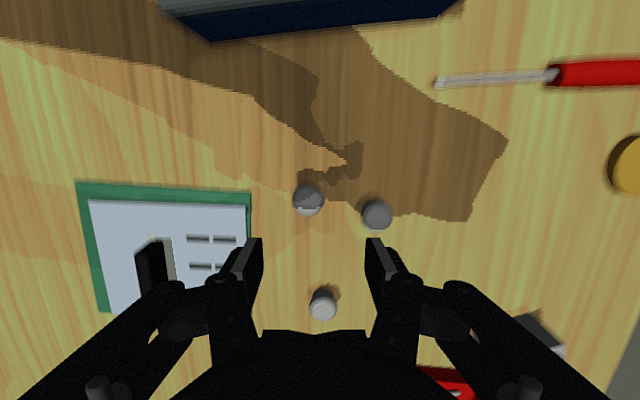

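```bash
python3 - <<'E'
from h import *
ci=ctrl.camera_info('wrist'); snap('wrist','w3')
im=cv2.imread('pics/w3.png'); cv2.imwrite('pics/w3z.png',cv2.resize(im[150:330,200:460],None,fx=3,fy=3,interpolation=cv2.INTER_CUBIC))
for r in ctrl.search_frame('knob0_c','wrist'): print(np.round(r['extent']),round(r['conf'],2),np.round(atz(ci,r['extent'][:2],14),1))
for r in ctrl.mark_of('knob0_c','wrist'): print(np.round(r['point']),round(r['conf'],2),np.round(atz(ci,r['point'],12.5),1))
E
python3 plan.py 589 -232 2
```

```text
[315. 186.  37.  31.] 0.75 [ 584.9 -230.1   14. ]
t 2.17 tcp [ 589.2 -233.7  110.7] axes x [-0.  0. -1.] y [0. 1. 0.] z [ 1. -0. -0.] F [0.2 1.2 0.2] w 55.8
n 2 each dx dy dz [np.float64(0.0724), np.float64(0.0011), np.float64(-0.0)]
```

View pics/w3z.png

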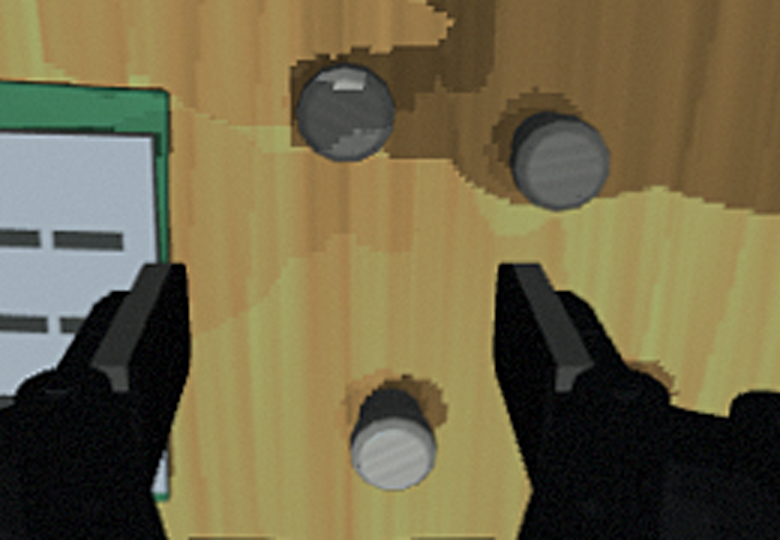

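```bash
python3 - <<'E'
from h import *
ci=ctrl.camera_info('wrist')
for p in [(315,187),(387.3,205),(331.7,300.7)]: print(np.round(atz(ci,p,22),1))
E
```

```text
[ 590.3 -219.9   22. ]
[ 652.7 -236.    22. ]
[ 606.3 -333.2   22. ]
```

```bash
python3 - <<'E'
from h import *
cs=ctrl.camera_info('scene');cd=ctrl.camera_info('side')
for p in [(376,288),(346,358),(208,313)]: print(np.round(atz(cs,np.array(p)/3.5+[130,140],24),1))
im=snap('side','d2'); im=im[:,:,::-1]; cv2.imwrite('pics/d2z.png',cv2.resize(im[220:340,270:440],None,fx=4,fy=4,interpolation=cv2.INTER_CUBIC))
ci=ctrl.camera_info('wrist'); print(-np.array(ci['R']).T@ci['t'], ctrl.read_state()['eef_pos'])
snap('wrist','w4')
im=cv2.imread('pics/w4.png'); cv2.imwrite('pics/w4z.png',cv2.resize(im[150:330,200:460],None,fx=3,fy=3,interpolation=cv2.INTER_CUBIC))
E
```

```text
[ 589.2 -227.5   24. ]
[ 648.7 -243.6   24. ]
[ 601. -339.   24.]
[ 590.13003292 -158.70696534  254.13308554] [ 590.40059143 -231.958481    111.34100934]
```

View pics/w4z.png

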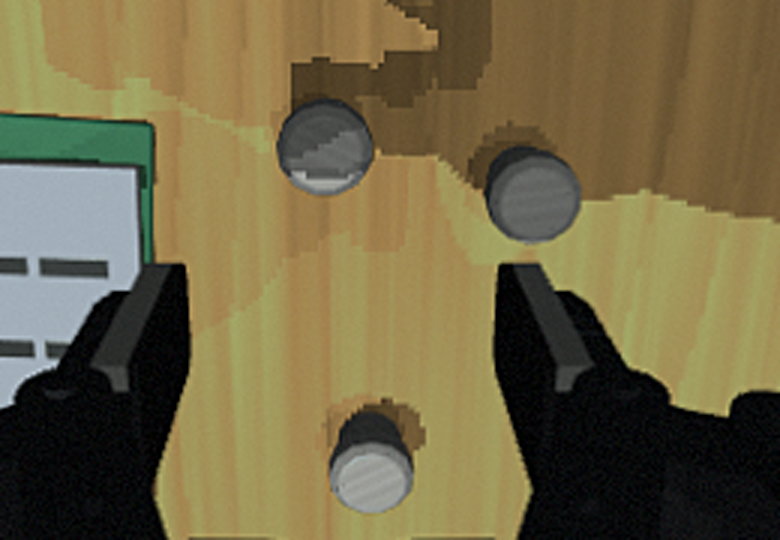

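View pics/d2z.png

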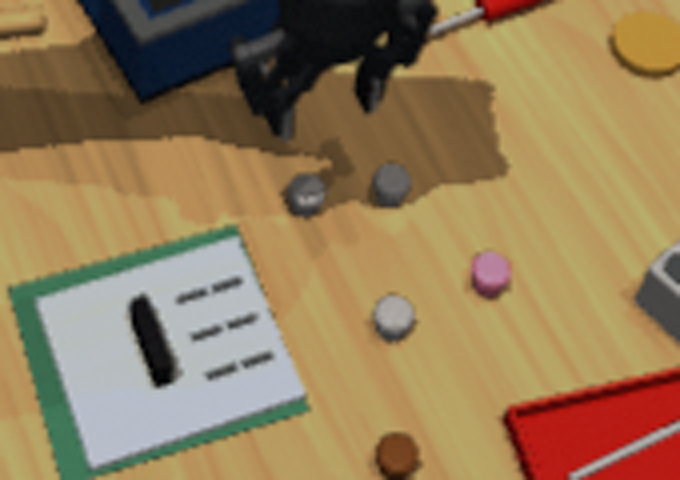

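```bash
python3 - <<'E'
from h import *
ci=ctrl.camera_info('wrist')
for p in [(325,146),(534,195),(371,478)]: print(np.round(atz(ci,np.array(p)/3+[200,150],23),1))
for p,z in [((210,280),0)]: pass
E
python3 plan.py 587 -230 2
```

```text
[ 586.5 -227.4   23. ]
[ 647.3 -242.2   23. ]
[ 601.1 -340.2   23. ]
t 2.27 tcp [ 591.  -231.   111.7] axes x [ 0.  0. -1.] y [-0.  1.  0.] z [1. 0. 0.] F [-0.3  0.6 -0.2] w 55.8
n 2 each dx dy dz [np.float64(0.0731), np.float64(0.0006), np.float64(-0.0027)]
```

servo_tool:
  rows:
    - {"dx": 0.06,"dy": 0.003,"dz": -0.002,"wx": 0,"wy": 0,"wz": 0,"fingers": 0.35}
    - {"dx": 0.06,"dy": 0.003,"dz": -0.002,"wx": 0,"wy": 0,"wz": 0,"fingers": 0.35}
    - {"dx": 0.026,"dy": 0,"dz": 0,"wx": 0,"wy": 0,"wz": 0,"fingers": 0.35}
    - {"dx": 0,"dy": 0,"dz": 0,"wx": 0,"wy": 0,"wz": 0,"fingers": 1}
    - {"dx": 0,"dy": 0,"dz": 0,"wx": 0,"wy": 0,"wz": 0,"fingers": 1}

```text
clock: 2.9
eef_pos: [588.5, -228.1, 3.5]
tool_rot: [-0.307, 1.568, -0.307]
force: [0.2, -1.0, -0.8]
width: 25.0
```

servo_tool:
  rows:
    - {"dx": 0,"dy": 0,"dz": 0,"wx": 0,"wy": 0,"wz": 0,"fingers": 1}
    - {"dx": -0.02,"dy": 0,"dz": 0,"wx": 0,"wy": 0,"wz": 0,"fingers": 1}
    - {"dx": -0.02,"dy": 0,"dz": 0,"wx": 0,"wy": 0,"wz": 0,"fingers": 1}

```text
clock: 3.28
eef_pos: [587.5, -228.2, 33.6]
tool_rot: [-0.32, 1.569, -0.32]
force: [0.5, -0.6, -0.2]
width: 25.2
```

servo_tool:
  rows:
    - {"dx": -0.08,"dy": 0,"dz": 0,"wx": 0,"wy": 0,"wz": 0,"fingers": 1}
    - {"dx": -0.05,"dy": 0.045,"dz": 0,"wx": 0,"wy": 0,"wz": 0,"fingers": 1}
    - {"dx": 0,"dy": 0.075,"dz": 0,"wx": 0,"wy": 0,"wz": 0,"fingers": 1}
    - {"dx": 0,"dy": 0.075,"dz": 0,"wx": 0,"wy": 0,"wz": 0,"fingers": 1}
    - {"dx": 0,"dy": 0.075,"dz": 0,"wx": 0,"wy": 0,"wz": 0,"fingers": 1}

```text
clock: 3.9
eef_pos: [587.5, -23.8, 131.1]
tool_rot: [0.1, 1.568, 0.1]
force: [0.5, 0.2, -0.4]
width: 24.8
```

servo_tool:
  rows:
    - {"dx": 0.03,"dy": 0,"dz": 0,"wx": 0,"wy": 0,"wz": 0,"fingers": 1}
    - {"dx": 0.055,"dy": 0,"dz": 0,"wx": 0,"wy": 0,"wz": 0,"fingers": 1}
    - {"dx": 0.03,"dy": 0,"dz": 0,"wx": 0,"wy": 0,"wz": 0,"fingers": 0.9}
    - {"dx": 0,"dy": 0,"dz": 0,"wx": 0,"wy": 0,"wz": 0,"fingers": 0.35}
    - {"dx": 0,"dy": 0,"dz": 0,"wx": 0,"wy": 0,"wz": 0,"fingers": 0.35}

```text
clock: 4.53
eef_pos: [588.2, -25.6, 44.7]
tool_rot: [0.009, 1.568, 0.009]
force: [0.2, -0.2, 0.9]
width: 55.7
```

servo_tool:
  rows:
    - {"dx": -0.08,"dy": 0,"dz": 0,"wx": 0,"wy": 0,"wz": 0,"fingers": 0.35}
    - {"dx": -0.05,"dy": -0.05,"dz": 0,"wx": 0,"wy": 0,"wz": 0,"fingers": 0.35}
    - {"dx": 0,"dy": -0.08,"dz": 0.02,"wx": 0,"wy": 0,"wz": 0,"fingers": 0.35}
    - {"dx": 0,"dy": -0.08,"dz": 0.02,"wx": 0,"wy": 0,"wz": 0,"fingers": 0.35}
    - {"dx": 0,"dy": -0.08,"dz": 0.02,"wx": 0,"wy": 0,"wz": 0,"fingers": 0.35}

```text
clock: 5.15
eef_pos: [633.2, -245.2, 143.3]
tool_rot: [-0.266, 1.567, -0.266]
force: [1.4, 0.3, 0.6]
width: 55.7
```

servo_tool:
  rows:
    - {"dx": 0.05,"dy": 0,"dz": 0.021,"wx": 0,"wy": 0,"wz": 0,"fingers": 0.35}
    - {"dx": 0.07,"dy": 0,"dz": 0,"wx": 0,"wy": 0,"wz": 0,"fingers": 0.35}
    - {"dx": 0.064,"dy": 0,"dz": 0,"wx": 0,"wy": 0,"wz": 0,"fingers": 0.35}
    - {"dx": 0,"dy": 0,"dz": 0,"wx": 0,"wy": 0,"wz": 0,"fingers": 1}
    - {"dx": 0,"dy": 0,"dz": 0,"wx": 0,"wy": 0,"wz": 0,"fingers": 1}

```text
clock: 5.78
eef_pos: [649.0, -243.5, 5.2]
tool_rot: [-0.365, 1.568, -0.365]
force: [0.7, 0.6, 0.3]
width: 25.2
```

servo_tool:
  rows:
    - {"dx": 0,"dy": 0,"dz": 0,"wx": 0,"wy": 0,"wz": 0,"fingers": 1}
    - {"dx": -0.02,"dy": 0,"dz": 0,"wx": 0,"wy": 0,"wz": 0,"fingers": 1}
    - {"dx": -0.02,"dy": 0,"dz": 0,"wx": 0,"wy": 0,"wz": 0,"fingers": 1}

```text
clock: 6.15
eef_pos: [648.3, -243.1, 34.7]
tool_rot: [-0.309, 1.569, -0.309]
force: [-1.4, -1.1, -0.5]
width: 25.0
```

servo_tool:
  rows:
    - {"dx": -0.08,"dy": 0,"dz": 0,"wx": 0,"wy": 0,"wz": 0,"fingers": 1}
    - {"dx": -0.05,"dy": 0.05,"dz": -0.02,"wx": 0,"wy": 0,"wz": 0,"fingers": 1}
    - {"dx": 0,"dy": 0.078,"dz": -0.02,"wx": 0,"wy": 0,"wz": 0,"fingers": 1}
    - {"dx": 0,"dy": 0.078,"dz": -0.02,"wx": 0,"wy": 0,"wz": 0,"fingers": 1}
    - {"dx": 0,"dy": 0.078,"dz": -0.02,"wx": 0,"wy": 0,"wz": 0,"fingers": 1}

```text
clock: 6.78
eef_pos: [587.9, -28.2, 132.0]
tool_rot: [0.134, 1.568, 0.134]
force: [1.8, 0.7, -1.3]
width: 25.3
```

servo_tool:
  rows:
    - {"dx": 0.03,"dy": 0.03,"dz": -0.002,"wx": 0,"wy": 0,"wz": 0,"fingers": 1}
    - {"dx": 0.055,"dy": 0,"dz": 0,"wx": 0,"wy": 0,"wz": 0,"fingers": 1}
    - {"dx": 0.03,"dy": 0,"dz": 0,"wx": 0,"wy": 0,"wz": 0,"fingers": 0.9}
    - {"dx": 0,"dy": 0,"dz": 0,"wx": 0,"wy": 0,"wz": 0,"fingers": 0.35}
    - {"dx": 0,"dy": 0,"dz": 0,"wx": 0,"wy": 0,"wz": 0,"fingers": 0.35}

```text
clock: 7.4
eef_pos: [587.5, -7.6, 45.5]
tool_rot: [0.036, 1.568, 0.036]
force: [0.1, 0.6, -0.6]
width: 55.5
```

```bash
python3 - <<'E'
from h import *
snap('scene','s3')
im=cv2.imread('pics/s3.png'); cv2.imwrite('pics/s3z.png',cv2.resize(im[140:290,130:490],None,fx=2.2,fy=2.2,interpolation=cv2.INTER_CUBIC))
E
python3 plan.py 601 -340 2
```

```text
t 7.45 tcp [587.6  -7.6  45.6] axes x [ 0.  0. -1.] y [0. 1. 0.] z [ 1. -0.  0.] F [-0.5  0.2  0.2] w 55.5
n 6 each dx dy dz [np.float64(0.0097), np.float64(-0.0739), np.float64(0.003)]
```

View pics/s3z.png

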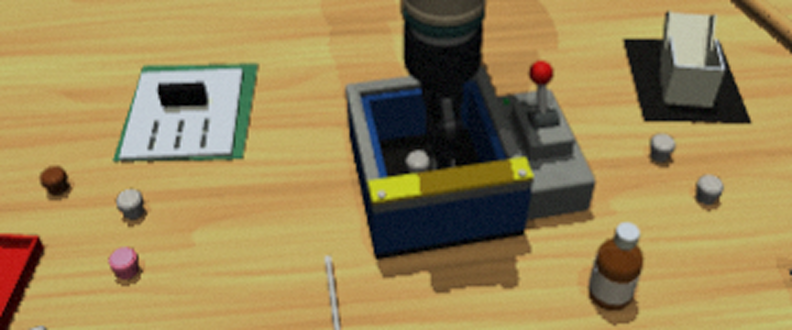

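servo_tool:
  rows:
    - {"dx": -0.08,"dy": 0,"dz": 0,"wx": 0,"wy": 0,"wz": 0,"fingers": 0.35}
    - {"dx": -0.05,"dy": -0.05,"dz": 0,"wx": 0,"wy": 0,"wz": 0,"fingers": 0.35}
    - {"dx": 0,"dy": -0.08,"dz": 0.02,"wx": 0,"wy": 0,"wz": 0,"fingers": 0.35}
    - {"dx": 0,"dy": -0.08,"dz": 0,"wx": 0,"wy": 0,"wz": 0,"fingers": 0.35}
    - {"dx": 0,"dy": -0.08,"dz": 0,"wx": 0,"wy": 0,"wz": 0,"fingers": 0.35}

```text
clock: 8.07
eef_pos: [602.0, -227.2, 143.4]
tool_rot: [-0.289, 1.568, -0.289]
force: [0.4, -0.1, 0.3]
width: 55.3
```

servo_tool:
  rows:
    - {"dx": 0,"dy": -0.08,"dz": 0,"wx": 0,"wy": 0,"wz": 0,"fingers": 0.35}
    - {"dx": 0.015,"dy": -0.073,"dz": 0,"wx": 0,"wy": 0,"wz": 0,"fingers": 0.35}
    - {"dx": 0.05,"dy": 0,"dz": 0,"wx": 0,"wy": 0,"wz": 0,"fingers": 0.35}
    - {"dx": 0.06,"dy": 0,"dz": 0,"wx": 0,"wy": 0,"wz": 0,"fingers": 0.35}
    - {"dx": 0.06,"dy": 0,"dz": 0,"wx": 0,"wy": 0,"wz": 0,"fingers": 0.35}

```text
clock: 8.7
eef_pos: [602.2, -340.7, 3.3]
tool_rot: [-0.427, 1.568, -0.428]
force: [-0.3, -0.1, 0.1]
width: 55.7
```

servo_tool:
  rows:
    - {"dx": 0,"dy": 0,"dz": 0,"wx": 0,"wy": 0,"wz": 0,"fingers": 1}
    - {"dx": 0,"dy": 0,"dz": 0,"wx": 0,"wy": 0,"wz": 0,"fingers": 1}
    - {"dx": 0,"dy": 0,"dz": 0,"wx": 0,"wy": 0,"wz": 0,"fingers": 1}
    - {"dx": -0.02,"dy": 0,"dz": 0,"wx": 0,"wy": 0,"wz": 0,"fingers": 1}
    - {"dx": -0.02,"dy": 0,"dz": 0,"wx": 0,"wy": 0,"wz": 0,"fingers": 1}

```text
clock: 9.32
eef_pos: [601.8, -340.0, 34.6]
tool_rot: [-0.474, 1.569, -0.474]
force: [-0.3, 0.2, 0.4]
width: 25.1
```

servo_tool:
  rows:
    - {"dx": -0.08,"dy": 0,"dz": 0,"wx": 0,"wy": 0,"wz": 0,"fingers": 1}
    - {"dx": -0.05,"dy": 0.06,"dz": 0,"wx": 0,"wy": 0,"wz": 0,"fingers": 1}
    - {"dx": 0,"dy": 0.08,"dz": 0,"wx": 0,"wy": 0,"wz": 0,"fingers": 1}
    - {"dx": 0,"dy": 0.08,"dz": -0.01,"wx": 0,"wy": 0,"wz": 0,"fingers": 1}
    - {"dx": 0,"dy": 0.08,"dz": 0,"wx": 0,"wy": 0,"wz": 0,"fingers": 1}

```text
clock: 9.95
eef_pos: [593.7, -113.1, 132.0]
tool_rot: [-0.075, 1.569, -0.076]
force: [0.3, 0.6, -0.4]
width: 25.4
```

servo_tool:
  rows:
    - {"dx": 0.0,"dy": 0.08,"dz": 0,"wx": 0,"wy": 0,"wz": 0,"fingers": 1}
    - {"dx": 0.03,"dy": 0.02,"dz": 0,"wx": 0,"wy": 0,"wz": 0,"fingers": 1}
    - {"dx": 0.055,"dy": 0,"dz": 0,"wx": 0,"wy": 0,"wz": 0,"fingers": 1}
    - {"dx": 0.03,"dy": 0,"dz": 0,"wx": 0,"wy": 0,"wz": 0,"fingers": 0.9}
    - {"dx": 0,"dy": 0,"dz": 0,"wx": 0,"wy": 0,"wz": 0,"fingers": 0.35}

```text
clock: 10.58
eef_pos: [593.1, -39.6, 43.6]
tool_rot: [3.074, 1.569, 3.074]
force: [0.7, -0.3, 0.3]
width: 42.0
```

servo_tool:
  rows:
    - {"dx": 0,"dy": 0,"dz": 0,"wx": 0,"wy": 0,"wz": 0,"fingers": 0.35}
    - {"dx": -0.06,"dy": 0,"dz": 0,"wx": 0,"wy": 0,"wz": 0,"fingers": 0.35}
    - {"dx": -0.08,"dy": 0,"dz": 0,"wx": 0,"wy": 0,"wz": 0,"fingers": 0.35}
    - {"dx": -0.06,"dy": 0.03,"dz": 0,"wx": 0,"wy": 0,"wz": 0,"fingers": 0.35}
    - {"dx": -0.0,"dy": 0.08,"dz": 0,"wx": 0,"wy": 0,"wz": 0,"fingers": 0.35}

```text
clock: 11.2
eef_pos: [597.9, 39.3, 200.5]
tool_rot: [-0.101, 1.558, -0.108]
force: [1.4, 0.8, -1.3]
width: 55.4
```

servo_tool:
  rows:
    - {"dx": 0,"dy": 0.08,"dz": 0,"wx": 0,"wy": 0,"wz": 0,"fingers": 0.35}
    - {"dx": 0,"dy": 0.08,"dz": 0.01,"wx": 0,"wy": 0,"wz": 0,"fingers": 0.35}
    - {"dx": 0,"dy": 0.08,"dz": 0.01,"wx": 0,"wy": 0,"wz": 0,"fingers": 0.35}
    - {"dx": 0,"dy": 0,"dz": 0,"wx": 0,"wy": 0,"wz": 0,"fingers": 0.35}
    - {"dx": 0,"dy": 0,"dz": 0,"wx": 0,"wy": 0,"wz": 0,"fingers": 0.35}

```text
clock: 11.82
eef_pos: [609.1, 222.3, 195.2]
tool_rot: [-0.149, 1.569, -0.149]
force: [-0.2, -0.4, 0.5]
width: 55.5
```

```bash
python3 - <<'E'
from h import *
import pickle
snap('scene','s4'); snap('side','d4')
ci=ctrl.camera_info('wrist'); snap('wrist','w5'); pickle.dump(ci,open('ci5.pkl','wb'))
E
python3 plan.py
```

```text
t 11.97 tcp [609.3 220.5 194.7] axes x [ 0. -0. -1.] y [ 0.  1. -0.] z [ 1. -0.  0.] F [-0.2 -0.6  0.1] w 55.5
n 1 each dx dy dz [np.float64(0.0), np.float64(0.0), np.float64(0.0)]
```

View pics/w5.png

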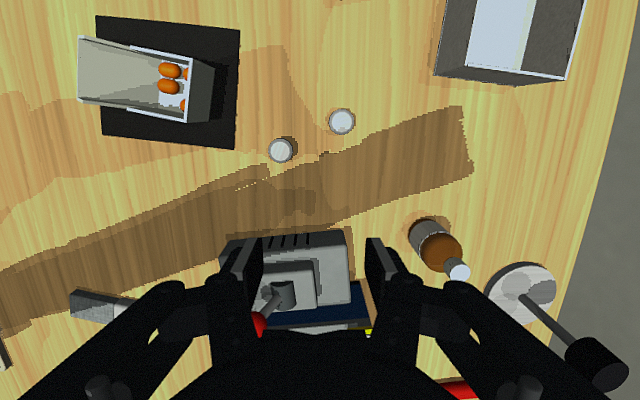

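View pics/s4.png

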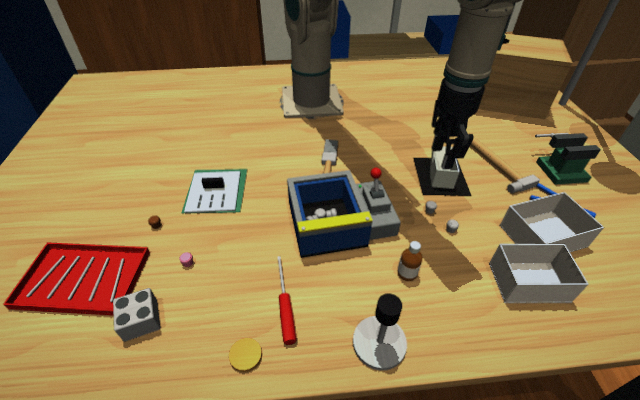

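```bash
python3 - <<'E'
from h import *
import pickle
ci=pickle.load(open('ci5.pkl','rb'))
for p in [(280,150.5),(341.5,121.5)]: print(np.round(atz(ci,p,23),1))
print('mat',[np.round(atz(ci,p,3)[:2],1) for p in [(96,15),(240,30),(235,149),(102,136)]])
im=cv2.imread('pics/w5.png'); cv2.imwrite('pics/w5z.png',cv2.resize(im[0:160,60:260],None,fx=3.7,fy=3.7,interpolation=cv2.INTER_CUBIC))
E
```

```text
[572.3 254.8  23. ]
[639.8 285.8  23. ]
mat [array([374.3, 401.2]), array([531.2, 381.3]), array([516.8, 254.3]), array([357.2, 271.5])]
```

View pics/w5z.png

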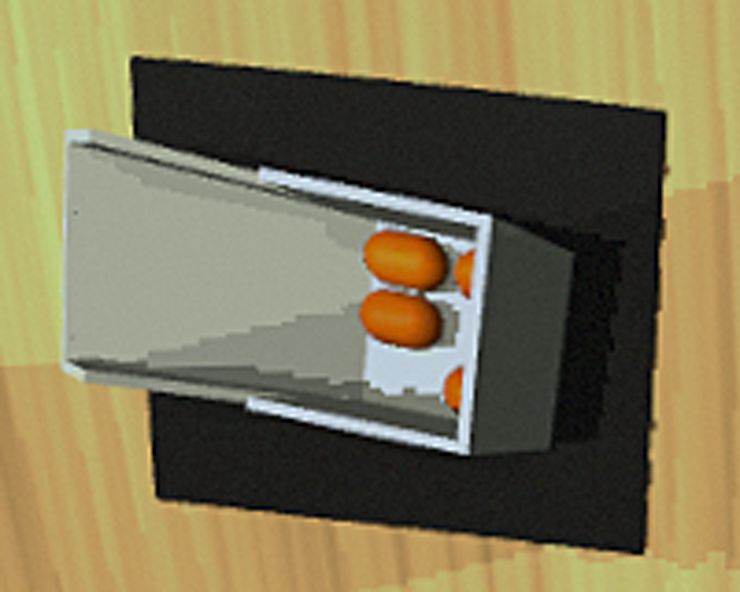

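servo_tool:
  rows:
    - {"dx": 0.03,"dy": 0.0417,"dz": -0.045,"wx": 0,"wy": 0,"wz": 0,"fingers": 0.35}
    - {"dx": 0.07,"dy": 0,"dz": 0,"wx": 0,"wy": 0,"wz": 0,"fingers": 0.35}
    - {"dx": 0.08,"dy": 0,"dz": 0,"wx": 0,"wy": 0,"wz": 0,"fingers": 0.35}
    - {"dx": 0.06,"dy": 0,"dz": 0,"wx": 0,"wy": 0,"wz": 0,"fingers": 0.35}
    - {"dx": 0.015,"dy": 0,"dz": 0,"wx": 0,"wy": 0,"wz": 0,"fingers": 0.35}

```text
clock: 12.6
eef_pos: [573.4, 251.6, 0.1]
tool_rot: [-2.613, 1.565, -2.615]
force: [-0.1, -0.1, 0.3]
width: 55.5
```

servo_tool:
  rows:
    - {"dx": 0,"dy": 0,"dz": 0,"wx": 0,"wy": 0,"wz": 0,"fingers": 1}
    - {"dx": 0,"dy": 0,"dz": 0,"wx": 0,"wy": 0,"wz": 0,"fingers": 1}
    - {"dx": 0,"dy": 0,"dz": 0,"wx": 0,"wy": 0,"wz": 0,"fingers": 1}
    - {"dx": -0.02,"dy": 0,"dz": 0,"wx": 0,"wy": 0,"wz": 0,"fingers": 1}
    - {"dx": -0.05,"dy": 0,"dz": 0,"wx": 0,"wy": 0,"wz": 0,"fingers": 1}

```text
clock: 13.22
eef_pos: [573.9, 253.7, 55.3]
tool_rot: [-2.75, 1.568, -2.75]
force: [0.7, 0.1, -0.2]
width: 25.1
```

servo_tool:
  rows:
    - {"dx": -0.08,"dy": 0,"dz": 0,"wx": 0,"wy": 0,"wz": 0,"fingers": 1}
    - {"dx": -0.08,"dy": -0.03,"dz": 0.015,"wx": 0,"wy": 0,"wz": 0,"fingers": 1}
    - {"dx": -0.02,"dy": -0.08,"dz": 0,"wx": 0,"wy": 0,"wz": 0,"fingers": 1}
    - {"dx": 0,"dy": -0.08,"dz": 0,"wx": 0,"wy": 0,"wz": 0,"fingers": 1}
    - {"dx": 0,"dy": -0.08,"dz": 0,"wx": 0,"wy": 0,"wz": 0,"fingers": 1}

```text
clock: 13.85
eef_pos: [586.0, 50.8, 189.7]
tool_rot: [0.096, 1.568, 0.097]
force: [0.8, -0.8, -0.8]
width: 24.8
```

servo_tool:
  rows:
    - {"dx": 0.02,"dy": -0.05,"dz": 0,"wx": 0,"wy": 0,"wz": 0,"fingers": 1}
    - {"dx": 0.06,"dy": 0,"dz": 0,"wx": 0,"wy": 0,"wz": 0,"fingers": 1}
    - {"dx": 0.08,"dy": 0,"dz": 0,"wx": 0,"wy": 0,"wz": 0,"fingers": 1}
    - {"dx": 0.03,"dy": 0,"dz": 0,"wx": 0,"wy": 0,"wz": 0,"fingers": 0.9}
    - {"dx": 0,"dy": 0,"dz": 0,"wx": 0,"wy": 0,"wz": 0,"fingers": 0.35}

```text
clock: 14.48
eef_pos: [584.9, 15.0, 44.6]
tool_rot: [-3.132, 1.568, -3.132]
force: [1.0, 0.2, 1.0]
width: 41.9
```

servo_tool:
  rows:
    - {"dx": 0,"dy": 0,"dz": 0,"wx": 0,"wy": 0,"wz": 0,"fingers": 0.35}
    - {"dx": -0.08,"dy": 0,"dz": 0,"wx": 0,"wy": 0,"wz": 0,"fingers": 0.35}
    - {"dx": -0.08,"dy": 0,"dz": 0,"wx": 0,"wy": 0,"wz": 0,"fingers": 0.35}
    - {"dx": -0.03,"dy": 0.05,"dz": 0.013,"wx": 0,"wy": 0,"wz": 0,"fingers": 0.35}
    - {"dx": 0,"dy": 0.08,"dz": 0.02,"wx": 0,"wy": 0,"wz": 0,"fingers": 0.35}

```text
clock: 15.1
eef_pos: [613.7, 110.7, 193.6]
tool_rot: [0.01, 1.561, 0.004]
force: [1.3, 0.6, -0.3]
width: 55.2
```

servo_tool:
  rows:
    - {"dx": 0,"dy": 0.08,"dz": 0.02,"wx": 0,"wy": 0,"wz": 0,"fingers": 0.35}
    - {"dx": 0,"dy": 0.08,"dz": 0.02,"wx": 0,"wy": 0,"wz": 0,"fingers": 0.35}
    - {"dx": 0.02,"dy": 0.0713,"dz": 0,"wx": 0,"wy": 0,"wz": 0,"fingers": 0.35}
    - {"dx": 0.06,"dy": 0,"dz": 0,"wx": 0,"wy": 0,"wz": 0,"fingers": 0.35}
    - {"dx": 0.08,"dy": 0,"dz": 0,"wx": 0,"wy": 0,"wz": 0,"fingers": 0.35}

```text
clock: 15.72
eef_pos: [642.8, 288.5, 70.7]
tool_rot: [0.452, 1.563, 0.454]
force: [0.1, 0.3, 0.1]
width: 55.6
```

servo_tool:
  rows:
    - {"dx": 0.075,"dy": 0,"dz": 0,"wx": 0,"wy": 0,"wz": 0,"fingers": 0.35}
    - {"dx": 0.015,"dy": 0,"dz": 0,"wx": 0,"wy": 0,"wz": 0,"fingers": 0.35}
    - {"dx": 0,"dy": 0,"dz": 0,"wx": 0,"wy": 0,"wz": 0,"fingers": 1}
    - {"dx": 0,"dy": 0,"dz": 0,"wx": 0,"wy": 0,"wz": 0,"fingers": 1}
    - {"dx": 0,"dy": 0,"dz": 0,"wx": 0,"wy": 0,"wz": 0,"fingers": 1}

```text
clock: 16.35
eef_pos: [642.9, 287.0, 3.7]
tool_rot: [0.449, 1.565, 0.449]
force: [-1.3, 0.1, 7.1]
width: 24.9
```

servo_tool:
  rows:
    - {"dx": -0.02,"dy": 0,"dz": 0,"wx": 0,"wy": 0,"wz": 0,"fingers": 1}
    - {"dx": -0.08,"dy": 0,"dz": 0,"wx": 0,"wy": 0,"wz": 0,"fingers": 1}
    - {"dx": -0.08,"dy": 0,"dz": 0,"wx": 0,"wy": 0,"wz": 0,"fingers": 1}
    - {"dx": -0.06,"dy": -0.04,"dz": -0.02,"wx": 0,"wy": 0,"wz": 0,"fingers": 1}
    - {"dx": 0,"dy": -0.08,"dz": -0.02,"wx": 0,"wy": 0,"wz": 0,"fingers": 1}

```text
clock: 16.98
eef_pos: [613.0, 199.5, 186.2]
tool_rot: [0.508, 1.559, 0.513]
force: [1.8, -1.0, -1.8]
width: 25.3
```

servo_tool:
  rows:
    - {"dx": 0,"dy": -0.08,"dz": 0,"wx": 0,"wy": 0,"wz": 0,"fingers": 1}
    - {"dx": 0,"dy": -0.08,"dz": -0.015,"wx": 0,"wy": 0,"wz": 0,"fingers": 1}
    - {"dx": 0,"dy": -0.08,"dz": 0,"wx": 0,"wy": 0,"wz": 0,"fingers": 1}
    - {"dx": 0.02,"dy": -0.0133,"dz": 0,"wx": 0,"wy": 0,"wz": 0,"fingers": 1}
    - {"dx": 0.06,"dy": 0,"dz": 0,"wx": 0,"wy": 0,"wz": 0,"fingers": 1}

```text
clock: 17.6
eef_pos: [602.1, 4.4, 122.9]
tool_rot: [0.021, 1.563, 0.018]
force: [0.0, 2.1, -1.5]
width: 25.2
```

servo_tool:
  rows:
    - {"dx": 0.07,"dy": 0,"dz": 0,"wx": 0,"wy": 0,"wz": 0,"fingers": 1}
    - {"dx": 0.03,"dy": 0,"dz": 0,"wx": 0,"wy": 0,"wz": 0,"fingers": 0.9}
    - {"dx": 0,"dy": 0,"dz": 0,"wx": 0,"wy": 0,"wz": 0,"fingers": 0.35}
    - {"dx": 0,"dy": 0,"dz": 0,"wx": 0,"wy": 0,"wz": 0,"fingers": 0.35}
    - {"dx": -0.06,"dy": 0,"dz": 0,"wx": 0,"wy": 0,"wz": 0,"fingers": 0.35}

```text
clock: 18.23
eef_pos: [598.1, 6.3, 89.8]
tool_rot: [3.117, 1.567, 3.117]
force: [0.3, -0.3, 0.0]
width: 55.6
```

servo_tool:
  rows:
    - {"dx": -0.08,"dy": 0,"dz": 0,"wx": 0,"wy": 0,"wz": 0,"fingers": 0.35}
    - {"dx": -0.08,"dy": 0,"dz": 0,"wx": 0,"wy": 0,"wz": 0,"fingers": 0.35}
    - {"dx": 0,"dy": 0.08,"dz": -0.03,"wx": 0.5,"wy": 0,"wz": 0,"fingers": 0.2}
    - {"dx": 0,"dy": 0.08,"dz": -0.05,"wx": 0.5,"wy": 0,"wz": 0,"fingers": 0.0}
    - {"dx": 0,"dy": 0.08,"dz": -0.05,"wx": 1,"wy": 0,"wz": 0,"fingers": 0.0}

```text
clock: 18.85
eef_pos: [519.7, 177.3, 212.7]
tool_rot: [0.728, 1.566, 0.515]
force: [0.7, 1.0, -0.1]
width: 85.4
```

```bash
python3 plan.py; wc -l log.jsonl
```

```text
t 18.85 tcp [519.7 177.3 212.7] axes x [ 0.  0. -1.] y [0.21 0.98 0.  ] z [ 0.98 -0.21  0.  ] F [ 0.7  1.  -0.1] w 85.4
n 1 each dx dy dz [np.float64(0.0), np.float64(0.0), np.float64(0.0)]
8 log.jsonl
```

```bash
python3 - <<'E'
import json,numpy as np
L=[json.loads(l) for l in open('log.jsonl')]
for l in L: print(np.round(l[0],3),np.round(l[1],1),np.round(l[2],2))
from scipy.optimize import least_squares
from scipy.spatial.transform import Rotation as R
def fk(q,p):
    # axes: z,y,z,y,z,y,z chain with translations between
    d1,a1,d3,a3,d5,a5,d7,b1,b3,b5,tz=p
    T=np.zeros(3);Q=R.identity()
    ax=['z','y','z','y','z','y','z']
    tr=[[0,0,d1],[a1,b1,0],[a3,b3,d3],[-0,0,0],[a5,b5,d5],[0,0,0],[0,0,0]]
    sg=[1,1,1,1,1,1,1]
    pos=np.array([0,0,0.])
    for i in range(7):
        Q=Q*R.from_euler(ax[i],q[i]*sg[i])
        pos=pos+Q.apply([[0,0,d1],[a1,b1,d3],[a3,b3,0],[a5,b5,d5],[0,0,0],[0,0,d7],[0,0,0]][i])
    return pos,Q
def res(p):
    out=[]
    for q,x,r,_ in L:
        pos,Q=fk(q,p); out+=list(pos-x)
        X=R.from_euler('xyz',r).apply([1,0,0]); out+=list(300*(Q.apply([0,0,1])-X))
    return np.array(out)
r=least_squares(res,[340,80,400,0,400,0,300,0,0,0,0],loss='soft_l1'); print(np.round(r.x,1),np.round(res(r.x).reshape(-1,6),1))
E
```

```text
[-0.066  0.628  0.038  1.517 -0.027  0.996 -0.02 ] [6.500e+02 1.000e-01 2.313e+02] [1.02 1.57 1.02]
[-0.066  0.628  0.039  1.517 -0.027  0.996 -0.02 ] [650.    0.  231.3] [1.63 1.57 1.63]
[ 0.333  0.752  0.022  1.671 -0.012  0.724  0.349] [ 584.3 -243.2  107.5] [-2.43  1.56 -2.44]
[ 0.324  0.747  0.015  1.669 -0.015  0.727  0.344] [ 589.2 -233.7  110.7] [2.93 1.57 2.92]
[ 0.321  0.746  0.013  1.668 -0.015  0.727  0.344] [ 591.  -231.   111.7] [0.72 1.57 0.73]
[-0.057  0.794  0.035  1.836 -0.052  0.509  0.013] [587.6  -7.6  45.6] [0.03 1.57 0.03]
[-0.433  0.664  0.071  1.564 -0.054  0.915 -0.347] [609.3 220.5 194.7] [-0.57  1.57 -0.57]
[-0.459  0.506  0.118  1.83  -0.081  0.805 -0.513] [519.7 177.3 212.7] [0.73 1.57 0.51]
[ -1713.7  -5302.7    750.2   5080.2    683.7    325.2  -1848.1   -331.5
  11434.1 -11379.7      0. ] [[-2.300e+00 -9.750e+01 -1.000e-01  0.000e+00 -0.000e+00 -0.000e+00]
 [-2.200e+00 -9.720e+01 -1.000e-01 -0.000e+00 -0.000e+00  0.000e+00]
 [ 2.000e-01  2.720e+02 -0.000e+00 -0.000e+00  3.400e+00 -0.000e+00]
 [ 1.000e+00  2.300e+02 -1.000e+00 -0.000e+00 -2.000e-01 -0.000e+00]
 [-8.000e-01  2.161e+02 -1.300e+00  0.000e+00 -6.000e-01  0.000e+00]
 [-1.722e+02 -9.320e+01  2.200e+01 -0.000e+00 -1.000e-01 -0.000e+00]
 [ 1.700e+00 -3.625e+02  4.000e+00 -0.000e+00  4.000e-01  0.000e+00]
 [ 9.000e-01  1.100e+00 -2.000e-01 -0.000e+00 -1.500e+00  0.000e+00]]
```

```bash
cat > fit.py <<'E'
import json,numpy as np,itertools
from scipy.optimize import least_squares
from scipy.spatial.transform import Rotation as R
def fk(q,p,sg):
    d1,b1,d3,b3,d5,d7,a3=p
    Q=R.identity(); pos=np.zeros(3)
    tr=[[0,0,d1],[0,b1,d3],[a3,b3,0],[0,b1*0,d5],[0,0,0],[0,0,d7],[0,0,0]]
    for i in range(7):
        Q=Q*R.from_rotvec(np.eye(3)[2 if i%2==0 else 1]*q[i]*sg[i]); pos=pos+Q.apply(tr[i])
    return pos,Q
if __name__=='__main__':
    L=[json.loads(l) for l in open('log.jsonl')]
    def res(p,sg):
        out=[]
        for q,x,r,_ in L:
            pos,Q=fk(q,p,sg); out+=list(pos-x)
            Rm=R.from_euler('xyz',r); out+=list(300*(Q.apply([0,0,1])-Rm.apply([1,0,0])))
            out+=list(300*(Q.apply([1,0,0])+Rm.apply([0,0,1])))
        return np.array(out)
    best=[]
    for s in itertools.product([1,-1],repeat=3):
        sg=[-1,1,s[0],1,s[1],1,s[2]]
        r=least_squares(res,[340,0,420,0,400,300,0],args=(sg,)); best.append((r.cost,sg,r.x))
    best.sort(key=lambda t:t[0])
    for c,sg,x in best[:3]: print(c,sg,np.round(x,1))
    print(np.round(res(best[0][2],best[0][1]).reshape(-1,9),1))
E
python3 fit.py
```

```text
0.00012219606676019325 [-1, 1, -1, 1, -1, 1, -1] [ 3.355e+02 -1.160e+01  5.591e+02 -1.650e+01  3.822e+02  3.492e+02
 -1.000e-01]
2727.705080754697 [-1, 1, -1, 1, 1, 1, -1] [-18.4 -22.6 557.   -6.  379.3  -7.2   4.1]
4718.303143805059 [-1, 1, 1, 1, -1, 1, -1] [-747.2  -97.4  555.2   73.2  374.  -737.9   11.4]
[[-0. -0.  0.  0.  0. -0.  0.  0. -0.]
 [-0. -0.  0. -0.  0.  0.  0.  0.  0.]
 [ 0.  0. -0. -0.  0. -0. -0.  0.  0.]
 [-0. -0. -0. -0.  0. -0. -0.  0.  0.]
 [-0. -0. -0.  0.  0.  0.  0. -0. -0.]
 [ 0. -0. -0. -0.  0. -0. -0.  0.  0.]
 [ 0.  0.  0. -0.  0.  0.  0.  0.  0.]
 [ 0.  0.  0. -0.  0.  0.  0.  0.  0.]]
```

```bash
cat > ik.py <<'E'
import numpy as np
from fit import fk
from scipy.optimize import least_squares
from scipy.spatial.transform import Rotation as R
P=[335.5,-11.6,559.1,-16.5,382.2,349.2,-.1]; SG=[-1,1,-1,1,-1,1,-1]
lo=np.array([-3.06,-.37,-1.25,.18,-1.1,.23,-2.94]);hi=np.array([3.06,2.12,1.32,2.47,4.24,1.98,2.94])
M=R.from_matrix(np.array([[0,0,-1],[0,1,0],[1,0,0]]).T) # tool axes in flange: x_t=Z, z_t=-X -> y
def tool(q):
    pos,Q=fk(q,P,SG)
    A=np.stack([Q.apply([0,0,1]),np.cross(-Q.apply([1,0,0]),Q.apply([0,0,1])),-Q.apply([1,0,0])],1)
    return pos,R.from_matrix(A)
def err(q,p,Rt):
    a,b=tool(q); return np.concatenate([(a-p)/10,(Rt.inv()*b).as_rotvec()*20])
def ik(p,Rt,q0):
    r=least_squares(err,np.clip(q0,lo+1e-3,hi-1e-3),args=(np.array(p,float),Rt),bounds=(lo,hi)); return r.x,r.cost
def pose(phi,pitch,sgn=1):
    # pitch: 0 down, 90 horizontal heading phi (deg). jaw axis horizontal perpendicular
    f,t=np.radians(phi),np.radians(pitch)
    h=np.array([np.cos(f),np.sin(f),0]); x=np.sin(t)*h+np.cos(t)*np.array([0,0,-1.])
    z=sgn*np.array([-np.sin(f),np.cos(f),0]); return R.from_matrix(np.stack([x,np.cross(z,x),z],1))
E
cat > t1.py <<'E'
from ik import *
rng=np.random.default_rng(0)
import sys
for phi in range(-180,180,30):
  for sgn in (1,-1):
    h=np.array([np.cos(np.radians(phi)),np.sin(np.radians(phi)),0])
    mid=np.array([590,-14,185])+20*h
    Rt=pose(phi,100,sgn); p=mid+19*Rt.apply([1,0,0])
    best=min((ik(p,Rt,rng.uniform(lo,hi)) for _ in range(12)),key=lambda t:t[1])
    print(phi,sgn,round(best[1],3),np.round(best[0],2) if best[1]<1 else '')
E
python3 t1.py; grep -n "mrow" -r . | head -1
```

```text
-180 1 101.82 
-180 -1 101.82 
-150 1 17.872 
-150 -1 17.872 
-120 1 0.0 [-0.62  1.5   0.64  1.1   0.53  1.93 -0.74]
-120 -1 0.0 [-0.6   1.48  0.58  1.1   0.56  1.95  2.37]
-90 1 0.0 [-0.72  1.34  0.38  1.54  0.94  1.61 -1.13]
-90 -1 0.0 [-0.97  1.54  0.9   1.55  0.55  1.27  2.34]
-60 1 0.0 [-0.41  1.27 -0.24  1.96  1.59  1.98 -1.64]
-60 -1 0.0 [-1.21  1.67  1.03  1.98  0.95  0.64  1.83]
-30 1 0.0 [-1.27  1.99  1.15  2.34  2.29  0.65 -2.94]
-30 -1 0.0 [-0.69  1.39  0.27  2.32  1.95  1.72  0.94]
0 1 0.0 [ 0.88  2.03 -1.21  2.45  3.88  1.59  0.15]
0 -1 0.0 [ 0.66  1.73 -0.88  2.45  3.88  1.98  2.91]
30 1 0.0 [ 0.57  1.34 -0.23  2.29  4.24  1.79 -1.03]
30 -1 0.0 [ 0.5   1.34 -0.13  2.29  4.22  1.88  2.07]
60 1 17.804 
60 -1 0.0 [ 1.2   1.67 -1.14  1.9  -0.83  0.61  1.11]
90 1 0.0 [ 0.9   1.48 -0.85  1.48 -0.65  1.34 -2.35]
90 -1 0.0 [ 0.68  1.33 -0.4   1.48 -0.98  1.61  1.07]
120 1 0.0 [ 0.66  1.56 -0.9   1.03 -0.41  1.89 -2.61]
120 -1 0.0 [ 0.56  1.48 -0.6   1.04 -0.6   1.97  0.71]
150 1 23.126 
150 -1 23.126
```

```bash
cat > t2.py <<'E'
from ik import *
import json
q=np.array(json.loads(open('log.jsonl').readlines()[-1])[0])
def dls(q,p,Rt,n=30,qn=None):
    for _ in range(n):
        e=np.concatenate([(tool(q)[0]-p)/300,(tool(q)[1]*Rt.inv()).as_rotvec()])
        def f(q): return np.concatenate([(tool(q)[0]-p)/300,(tool(q)[1]*Rt.inv()).as_rotvec()])
        J=np.array([(f(q+1e-5*np.eye(7)[i])-e)/1e-5 for i in range(7)]).T
        q=np.clip(q-J.T@np.linalg.solve(J@J.T+1e-4*np.eye(6),e),lo,hi)
    return q,np.linalg.norm(e)
def D(h): return pose(h-90,0,1)  # jaw z heading h
def run(tag,seq,q,steps=20):
    p0,R0=tool(q)
    for p1,R1 in seq:
        rv=(R0.inv()*R1).as_rotvec()
        for i in range(1,steps+1):
            q,e=dls(q,p0+(p1-p0)*i/steps,R0*R.from_rotvec(rv*i/steps),6)
        print(tag,np.round(q,2),'err',round(e,3)); p0,R0=p1,R1
    return q
if __name__=='__main__':
    jm=np.array([468,330,33.])
    for phi,h0,h1,s in [(90,-98,0,-1),(105,-98,15,-1),(-90,82,0,1),(-60,82,30,1)]:
        hd=np.array([np.cos(np.radians(phi)),np.sin(np.radians(phi)),0])
        mid=np.array([590,-14,190])+20*hd
        seq=[(np.array([468,330,150.]),D(h0)),(np.array([468,330,16.]),D(h0)),(np.array([468,330,200.]),D(h0)),(np.array([530,150,240.]),D((h0+h1)/2)),(mid+[0,0,20-19],D(h1))]
        for t in (25,50,75,90,100):
            Rt=pose(phi,t,s); seq.append((mid+[0,0,10]+19*Rt.apply([1,0,0]),Rt))
        run((phi,s),seq,q)
E
python3 t2.py
python3 - <<'E'
from h import *
import pickle
ci=pickle.load(open('ci5.pkl','rb'))
c=[atz(ci,np.array(p)/3.7+[60,0],63)[:2] for p in [(258,170),(492,213),(472,453),(246,406)]]
print(np.round(c,1)); c=np.array(c)
print('yaw',[np.degrees(np.arctan2(*(c[b]-c[a])[::-1])) for a,b in [(0,1),(3,2),(3,0),(2,1)]], 'far mid',(c[1]+c[2])/2,'near mid',(c[0]+c[3])/2)
E
```

```text
(90, -1) [-0.99  0.68  0.52  1.83 -0.47  0.76 -1.92] err 0.0
(90, -1) [-0.89  0.87  0.36  1.89 -0.61  0.5  -1.81] err 0.0
(90, -1) [-1.02  0.62  0.57  1.78 -0.42  0.87 -1.97] err 0.0
(90, -1) [-0.56  0.5   0.35  1.79 -0.21  0.89 -0.97] err 0.0
(90, -1) [-0.11  0.59  0.09  1.74 -0.07  0.82  0.  ] err 0.0
(90, -1) [ 0.3   0.67 -0.21  1.72 -0.41  0.87  0.42] err 0.0
(90, -1) [ 0.59  0.85 -0.41  1.67 -0.62  1.04  0.7 ] err 0.0
(90, -1) [ 0.75  1.1  -0.54  1.59 -0.74  1.25  0.85] err 0.0
(90, -1) [ 0.79  1.27 -0.61  1.53 -0.79  1.37  0.9 ] err 0.0
(90, -1) [ 0.81  1.38 -0.65  1.49 -0.82  1.46  0.93] err 0.0
(105, -1) [-0.99  0.68  0.52  1.83 -0.47  0.76 -1.92] err 0.0
(105, -1) [-0.89  0.87  0.36  1.89 -0.61  0.5  -1.81] err 0.0
(105, -1) [-1.02  0.62  0.57  1.78 -0.42  0.87 -1.97] err 0.0
(105, -1) [-0.53  0.49  0.31  1.79 -0.19  0.89 -0.86] err 0.0
(105, -1) [-0.07  0.58  0.02  1.75 -0.01  0.81  0.22] err 0.0
(105, -1) [ 0.29  0.7  -0.22  1.64 -0.31  1.    0.57] err 0.0
(105, -1) [ 0.51  0.91 -0.37  1.5  -0.49  1.26  0.75] err 0.0
(105, -1) [ 0.62  1.15 -0.47  1.37 -0.62  1.52  0.81] er
[... 916 characters left out ...]
rr 0.0
(-60, 1) [-0.16  0.48 -0.25  1.78  0.15  0.89  0.51] err 0.0
(-60, 1) [ 0.07  0.6  -0.1   1.7   0.08  0.84  0.46] err 0.0
(-60, 1) [-0.41  0.6   0.29  1.92  0.49  0.55 -0.06] err 0.0
(-60, 1) [-0.94  0.88  0.84  2.06  0.8   0.35 -0.61] err 0.0
(-60, 1) [-1.19  1.37  1.13  2.08  0.82  0.29 -0.92] err 0.0
(-60, 1) [-1.25  1.62  1.17  2.04  0.77  0.39 -1.04] err 0.0
(-60, 1) [-1.26  1.76  1.18  1.99  0.74  0.5  -1.09] err 0.0
[[444.  355.2]
 [501.2 343.8]
 [489.8 287. ]
 [431.8 299.7]]
yaw [np.float64(-11.210983119078783), np.float64(-12.371449536721911), np.float64(77.61651139743991), np.float64(78.66265141572912)] far mid [495.49061889 315.40427554] near mid [437.89153229 327.43355106]
```

```bash
python3 plan.py 467 321 170 -102
```

```text
t 18.85 tcp [519.7 177.3 212.7] axes x [ 0.  0. -1.] y [0.21 0.98 0.  ] z [ 0.98 -0.21  0.  ] F [ 0.7  1.  -0.1] w 85.4
n 15
[np.float64(0.0038), np.float64(0.0115), np.float64(-0.0073), np.float64(0.998), np.float64(0.0), np.float64(-0.004)]
[np.float64(0.0038), np.float64(0.0107), np.float64(-0.0084), np.float64(0.998), np.float64(0.0), np.float64(-0.004)]
[np.float64(0.0038), np.float64(0.0097), np.float64(-0.0095), np.float64(0.998), np.float64(0.0), np.float64(-0.004)]
[np.float64(0.0038), np.float64(0.0087), np.float64(-0.0105), np.float64(0.998), np.float64(0.0), np.float64(-0.004)]
[np.float64(0.0038), np.float64(0.0075), np.float64(-0.0113), np.float64(0.998), np.float64(0.0), np.float64(-0.004)]
[np.float64(0.0038), np.float64(0.0063), np.float64(-0.012), np.float64(0.998), np.float64(0.0), np.float64(-0.004)]
[np.float64(0.0038), np.float64(0.005), np.float64(-0.0126), np.float64(0.998), np.float64(0.0), np.float64(-0.004)]
[np.float64(0.0038), np.float64(0.0037), np.float64(-0.0131), np.float64(0.998), np.float64(0.0), np.float64(-0.004)]
[np.float64(0.0038), np.float64(0.0023), np.float64(-0.0134), np.float64(0.998), np.float64(0.0), np.float64(-0.004)]
[np.float64(0.0038), np.float64(0.0009), np.float64(-0.0136), np.float64(0.998), np.float64(0.0), np.float64(-0.004)]
[np.float64(0.0038), np.float64(-0.0005), np.float64(-0.0136), np.float64(0.998), np.float64(0.0), np.float64(-0.004)]
[np.float64(0.0038), np.float64(-0.0019), np.float64(-0.0135), np.float64(0.998), np.float64(0.0), np.float64(-0.004)]
[np.float64(0.0038), np.float64(-0.0033), np.float64(-0.0132), np.float64(0.998), np.float64(0.0), np.float64(-0.004)]
[np.float64(0.0038), np.float64(-0.0047), np.float64(-0.0128), np.float64(0.998), np.float64(0.0), np.float64(-0.004)]
[np.float64(0.0038), np.float64(-0.006), np.float64(-0.0122), np.float64(0.998), np.float64(0.0), np.float64(-0.004)]
```

servo_tool:
  rows:
    - {"dx": 0.003,"dy": 0.0115,"dz": -0.0073,"wx": 1,"wy": 0,"wz": 0,"fingers": 0}
    - {"dx": 0.003,"dy": 0.0107,"dz": -0.0084,"wx": 1,"wy": 0,"wz": 0,"fingers": 0}
    - {"dx": 0.003,"dy": 0.0097,"dz": -0.0095,"wx": 1,"wy": 0,"wz": 0,"fingers": 0}
    - {"dx": 0.003,"dy": 0.0087,"dz": -0.0105,"wx": 1,"wy": 0,"wz": 0,"fingers": 0}
    - {"dx": 0.003,"dy": 0.0075,"dz": -0.0113,"wx": 1,"wy": 0,"wz": 0,"fingers": 0}

```text
clock: 19.48
eef_pos: [502.6, 224.3, 201.1]
tool_rot: [1.377, 1.566, 0.641]
force: [0.5, 0.2, -0.4]
width: 85.3
```

servo_tool:
  rows:
    - {"dx": 0.003,"dy": 0.0063,"dz": -0.012,"wx": 1,"wy": 0,"wz": 0,"fingers": 0}
    - {"dx": 0.003,"dy": 0.005,"dz": -0.0126,"wx": 1,"wy": 0,"wz": 0,"fingers": 0}
    - {"dx": 0.003,"dy": 0.0037,"dz": -0.0131,"wx": 1,"wy": 0,"wz": 0,"fingers": 0}
    - {"dx": 0.003,"dy": 0.0023,"dz": -0.0134,"wx": 1,"wy": 0,"wz": 0,"fingers": 0}
    - {"dx": 0.003,"dy": 0.0009,"dz": -0.0136,"wx": 1,"wy": 0,"wz": 0,"fingers": 0}

```text
clock: 20.1
eef_pos: [484.9, 272.3, 189.8]
tool_rot: [2.07, 1.566, 0.81]
force: [0.2, -0.4, 0.2]
width: 85.3
```

servo_tool:
  rows:
    - {"dx": 0.003,"dy": -0.0005,"dz": -0.0136,"wx": 1,"wy": 0,"wz": 0,"fingers": 0}
    - {"dx": 0.003,"dy": -0.0019,"dz": -0.0135,"wx": 1,"wy": 0,"wz": 0,"fingers": 0}
    - {"dx": 0.003,"dy": -0.0033,"dz": -0.0132,"wx": 1,"wy": 0,"wz": 0,"fingers": 0}
    - {"dx": 0.003,"dy": -0.0047,"dz": -0.0128,"wx": 1,"wy": 0,"wz": 0,"fingers": 0}
    - {"dx": 0.003,"dy": -0.006,"dz": -0.0122,"wx": 1,"wy": 0,"wz": 0,"fingers": 0}

```text
clock: 20.72
eef_pos: [467.2, 320.4, 178.5]
tool_rot: [2.769, 1.566, 0.986]
force: [0.1, -0.1, 0.4]
width: 85.5
```

```bash
python3 - <<'E'
from h import *
import pickle,time
snap('side','d6'); snap('scene','s6')
for k in range(2): ci=ctrl.camera_info('wrist'); snap('wrist','w6'); 
pickle.dump(ci,open('ci6.pkl','wb'))
E
python3 plan.py 467 321 170 -102
```

```text
t 20.93 tcp [467.1 319.4 177.8] axes x [ 0.  0. -1.] y [ 0.98 -0.21  0.  ] z [-0.21 -0.98 -0.  ] F [0.9 0.4 0.6] w 85.7
n 1
[np.float64(0.0103), np.float64(-0.0006), np.float64(-0.002), np.float64(0.027), np.float64(-0.02), np.float64(-0.012)]
```

View pics/w6.png

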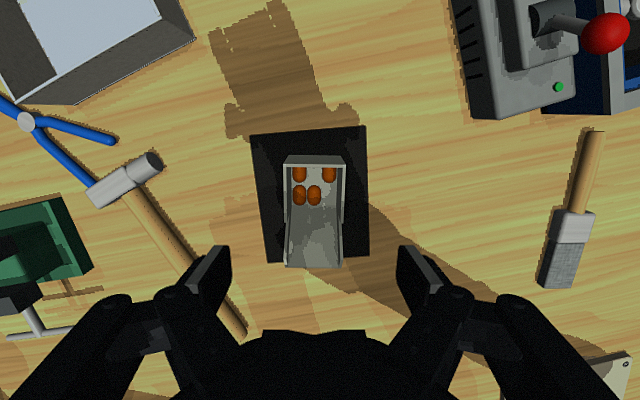

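```bash
python3 - <<'E'
import cv2
im=cv2.imread('pics/w6.png'); cv2.imwrite('pics/w6z.png',cv2.resize(im[120:280,240:380],None,fx=3.7,fy=3.7,interpolation=cv2.INTER_CUBIC))
E
```

```text
(no output)
```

View pics/w6z.png

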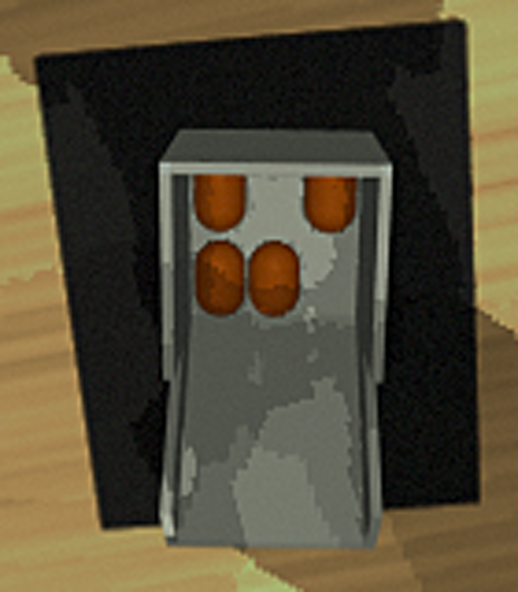

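```bash
python3 - <<'E'
from h import *
import pickle
ci=pickle.load(open('ci6.pkl','rb'))
c=np.array([atz(ci,np.array(p)/3.7+[240,120],63)[:2] for p in [(160,163),(393,165),(383,382),(162,381)]]); print(np.round(c,1))
print([np.round(np.degrees(np.arctan2(*(c[b]-c[a])[::-1])),1) for a,b in [(1,0),(2,3),(3,0),(2,1)]],[np.linalg.norm(c[b]-c[a]).round(1) for a,b in [(1,0),(2,3),(3,0),(2,1)]])
print('far',(c[0]+c[1])/2,'near',(c[2]+c[3])/2)
m=np.array([atz(ci,np.array(p)/3.7+[240,120],3)[:2] for p in [(36,58),(465,20),(480,500),(103,528)]]); print(np.round(m,1),m.mean(0))
E
```

```text
[[499.9 343. ]
 [487.6 286.3]
 [431.1 298.9]
 [443.2 356.1]]
[np.float64(77.8), np.float64(78.0), np.float64(-13.0), np.float64(-12.5)] [np.float64(58.0), np.float64(58.5), np.float64(58.2), np.float64(57.9)]
far [493.74934125 314.66025275] near [437.1544859  327.45360969]
[[529.6 380.7]
 [514.4 253.4]
 [357.4 272.5]
 [372.8 400.2]] [443.56006172 326.68701346]
```

servo_tool:
  rows:
    - {"dx": 0.06,"dy": -0.0017,"dz": -0.0018,"wx": 0.1,"wy": 0,"wz": 0,"fingers": 0}
    - {"dx": 0.07,"dy": 0,"dz": 0,"wx": 0,"wy": 0,"wz": 0,"fingers": 0}
    - {"dx": 0.06,"dy": 0,"dz": 0,"wx": 0,"wy": 0,"wz": 0,"fingers": 0}
    - {"dx": 0.033,"dy": 0,"dz": 0,"wx": 0,"wy": 0,"wz": 0,"fingers": 0}
    - {"dx": 0,"dy": 0,"dz": 0,"wx": 0,"wy": 0,"wz": 0,"fingers": 0.1}

```text
clock: 21.55
eef_pos: [465.4, 319.4, 8.3]
tool_rot: [-0.912, 1.568, -2.702]
force: [0.7, 0.4, 1.2]
width: 76.8
```

servo_tool:
  rows:
    - {"dx": 0,"dy": 0,"dz": 0,"wx": 0,"wy": 0,"wz": 0,"fingers": 1}
    - {"dx": 0,"dy": 0,"dz": 0,"wx": 0,"wy": 0,"wz": 0,"fingers": 1}
    - {"dx": 0,"dy": 0,"dz": 0,"wx": 0,"wy": 0,"wz": 0,"fingers": 1}

```text
clock: 21.92
eef_pos: [467.1, 320.9, 11.0]
tool_rot: [2.297, 1.568, 0.507]
force: [0.1, -1.0, 7.0]
width: 57.4
```

```bash
python3 - <<'E'
from h import *
im=snap('side','d7')[:,:,::-1]
cv2.imwrite('pics/d7z.png',cv2.resize(im[80:230,180:380],None,fx=3.5,fy=3.5,interpolation=cv2.INTER_CUBIC))
E
python3 plan.py
```

```text
t 21.98 tcp [467.1 320.8  10.9] axes x [ 0.  0. -1.] y [ 0.98 -0.22  0.  ] z [-0.22 -0.98 -0.  ] F [ 0.5 -0.6  6. ] w 57.4
n 1 each dx dy dz [np.float64(0.0), np.float64(0.0), np.float64(0.0)]
```

View pics/d7z.png

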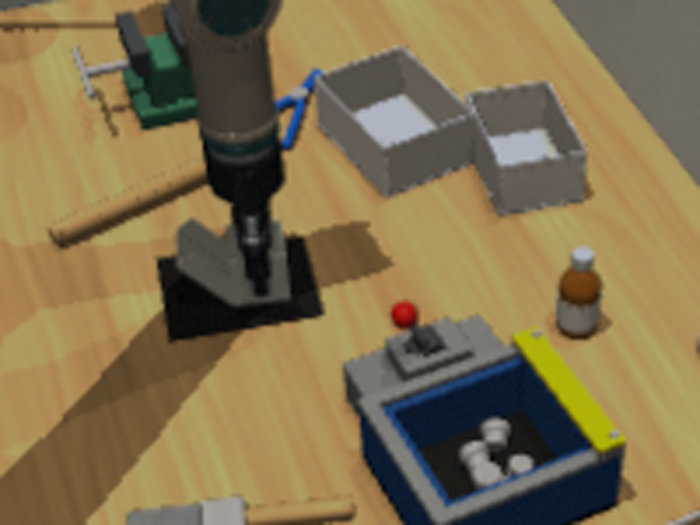

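servo_tool:
  rows:
    - {"dx": -0.015,"dy": 0,"dz": 0,"wx": 0,"wy": 0,"wz": 0,"fingers": 1}
    - {"dx": -0.05,"dy": 0,"dz": 0,"wx": 0,"wy": 0,"wz": 0,"fingers": 1}
    - {"dx": -0.07,"dy": 0,"dz": 0,"wx": 0,"wy": 0,"wz": 0,"fingers": 1}
    - {"dx": -0.07,"dy": 0,"dz": 0,"wx": 0,"wy": 0,"wz": 0,"fingers": 1}
    - {"dx": -0.05,"dy": 0,"dz": 0,"wx": 0,"wy": 0,"wz": 0,"fingers": 1}

```text
clock: 22.6
eef_pos: [465.9, 320.7, 203.5]
tool_rot: [2.559, 1.568, 0.769]
force: [-0.1, 0.1, -0.8]
width: 57.4
```

```bash
python3 plan.py 585.7 29.3 193 5.6
```

```text
t 22.6 tcp [465.9 320.7 203.5] axes x [ 0.  0. -1.] y [ 0.98 -0.22  0.  ] z [-0.22 -0.98 -0.  ] F [-0.1  0.1 -0.8] w 57.4
n 19
[np.float64(0.0007), np.float64(0.0127), np.float64(0.0181), np.float64(-0.949), np.float64(-0.0), np.float64(-0.001)]
[np.float64(0.0007), np.float64(0.0108), np.float64(0.0193), np.float64(-0.949), np.float64(-0.0), np.float64(-0.001)]
[np.float64(0.0007), np.float64(0.0088), np.float64(0.0203), np.float64(-0.949), np.float64(-0.0), np.float64(-0.001)]
[np.float64(0.0007), np.float64(0.0068), np.float64(0.021), np.float64(-0.949), np.float64(-0.0), np.float64(-0.001)]
[np.float64(0.0007), np.float64(0.0047), np.float64(0.0216), np.float64(-0.949), np.float64(-0.0), np.float64(-0.001)]
[np.float64(0.0007), np.float64(0.0025), np.float64(0.022), np.float64(-0.949), np.float64(-0.0), np.float64(-0.001)]
[np.float64(0.0007), np.float64(0.0003), np.float64(0.0221), np.float64(-0.949), np.float64(-0.0), np.float64(-0.001)]
[np.float64(0.0007), np.float64(-0.0019), np.float64(0.022), np.float64(-0.949), np.float64(-0.0), np.float64(-0.001)]
[np.float64(0.0007), np
[... 596 characters left out ...]
, np.float64(-0.0139), np.float64(0.0172), np.float64(-0.949), np.float64(-0.0), np.float64(-0.001)]
[np.float64(0.0007), np.float64(-0.0156), np.float64(0.0157), np.float64(-0.949), np.float64(-0.0), np.float64(-0.001)]
[np.float64(0.0007), np.float64(-0.0171), np.float64(0.0141), np.float64(-0.949), np.float64(-0.0), np.float64(-0.001)]
[np.float64(0.0007), np.float64(-0.0184), np.float64(0.0123), np.float64(-0.949), np.float64(-0.0), np.float64(-0.001)]
[np.float64(0.0007), np.float64(-0.0195), np.float64(0.0104), np.float64(-0.949), np.float64(-0.0), np.float64(-0.001)]
[np.float64(0.0007), np.float64(-0.0204), np.float64(0.0084), np.float64(-0.949), np.float64(-0.0), np.float64(-0.001)]
```

servo_tool:
  rows:
    - {"dx": 0,"dy": 0.0127,"dz": 0.0181,"wx": -0.95,"wy": 0,"wz": 0,"fingers": 1}
    - {"dx": 0,"dy": 0.0108,"dz": 0.0193,"wx": -0.95,"wy": 0,"wz": 0,"fingers": 1}
    - {"dx": 0,"dy": 0.0088,"dz": 0.0203,"wx": -0.95,"wy": 0,"wz": 0,"fingers": 1}
    - {"dx": 0,"dy": 0.0068,"dz": 0.021,"wx": -0.95,"wy": 0,"wz": 0,"fingers": 1}
    - {"dx": 0,"dy": 0.0047,"dz": 0.0216,"wx": -0.95,"wy": 0,"wz": 0,"fingers": 1}

```text
clock: 23.22
eef_pos: [497.0, 243.3, 201.1]
tool_rot: [-3.121, 1.571, 1.873]
force: [-0.0, 0.1, -1.6]
width: 57.3
```

servo_tool:
  rows:
    - {"dx": 0,"dy": 0.0025,"dz": 0.022,"wx": -0.95,"wy": 0,"wz": 0,"fingers": 1}
    - {"dx": 0,"dy": 0.0003,"dz": 0.0221,"wx": -0.95,"wy": 0,"wz": 0,"fingers": 1}
    - {"dx": 0,"dy": -0.0019,"dz": 0.022,"wx": -0.95,"wy": 0,"wz": 0,"fingers": 1}
    - {"dx": 0,"dy": -0.0041,"dz": 0.0217,"wx": -0.95,"wy": 0,"wz": 0,"fingers": 1}
    - {"dx": 0,"dy": -0.0062,"dz": 0.0212,"wx": -0.95,"wy": 0,"wz": 0,"fingers": 1}

```text
clock: 23.85
eef_pos: [528.6, 166.6, 201.1]
tool_rot: [-1.197, 1.571, -1.989]
force: [0.5, -0.4, -2.2]
width: 57.5
```

servo_tool:
  rows:
    - {"dx": 0,"dy": -0.0083,"dz": 0.0205,"wx": -0.95,"wy": 0,"wz": 0,"fingers": 1}
    - {"dx": 0,"dy": -0.0103,"dz": 0.0196,"wx": -0.95,"wy": 0,"wz": 0,"fingers": 1}
    - {"dx": 0,"dy": -0.0122,"dz": 0.0185,"wx": -0.95,"wy": 0,"wz": 0,"fingers": 1}
    - {"dx": 0,"dy": -0.0139,"dz": 0.0172,"wx": -0.95,"wy": 0,"wz": 0,"fingers": 1}
    - {"dx": 0,"dy": -0.0156,"dz": 0.0157,"wx": -0.95,"wy": 0,"wz": 0,"fingers": 1}

```text
clock: 24.48
eef_pos: [560.2, 89.8, 201.0]
tool_rot: [-1.481, 1.57, -1.776]
force: [-0.2, -0.1, -1.8]
width: 57.4
```

servo_tool:
  rows:
    - {"dx": 0,"dy": -0.0171,"dz": 0.0141,"wx": -0.95,"wy": 0,"wz": 0,"fingers": 1}
    - {"dx": 0,"dy": -0.0184,"dz": 0.0123,"wx": -0.95,"wy": 0,"wz": 0,"fingers": 1}
    - {"dx": 0,"dy": -0.0195,"dz": 0.0104,"wx": -0.95,"wy": 0,"wz": 0,"fingers": 1}
    - {"dx": 0,"dy": -0.0204,"dz": 0.0084,"wx": -0.95,"wy": 0,"wz": 0,"fingers": 1}
    - {"dx": 0,"dy": 0,"dz": 0,"wx": 0,"wy": 0,"wz": 0,"fingers": 1}

```text
clock: 25.1
eef_pos: [585.7, 27.3, 200.9]
tool_rot: [-1.53, 1.57, -1.435]
force: [-0.5, -0.2, -1.7]
width: 57.3
```

```bash
python3 - <<'E'
from h import *
im=snap('side','d8')[:,:,::-1]; im2=snap('scene','s8')[:,:,::-1]
cv2.imwrite('pics/d8z.png',np.hstack([cv2.resize(im[80:260,200:400],None,fx=2,fy=2),cv2.resize(im2[80:260,240:440],None,fx=2,fy=2)]))
E
python3 plan.py 585.7 29.3 193 5.6
```

```text
t 25.2 tcp [585.3  29.7 200.7] axes x [-0.  0. -1.] y [-0.1  1.   0. ] z [ 1.   0.1 -0. ] F [-0.   1.1 -2.1] w 57.6
n 1 each dx dy dz [np.float64(0.0102), np.float64(-0.0006), np.float64(0.0005)]
```

View pics/d8z.png

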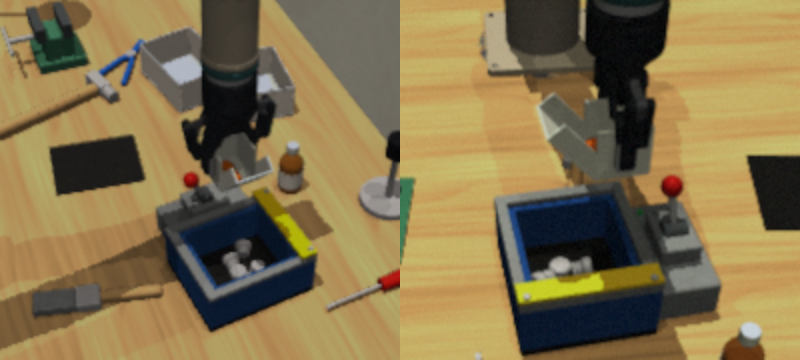

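servo_tool:
  rows:
    - {"dx": 0.0105,"dy": 0.003,"dz": 0,"wx": 0,"wy": 0,"wz": 1,"fingers": 1}
    - {"dx": 0.0105,"dy": 0.002,"dz": 0,"wx": 0,"wy": 0,"wz": 1,"fingers": 1}
    - {"dx": 0.01,"dy": 0.001,"dz": 0,"wx": 0,"wy": 0,"wz": 1,"fingers": 1}
    - {"dx": 0.009,"dy": 0,"dz": 0,"wx": 0,"wy": 0,"wz": 1,"fingers": 1}
    - {"dx": 0.009,"dy": -0.001,"dz": 0,"wx": 0,"wy": 0,"wz": 1,"fingers": 1}

```text
clock: 25.82
eef_pos: [584.6, 41.1, 165.1]
tool_rot: [1.571, 1.044, 1.671]
force: [-0.5, 0.7, -2.0]
width: 57.1
```

servo_tool:
  rows:
    - {"dx": -0.0009,"dy": 0.003,"dz": 0,"wx": 0,"wy": 0,"wz": 1,"fingers": 1}
    - {"dx": -0.0009,"dy": 0.003,"dz": 0,"wx": 0,"wy": 0,"wz": 1,"fingers": 1}
    - {"dx": -0.0009,"dy": 0.003,"dz": 0,"wx": 0,"wy": 0,"wz": 1,"fingers": 1}
    - {"dx": -0.0009,"dy": 0.003,"dz": 0,"wx": 0,"wy": 0,"wz": 1,"fingers": 1}
    - {"dx": -0.0009,"dy": 0.003,"dz": 0,"wx": 0,"wy": 0,"wz": 1,"fingers": 1}

```text
clock: 26.45
eef_pos: [584.2, 46.5, 174.7]
tool_rot: [1.572, 0.522, 1.671]
force: [0.6, -0.1, -2.2]
width: 57.2
```

```bash
python3 - <<'E'
from h import *
from ik import tool
im=snap('side','d9')[:,:,::-1]; im2=snap('scene','s9')[:,:,::-1]
cv2.imwrite('pics/d9z.png',np.hstack([cv2.resize(im[80:260,200:400],None,fx=2,fy=2),cv2.resize(im2[80:260,240:440],None,fx=2,fy=2)]))
s=ctrl.read_state(); p,R=tool(s['qpos']); print(np.round(s['qpos'],2),p-s['eef_pos']); R=Rn.from_euler('xyz',s['tool_rot'])
print('mid',np.array(s['eef_pos'])+R.apply([-22,-5.5,0]))
E
python3 plan.py
```

```text
[ 0.64  1.   -0.5   1.6  -0.6   1.14  0.75] [ 0.10841566 -0.78765294 -0.22632043]
mid [585.65761914  22.6237679  177.79756167]
t 26.55 tcp [583.5  44.3 171.6] axes x [-0.09  0.86 -0.5 ] y [-0.04  0.5   0.87] z [ 1.    0.1  -0.01] F [ 0.4 -1.2 -1.8] w 57.4
n 1 each dx dy dz [np.float64(0.0), np.float64(0.0), np.float64(0.0)]
```

View pics/d9z.png

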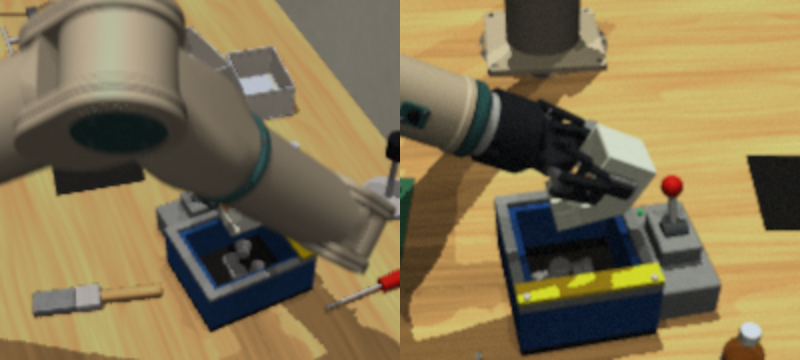

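servo_tool:
  rows:
    - {"dx": -0.0009,"dy": 0.003,"dz": 0,"wx": 0,"wy": 0,"wz": 1,"fingers": 1}
    - {"dx": -0.0009,"dy": 0.003,"dz": 0,"wx": 0,"wy": 0,"wz": 1,"fingers": 1}
    - {"dx": -0.0009,"dy": 0.003,"dz": 0,"wx": 0,"wy": 0,"wz": 1,"fingers": 1}
    - {"dx": -0.0009,"dy": 0.003,"dz": 0,"wx": 0,"wy": 0,"wz": 1,"fingers": 1}
    - {"dx": -0.0009,"dy": 0.003,"dz": 0,"wx": 0,"wy": 0,"wz": 1,"fingers": 1}

```text
clock: 27.18
eef_pos: [584.4, 47.3, 186.8]
tool_rot: [1.571, 0.001, 1.672]
force: [-0.3, 0.3, -1.0]
width: 58.2
```

servo_tool:
  rows:
    - {"dx": -0.0009,"dy": 0.003,"dz": 0,"wx": 0,"wy": 0,"wz": 1,"fingers": 1}
    - {"dx": -0.0009,"dy": 0.003,"dz": 0,"wx": 0,"wy": 0,"wz": 1,"fingers": 1}
    - {"dx": 0,"dy": 0,"dz": 0,"wx": 0,"wy": 0,"wz": 0,"fingers": 1}
    - {"dx": 0,"dy": 0,"dz": 0,"wx": 0,"wy": 0,"wz": 0,"fingers": 1}
    - {"dx": 0,"dy": 0,"dz": 0,"wx": 0,"wy": 0,"wz": 0,"fingers": 1}

```text
clock: 27.8
eef_pos: [584.6, 45.0, 192.1]
tool_rot: [1.569, -0.207, 1.671]
force: [-0.0, -0.9, -1.1]
width: 57.6
```

```bash
python3 - <<'E'
from h import *
im=snap('side','d10')[:,:,::-1]; im2=snap('scene','s10')[:,:,::-1]; im3=snap('wrist','w10')
cv2.imwrite('pics/d10z.png',np.hstack([cv2.resize(im[80:260,200:400],None,fx=2,fy=2),cv2.resize(im2[80:260,240:440],None,fx=2,fy=2)]))
print(np.round(ctrl.read_state()['qpos'],2))
E
python3 plan.py
```

```text
[ 0.76  1.43 -0.68  1.42 -0.76  1.52  0.88]
t 27.95 tcp [584.4  44.7 191.5] axes x [-0.1   0.97  0.21] y [ 0.02 -0.21  0.98] z [1.  0.1 0. ] F [-1.   0.1 -1. ] w 57.6
n 1 each dx dy dz [np.float64(0.0), np.float64(0.0), np.float64(0.0)]
```

View pics/d10z.png

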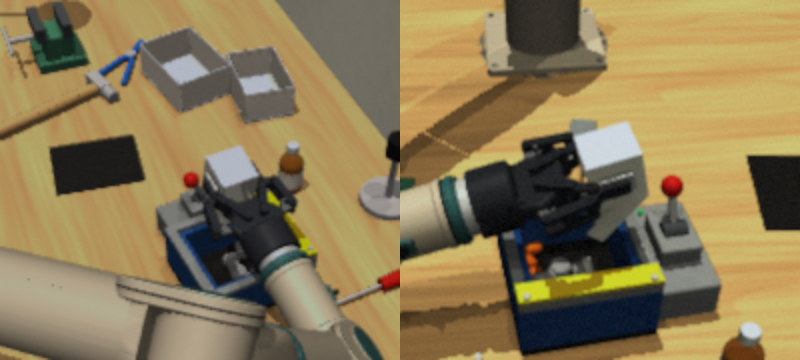

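View pics/w10.png

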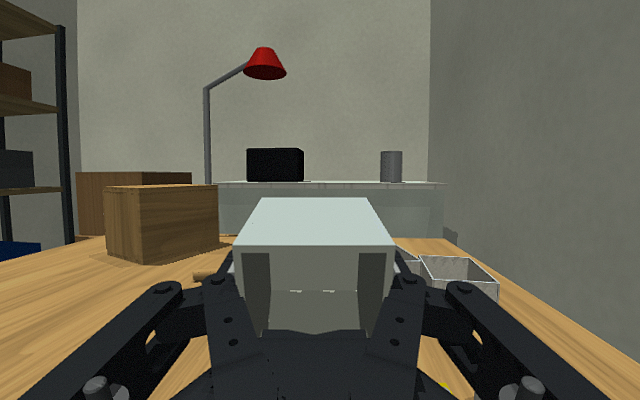

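servo_tool:
  rows:
    - {"dx": -0.0009,"dy": 0.003,"dz": 0,"wx": 0,"wy": 0,"wz": 1,"fingers": 1}
    - {"dx": -0.0009,"dy": 0.003,"dz": 0,"wx": 0,"wy": 0,"wz": 0.7,"fingers": 1}
    - {"dx": 0,"dy": 0,"dz": 0,"wx": 0,"wy": 0,"wz": 0,"fingers": 1}
    - {"dx": 0,"dy": 0,"dz": 0,"wx": 0,"wy": 0,"wz": 0,"fingers": 1}

```text
clock: 28.45
eef_pos: [584.7, 42.1, 195.3]
tool_rot: [1.57, -0.386, 1.67]
force: [-0.2, -1.0, -0.8]
width: 57.3
```

```bash
python3 - <<'E'
from h import *
im=snap('side','d11')[:,:,::-1]; im2=snap('scene','s11')[:,:,::-1]; im3=snap('wrist','w11')[:,:,::-1]
cv2.imwrite('pics/d11z.png',np.hstack([cv2.resize(im[130:240,260:360],None,fx=4,fy=4),cv2.resize(im2[150:260,270:370],None,fx=4,fy=4)]))
E
python3 plan.py
```

```text
t 28.6 tcp [584.8  42.  195.6] axes x [-0.09  0.92  0.38] y [ 0.04 -0.37  0.93] z [1.  0.1 0. ] F [-0.7 -0.6 -1.4] w 57.3
n 1 each dx dy dz [np.float64(0.0), np.float64(0.0), np.float64(0.0)]
```

View pics/d11z.png

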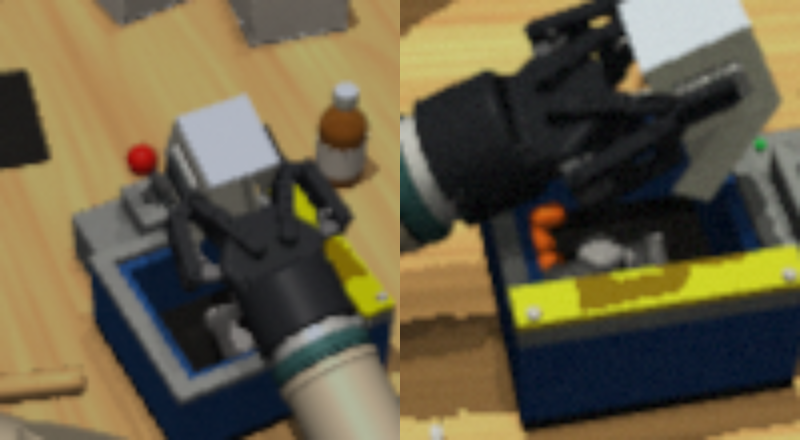

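servo_tool:
  rows:
    - {"dx": 0.0006,"dy": -0.0031,"dz": 0,"wx": 0,"wy": 0,"wz": -1,"fingers": 1}
    - {"dx": 0.0006,"dy": -0.0031,"dz": 0,"wx": 0,"wy": 0,"wz": -1,"fingers": 1}
    - {"dx": 0.0006,"dy": -0.0031,"dz": 0,"wx": 0,"wy": 0,"wz": -1,"fingers": 1}
    - {"dx": 0.0006,"dy": -0.0031,"dz": 0,"wx": 0,"wy": 0,"wz": -1,"fingers": 1}
    - {"dx": 0.0006,"dy": -0.0031,"dz": 0,"wx": 0,"wy": 0,"wz": -1,"fingers": 1}

```text
clock: 29.22
eef_pos: [584.2, 46.0, 184.4]
tool_rot: [1.57, 0.141, 1.67]
force: [0.2, -0.0, -0.6]
width: 57.1
```

servo_tool:
  rows:
    - {"dx": 0.0006,"dy": -0.0031,"dz": 0,"wx": 0,"wy": 0,"wz": -1,"fingers": 1}
    - {"dx": 0.0006,"dy": -0.0031,"dz": 0,"wx": 0,"wy": 0,"wz": -1,"fingers": 1}
    - {"dx": 0.0006,"dy": -0.0031,"dz": 0,"wx": 0,"wy": 0,"wz": -1,"fingers": 1}
    - {"dx": 0.0006,"dy": -0.0031,"dz": 0,"wx": 0,"wy": 0,"wz": -1,"fingers": 1}
    - {"dx": 0.0006,"dy": -0.0031,"dz": 0,"wx": 0,"wy": 0,"wz": -1,"fingers": 1}

```text
clock: 29.85
eef_pos: [584.2, 44.5, 173.2]
tool_rot: [1.569, 0.664, 1.669]
force: [-0.3, -0.1, -1.3]
width: 57.0
```

servo_tool:
  rows:
    - {"dx": 0.0006,"dy": -0.0031,"dz": 0,"wx": 0,"wy": 0,"wz": -1,"fingers": 1}
    - {"dx": 0.0006,"dy": -0.0031,"dz": 0,"wx": 0,"wy": 0,"wz": -1,"fingers": 1}
    - {"dx": 0.0006,"dy": -0.0031,"dz": 0,"wx": 0,"wy": 0,"wz": -1,"fingers": 1}
    - {"dx": 0.0006,"dy": -0.0031,"dz": 0,"wx": 0,"wy": 0,"wz": -1,"fingers": 1}
    - {"dx": 0.0006,"dy": -0.0031,"dz": 0,"wx": 0,"wy": 0,"wz": -1,"fingers": 1}

```text
clock: 30.48
eef_pos: [584.6, 37.8, 164.3]
tool_rot: [1.568, 1.186, 1.668]
force: [0.3, 0.0, -0.9]
width: 57.7
```

servo_tool:
  rows:
    - {"dx": 0.0006,"dy": -0.0031,"dz": 0,"wx": 0,"wy": 0,"wz": -1,"fingers": 1}
    - {"dx": 0.0006,"dy": -0.0031,"dz": 0,"wx": 0,"wy": 0,"wz": -1,"fingers": 1}
    - {"dx": -0.01,"dy": -0.0031,"dz": 0,"wx": 0,"wy": 0,"wz": -1,"fingers": 1}
    - {"dx": -0.02,"dy": -0.002,"dz": 0,"wx": 0,"wy": 0,"wz": -0.7,"fingers": 1}
    - {"dx": -0.02,"dy": 0,"dz": 0,"wx": 0,"wy": 0,"wz": 0,"fingers": 1}

```text
clock: 31.1
eef_pos: [585.1, 30.2, 198.7]
tool_rot: [1.714, 1.569, 1.818]
force: [-0.1, -0.2, -0.9]
width: 57.4
```

```bash
python3 - <<'E'
from h import *
im=snap('side','d12')[:,:,::-1]; im2=snap('scene','s12')[:,:,::-1]; im3=snap('wrist','w12')[:,:,::-1]
cv2.imwrite('pics/d12z.png',np.hstack([cv2.resize(im[110:260,250:400],None,fx=2.6,fy=2.6),cv2.resize(im2[90:240,270:420],None,fx=2.6,fy=2.6)]))
E
python3 plan.py 448 321 205 -97
```

```text
t 31.25 tcp [586.4  26.5 198.7] axes x [ 0.  0. -1.] y [-0.1  1.   0. ] z [1.  0.1 0. ] F [-0.5 -0.7 -1.9] w 57.6
n 18
[np.float64(-0.0005), np.float64(0.0227), np.float64(-0.0081), np.float64(0.95), np.float64(0.0), np.float64(-0.001)]
[np.float64(-0.0005), np.float64(0.0218), np.float64(-0.0103), np.float64(0.95), np.float64(0.0), np.float64(-0.001)]
[np.float64(-0.0005), np.float64(0.0207), np.float64(-0.0124), np.float64(0.95), np.float64(0.0), np.float64(-0.001)]
[np.float64(-0.0005), np.float64(0.0193), np.float64(-0.0144), np.float64(0.95), np.float64(0.0), np.float64(-0.001)]
[np.float64(-0.0005), np.float64(0.0178), np.float64(-0.0162), np.float64(0.95), np.float64(0.0), np.float64(-0.001)]
[np.float64(-0.0005), np.float64(0.0161), np.float64(-0.0179), np.float64(0.95), np.float64(0.0), np.float64(-0.001)]
[np.float64(-0.0005), np.float64(0.0143), np.float64(-0.0194), np.float64(0.95), np.float64(0.0), np.float64(-0.001)]
[np.float64(-0.0005), np.float64(0.0123), np.float64(-0.0208), np.float64(0.95), np.float64(0.0), np.float64(-0.001)]
[np.float64(-0.0005), np.float64(0.01
[... 447 characters left out ...]
-0.0005), np.float64(0.0009), np.float64(-0.0241), np.float64(0.95), np.float64(0.0), np.float64(-0.001)]
[np.float64(-0.0005), np.float64(-0.0015), np.float64(-0.0241), np.float64(0.95), np.float64(0.0), np.float64(-0.001)]
[np.float64(-0.0005), np.float64(-0.0039), np.float64(-0.0238), np.float64(0.95), np.float64(0.0), np.float64(-0.001)]
[np.float64(-0.0005), np.float64(-0.0063), np.float64(-0.0233), np.float64(0.95), np.float64(0.0), np.float64(-0.001)]
[np.float64(-0.0005), np.float64(-0.0085), np.float64(-0.0225), np.float64(0.95), np.float64(0.0), np.float64(-0.001)]
[np.float64(-0.0005), np.float64(-0.0107), np.float64(-0.0216), np.float64(0.95), np.float64(0.0), np.float64(-0.001)]
```

View pics/d12z.png

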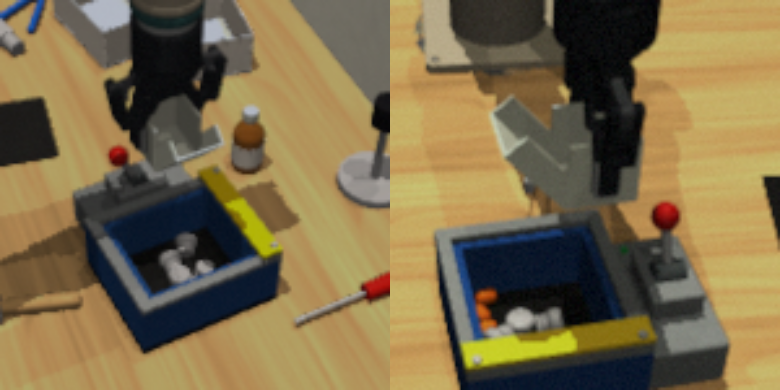

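View pics/w12.png

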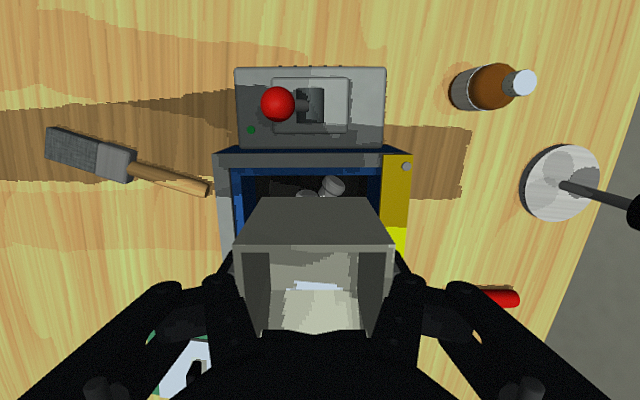

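servo_tool:
  rows:
    - {"dx": 0,"dy": 0.0227,"dz": -0.0081,"wx": 0.95,"wy": 0,"wz": 0,"fingers": 1}
    - {"dx": 0,"dy": 0.0218,"dz": -0.0103,"wx": 0.95,"wy": 0,"wz": 0,"fingers": 1}
    - {"dx": 0,"dy": 0.0207,"dz": -0.0124,"wx": 0.95,"wy": 0,"wz": 0,"fingers": 1}
    - {"dx": 0,"dy": 0.0193,"dz": -0.0144,"wx": 0.95,"wy": 0,"wz": 0,"fingers": 1}
    - {"dx": 0,"dy": 0.0178,"dz": -0.0162,"wx": 0.95,"wy": 0,"wz": 0,"fingers": 1}

```text
clock: 31.88
eef_pos: [546.8, 107.9, 196.9]
tool_rot: [-3.106, 1.569, 2.773]
force: [0.3, 0.4, -0.8]
width: 57.4
```

servo_tool:
  rows:
    - {"dx": 0,"dy": 0.0161,"dz": -0.0179,"wx": 0.95,"wy": 0,"wz": 0,"fingers": 1}
    - {"dx": 0,"dy": 0.0143,"dz": -0.0194,"wx": 0.95,"wy": 0,"wz": 0,"fingers": 1}
    - {"dx": 0,"dy": 0.0123,"dz": -0.0208,"wx": 0.95,"wy": 0,"wz": 0,"fingers": 1}
    - {"dx": 0,"dy": 0.0101,"dz": -0.0219,"wx": 0.95,"wy": 0,"wz": 0,"fingers": 1}
    - {"dx": 0,"dy": 0.0079,"dz": -0.0228,"wx": 0.95,"wy": 0,"wz": 0,"fingers": 1}

```text
clock: 32.5
eef_pos: [508.5, 189.8, 197.0]
tool_rot: [-2.444, 1.569, 2.938]
force: [-0.3, 0.5, -1.2]
width: 57.1
```

servo_tool:
  rows:
    - {"dx": 0,"dy": 0.0056,"dz": -0.0234,"wx": 0.95,"wy": 0,"wz": 0,"fingers": 1}
    - {"dx": 0,"dy": 0.0032,"dz": -0.0239,"wx": 0.95,"wy": 0,"wz": 0,"fingers": 1}
    - {"dx": 0,"dy": 0.0009,"dz": -0.0241,"wx": 0.95,"wy": 0,"wz": 0,"fingers": 1}
    - {"dx": 0,"dy": -0.0015,"dz": -0.0241,"wx": 0.95,"wy": 0,"wz": 0,"fingers": 1}
    - {"dx": 0,"dy": -0.0039,"dz": -0.0238,"wx": 0.95,"wy": 0,"wz": 0,"fingers": 1}

```text
clock: 33.12
eef_pos: [470.2, 271.6, 197.0]
tool_rot: [-1.774, 1.569, 3.11]
force: [-0.3, -0.2, -1.1]
width: 57.4
```

servo_tool:
  rows:
    - {"dx": 0,"dy": -0.0063,"dz": -0.0233,"wx": 0.95,"wy": 0,"wz": 0,"fingers": 1}
    - {"dx": 0,"dy": -0.0085,"dz": -0.0225,"wx": 0.95,"wy": 0,"wz": 0,"fingers": 1}
    - {"dx": 0,"dy": -0.0107,"dz": -0.0216,"wx": 0.95,"wy": 0,"wz": 0,"fingers": 1}
    - {"dx": 0.04,"dy": 0,"dz": 0,"wx": 0,"wy": 0,"wz": 0,"fingers": 1}
    - {"dx": 0.06,"dy": 0,"dz": 0,"wx": 0,"wy": 0,"wz": 0,"fingers": 1}

```text
clock: 33.75
eef_pos: [448.4, 321.5, 122.2]
tool_rot: [2.604, 1.568, 0.912]
force: [-0.4, 0.2, -1.4]
width: 57.4
```

```bash
python3 - <<'E'
from h import *
im=snap('side','d13')[:,:,::-1]; im2=snap('scene','s13')[:,:,::-1]
cv2.imwrite('pics/d13z.png',np.hstack([cv2.resize(im[70:220,180:330],None,fx=2.6,fy=2.6),cv2.resize(im2[90:240,370:520],None,fx=2.6,fy=2.6)]))
E
python3 plan.py 449 326 12
```

```text
t 33.85 tcp [444.3 318.8 118.5] axes x [-0.01 -0.   -1.  ] y [ 0.99 -0.12 -0.01] z [-0.12 -0.99  0.01] F [-0.6 -0.1 -1.6] w 56.9
n 2 each dx dy dz [np.float64(0.0709), np.float64(0.003), np.float64(-0.0056)]
```

View pics/d13z.png

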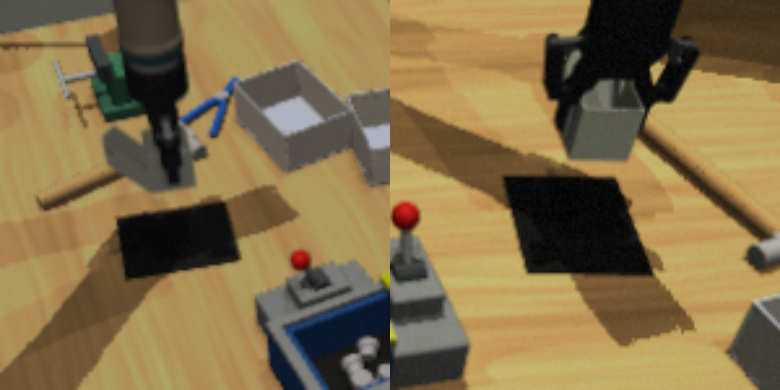

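servo_tool:
  rows:
    - {"dx": 0.06,"dy": 0.001,"dz": -0.005,"wx": 0,"wy": 0,"wz": 0,"fingers": 1}
    - {"dx": 0.05,"dy": 0,"dz": 0,"wx": 0,"wy": 0,"wz": 0,"fingers": 1}
    - {"dx": 0.02,"dy": 0,"dz": 0,"wx": 0,"wy": 0,"wz": 0,"fingers": 1}
    - {"dx": 0,"dy": 0,"dz": 0,"wx": 0,"wy": 0,"wz": 0,"fingers": 1}
    - {"dx": 0,"dy": 0,"dz": 0,"wx": 0,"wy": 0,"wz": 0,"fingers": 1}

```text
clock: 34.48
eef_pos: [449.7, 325.5, 26.7]
tool_rot: [2.3, 1.568, 0.609]
force: [0.5, 0.9, -0.7]
width: 57.3
```

```bash
python3 plan.py 449 326 12
```

```text
t 34.48 tcp [449.7 325.5  26.7] axes x [ 0.  0. -1.] y [ 0.99 -0.12  0.  ] z [-0.12 -0.99 -0.  ] F [ 0.5  0.9 -0.7] w 57.3
n 1 each dx dy dz [np.float64(0.0196), np.float64(-0.001), np.float64(-0.0005)]
```

servo_tool:
  rows:
    - {"dx": 0.012,"dy": 0,"dz": 0,"wx": 0,"wy": 0,"wz": 0,"fingers": 1}
    - {"dx": 0.006,"dy": 0,"dz": 0,"wx": 0,"wy": 0,"wz": 0,"fingers": 1}
    - {"dx": 0,"dy": 0,"dz": 0,"wx": 0,"wy": 0,"wz": 0,"fingers": 1}

```text
clock: 34.85
eef_pos: [448.1, 325.1, 11.4]
tool_rot: [-1.044, 1.57, -2.735]
force: [0.0, -0.6, -1.7]
width: 57.6
```

servo_tool:
  rows:
    - {"dx": 0.002,"dy": 0,"dz": 0,"wx": 0,"wy": 0,"wz": 0,"fingers": 1}
    - {"dx": 0,"dy": 0,"dz": 0,"wx": 0,"wy": 0,"wz": 0,"fingers": 1}

```text
clock: 35.1
eef_pos: [448.3, 325.1, 10.9]
tool_rot: [-2.744, 1.57, 1.848]
force: [-2.1, -1.2, 6.1]
width: 57.3
```

Contact (6 N) at the original height. Release gently and look.

servo_tool:
  rows:
    - {"dx": 0,"dy": 0,"dz": 0,"wx": 0,"wy": 0,"wz": 0,"fingers": 0.2}
    - {"dx": 0,"dy": 0,"dz": 0,"wx": 0,"wy": 0,"wz": 0,"fingers": 0}
    - {"dx": 0,"dy": 0,"dz": 0,"wx": 0,"wy": 0,"wz": 0,"fingers": 0}
    - {"dx": -0.03,"dy": 0,"dz": 0,"wx": 0,"wy": 0,"wz": 0,"fingers": 0}
    - {"dx": -0.06,"dy": 0,"dz": 0,"wx": 0,"wy": 0,"wz": 0,"fingers": 0}

```text
clock: 35.72
eef_pos: [447.2, 324.4, 76.9]
tool_rot: [-0.793, 1.567, -2.484]
force: [1.2, -0.2, -0.8]
width: 85.5
```

servo_tool:
  rows:
    - {"dx": -0.08,"dy": 0,"dz": 0,"wx": 0,"wy": 0,"wz": 0,"fingers": 0}
    - {"dx": -0.08,"dy": 0,"dz": 0,"wx": 0,"wy": 0,"wz": 0,"fingers": 0}
    - {"dx": 0,"dy": 0,"dz": 0,"wx": 0,"wy": 0,"wz": 0,"fingers": 0}
    - {"dx": 0,"dy": 0,"dz": 0,"wx": 0,"wy": 0,"wz": 0,"fingers": 0}

```text
clock: 36.22
eef_pos: [447.7, 325.2, 197.3]
tool_rot: [-1.547, 1.57, 3.046]
force: [-0.2, -0.1, -0.2]
width: 85.2
```

```bash
python3 - <<'E'
from h import *
import pickle
pickle.dump(ctrl.camera_info('wrist'),open('ci14.pkl','wb'))
im3=snap('wrist','w14')[:,:,::-1]
im=snap('side','d14')[:,:,::-1]; im2=snap('scene','s14')[:,:,::-1]
cv2.imwrite('pics/d14z.png',np.hstack([cv2.resize(im[140:250,260:370],None,fx=3.6,fy=3.6),cv2.resize(im2[160:270,270:380],None,fx=3.6,fy=3.6)]))
E
python3 plan.py
```

```text
t 36.38 tcp [447.4 324.6 196.1] axes x [-0. -0. -1.] y [ 0.99 -0.12 -0.  ] z [-0.12 -0.99  0.  ] F [-1.  -0.6  0.8] w 85.3
n 1 each dx dy dz [np.float64(0.0), np.float64(0.0), np.float64(0.0)]
```

View pics/d14z.png

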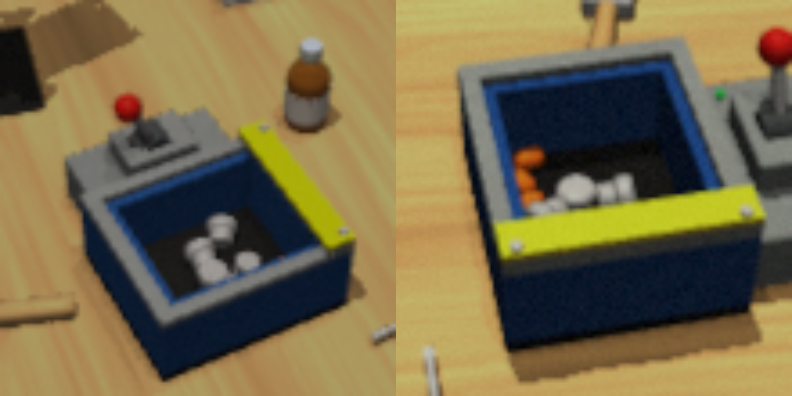

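View pics/w14.png

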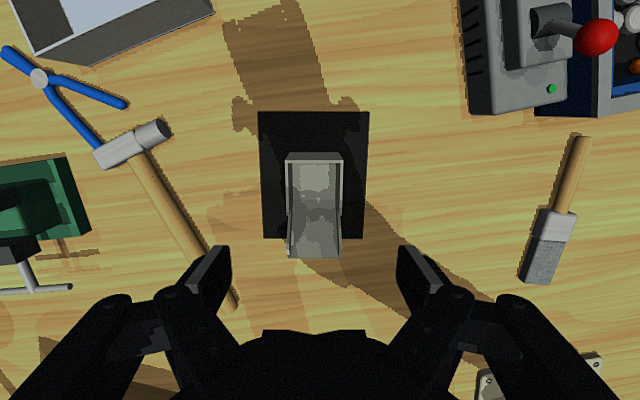

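```bash
python3 plan.py 595 -60 240 3
```

```text
t 36.38 tcp [447.4 324.6 196.1] axes x [-0. -0. -1.] y [ 0.99 -0.12 -0.  ] z [-0.12 -0.99  0.  ] F [-1.  -0.6  0.8] w 85.3
n 17
[np.float64(-0.0034), np.float64(0.0151), np.float64(0.0286), np.float64(-0.979), np.float64(-0.0), np.float64(0.002)]
[np.float64(-0.0034), np.float64(0.0121), np.float64(0.03), np.float64(-0.979), np.float64(-0.0), np.float64(0.002)]
[np.float64(-0.0034), np.float64(0.009), np.float64(0.031), np.float64(-0.979), np.float64(-0.0), np.float64(0.002)]
[np.float64(-0.0034), np.float64(0.0058), np.float64(0.0318), np.float64(-0.979), np.float64(-0.0), np.float64(0.002)]
[np.float64(-0.0034), np.float64(0.0025), np.float64(0.0322), np.float64(-0.979), np.float64(-0.0), np.float64(0.002)]
[np.float64(-0.0034), np.float64(-0.0008), np.float64(0.0323), np.float64(-0.979), np.float64(-0.0), np.float64(0.002)]
[np.float64(-0.0034), np.float64(-0.0041), np.float64(0.032), np.float64(-0.979), np.float64(-0.0), np.float64(0.002)]
[np.float64(-0.0034), np.float64(-0.0074), np.float64(0.0315), np.float64(-0.979), np.float64(-0.0), np.float64(0.002)]
[np.float64(-0.0034), 
[... 356 characters left out ...]
4), np.float64(-0.0193), np.float64(0.0259), np.float64(-0.979), np.float64(-0.0), np.float64(0.002)]
[np.float64(-0.0034), np.float64(-0.0219), np.float64(0.0238), np.float64(-0.979), np.float64(-0.0), np.float64(0.002)]
[np.float64(-0.0034), np.float64(-0.0242), np.float64(0.0214), np.float64(-0.979), np.float64(-0.0), np.float64(0.002)]
[np.float64(-0.0034), np.float64(-0.0263), np.float64(0.0188), np.float64(-0.979), np.float64(-0.0), np.float64(0.002)]
[np.float64(-0.0034), np.float64(-0.0281), np.float64(0.016), np.float64(-0.979), np.float64(-0.0), np.float64(0.002)]
[np.float64(-0.0034), np.float64(-0.0295), np.float64(0.0131), np.float64(-0.979), np.float64(-0.0), np.float64(0.002)]
```

servo_tool:
  rows:
    - {"dx": -0.0034,"dy": 0.0151,"dz": 0.0286,"wx": -0.98,"wy": 0,"wz": 0,"fingers": 0}
    - {"dx": -0.0034,"dy": 0.0121,"dz": 0.03,"wx": -0.98,"wy": 0,"wz": 0,"fingers": 0}
    - {"dx": -0.0034,"dy": 0.009,"dz": 0.031,"wx": -0.98,"wy": 0,"wz": 0,"fingers": 0}
    - {"dx": -0.0034,"dy": 0.0058,"dz": 0.0318,"wx": -0.98,"wy": 0,"wz": 0,"fingers": 0}
    - {"dx": -0.0034,"dy": 0.0025,"dz": 0.0322,"wx": -0.98,"wy": 0,"wz": 0,"fingers": 0}

```text
clock: 37.0
eef_pos: [491.4, 210.9, 209.1]
tool_rot: [-1.443, 1.568, -2.618]
force: [-1.2, 0.3, 0.1]
width: 85.3
```

servo_tool:
  rows:
    - {"dx": -0.0034,"dy": -0.0008,"dz": 0.0323,"wx": -0.98,"wy": 0,"wz": 0,"fingers": 0}
    - {"dx": -0.0034,"dy": -0.0041,"dz": 0.032,"wx": -0.98,"wy": 0,"wz": 0,"fingers": 0}
    - {"dx": -0.0034,"dy": -0.0074,"dz": 0.0315,"wx": -0.98,"wy": 0,"wz": 0,"fingers": 0}
    - {"dx": -0.0034,"dy": -0.0106,"dz": 0.0305,"wx": -0.98,"wy": 0,"wz": 0,"fingers": 0}
    - {"dx": -0.0034,"dy": -0.0137,"dz": 0.0293,"wx": -0.98,"wy": 0,"wz": 0,"fingers": 0}

```text
clock: 37.62
eef_pos: [534.9, 97.9, 221.8]
tool_rot: [-2.262, 1.568, -2.923]
force: [0.3, -0.3, 0.8]
width: 85.4
```

servo_tool:
  rows:
    - {"dx": -0.0034,"dy": -0.0166,"dz": 0.0277,"wx": -0.98,"wy": 0,"wz": 0,"fingers": 0}
    - {"dx": -0.0034,"dy": -0.0193,"dz": 0.0259,"wx": -0.98,"wy": 0,"wz": 0,"fingers": 0}
    - {"dx": -0.0034,"dy": -0.0219,"dz": 0.0238,"wx": -0.98,"wy": 0,"wz": 0,"fingers": 0}
    - {"dx": -0.0034,"dy": -0.0242,"dz": 0.0214,"wx": -0.98,"wy": 0,"wz": 0,"fingers": 0}
    - {"dx": -0.0034,"dy": -0.0263,"dz": 0.0188,"wx": -0.98,"wy": 0,"wz": 0,"fingers": 0}

```text
clock: 38.25
eef_pos: [578.3, -15.0, 234.4]
tool_rot: [-3.074, 1.568, 3.061]
force: [0.7, -0.3, -0.7]
width: 85.7
```

servo_tool:
  rows:
    - {"dx": -0.0034,"dy": -0.0281,"dz": 0.016,"wx": -0.98,"wy": 0,"wz": 0,"fingers": 0}
    - {"dx": -0.0034,"dy": -0.0295,"dz": 0.0131,"wx": -0.98,"wy": 0,"wz": 0,"fingers": 0}
    - {"dx": 0,"dy": 0,"dz": 0,"wx": 0,"wy": 0,"wz": 0,"fingers": 0}
    - {"dx": 0,"dy": 0,"dz": 0,"wx": 0,"wy": 0,"wz": 0,"fingers": 0}

```text
clock: 38.75
eef_pos: [595.4, -58.3, 239.9]
tool_rot: [2.573, 1.568, 2.626]
force: [-0.3, -0.7, -0.4]
width: 85.5
```

```bash
python3 - <<'E'
from h import *
import pickle
for k in range(2):
    ci=ctrl.camera_info('wrist'); im3=snap('wrist','w15')[:,:,::-1]
pickle.dump(ci,open('ci15.pkl','wb'))
snap('scene','s15')
im=im3; cv2.imwrite('pics/w15z.png',cv2.resize(im[60:300,160:420],None,fx=2.5,fy=2.5,interpolation=cv2.INTER_CUBIC))
E
python3 plan.py
```

```text
t 38.9 tcp [595.8 -57.9 240.5] axes x [-0.  0. -1.] y [-0.05  1.    0.  ] z [ 1.    0.05 -0.  ] F [ 0.5 -0.6  0.2] w 85.2
n 1 each dx dy dz [np.float64(0.0), np.float64(0.0), np.float64(0.0)]
```

View pics/w15z.png

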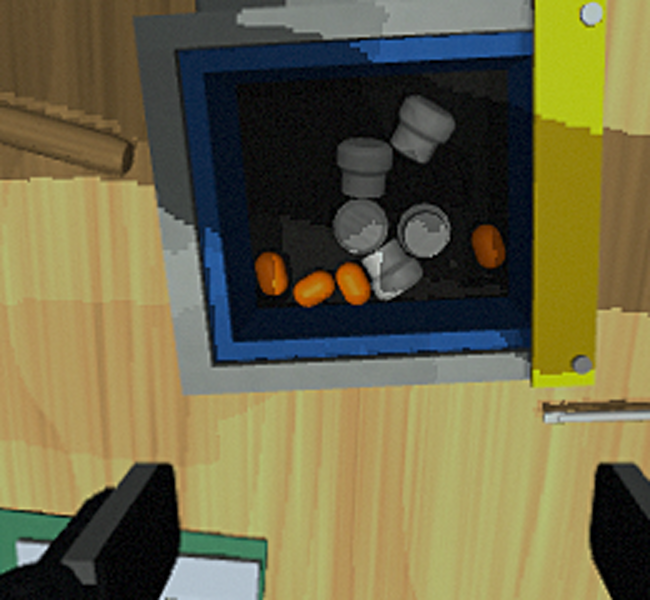

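View pics/s15.png

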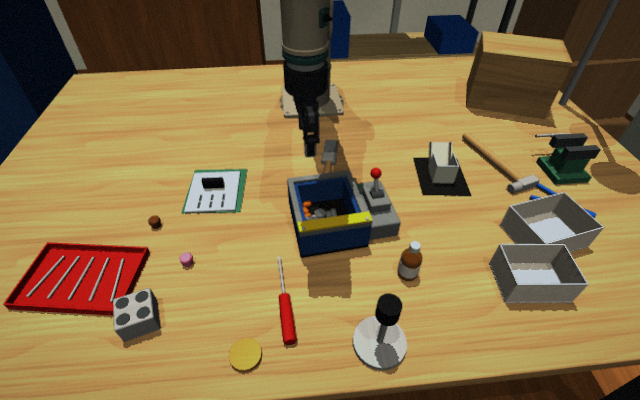

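```bash
python3 - <<'E'
from h import *
import pickle
from scipy.optimize import least_squares
ci=pickle.load(open('ci15.pkl','rb'))
P=[(65,-80,93),(92,-80,93),(-92,80,82),(-92,-80,82)]
px=np.array([(531,386),(595,386),(134,17),(184,395)])/2.5+[160,60]
def f(p):
    c,s=np.cos(p[2]),np.sin(p[2])
    return np.concatenate([proj(ci,[p[0]+c*a-s*b,p[1]+s*a+c*b,h])-q for (a,b,h),q in zip(P,px)])
r=least_squares(f,[590,-14,.1]); print(r.x,np.round(r.fun,1))
E
python3 plan.py 445 -300 150 3
```

```text
[ 5.89166327e+02 -1.40324502e+01  1.02804050e-01] [ 0.8  0.7 -0.2 -0.4 -0.2 -0.2 -0.4  0. ]
t 38.9 tcp [595.8 -57.9 240.5] axes x [-0.  0. -1.] y [-0.05  1.    0.  ] z [ 1.    0.05 -0.  ] F [ 0.5 -0.6  0.2] w 85.2
n 5
[np.float64(0.0241), np.float64(-0.0623), np.float64(-0.0436), np.float64(0.004), np.float64(-0.002), np.float64(-0.002)]
[np.float64(0.0241), np.float64(-0.0623), np.float64(-0.0436), np.float64(0.004), np.float64(-0.002), np.float64(-0.002)]
[np.float64(0.0241), np.float64(-0.0623), np.float64(-0.0436), np.float64(0.004), np.float64(-0.002), np.float64(-0.002)]
[np.float64(0.0241), np.float64(-0.0623), np.float64(-0.0436), np.float64(0.004), np.float64(-0.002), np.float64(-0.002)]
[np.float64(0.0241), np.float64(-0.0624), np.float64(-0.0435), np.float64(0.004), np.float64(-0.002), np.float64(-0.002)]
```

servo_tool:
  rows:
    - {"dx": 0.01,"dy": -0.062,"dz": -0.043,"wx": 0,"wy": 0,"wz": 0,"fingers": 0}
    - {"dx": 0.01,"dy": -0.062,"dz": -0.043,"wx": 0,"wy": 0,"wz": 0,"fingers": 0}
    - {"dx": 0.01,"dy": -0.062,"dz": -0.043,"wx": 0,"wy": 0,"wz": 0,"fingers": 0}
    - {"dx": 0.01,"dy": -0.062,"dz": -0.043,"wx": 0,"wy": 0,"wz": 0,"fingers": 0}
    - {"dx": 0.01,"dy": -0.062,"dz": -0.043,"wx": 0,"wy": 0,"wz": 0,"fingers": 0}

```text
clock: 39.52
eef_pos: [447.0, -300.7, 203.4]
tool_rot: [0.023, 1.57, 0.077]
force: [0.9, -0.5, -0.8]
width: 85.6
```

servo_tool:
  rows:
    - {"dx": 0,"dy": -0.03,"dz": 0,"wx": 0,"wy": 0,"wz": 0,"fingers": 0}
    - {"dx": 0,"dy": 0,"dz": 0,"wx": 0,"wy": 0,"wz": 0,"fingers": 0}
    - {"dx": 0,"dy": 0,"dz": 0,"wx": 0,"wy": 0,"wz": 0,"fingers": 0}

```text
clock: 39.9
eef_pos: [450.2, -320.4, 203.4]
tool_rot: [1.1, 1.569, 1.156]
force: [-0.1, 0.5, -0.2]
width: 85.1
```

```bash
python3 - <<'E'
from h import *
import pickle
for k in range(2):
    ci=ctrl.camera_info('wrist'); im3=snap('wrist','w16')[:,:,::-1]
pickle.dump(ci,open('ci16.pkl','wb'))
im=im3; cv2.imwrite('pics/w16z.png',cv2.resize(im[40:300,180:460],None,fx=2.3,fy=2.3,interpolation=cv2.INTER_CUBIC))
E
python3 plan.py
```

```text
t 40.0 tcp [ 450.  -320.4  203.4] axes x [ 0.  0. -1.] y [-0.06  1.    0.  ] z [1.   0.06 0.  ] F [-0.1 -0.1 -0.3] w 85.4
n 1 each dx dy dz [np.float64(0.0), np.float64(0.0), np.float64(0.0)]
```

View pics/w16z.png

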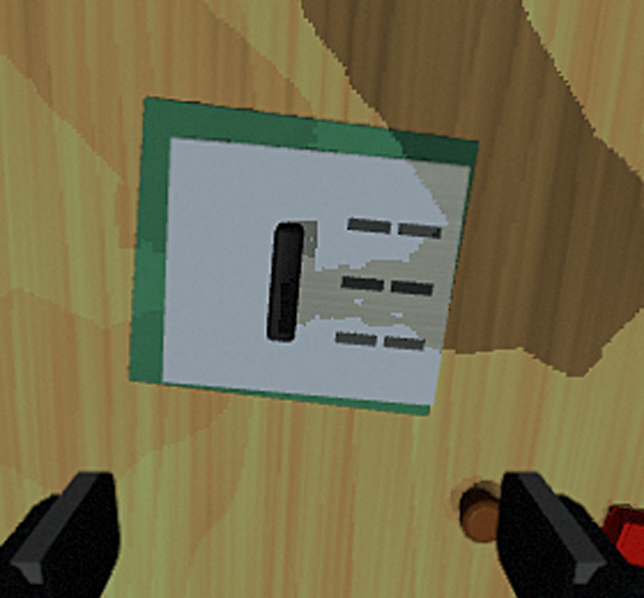

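```bash
python3 - <<'E'
from h import *
import pickle
from scipy.optimize import least_squares
ci=pickle.load(open('ci16.pkl','rb'))
u=lambda p: np.array(p)/2.3+[180,40]
c=np.array([atz(ci,u(p),8)[:2] for p in [(170,137),(469,165),(436,405),(163,382)]]); print(np.round(c,1))
print([np.round(np.degrees(np.arctan2(*(c[b]-c[a])[::-1])),1) for a,b in [(0,1),(3,2),(3,0),(2,1)]],[np.linalg.norm(c[b]-c[a]).round(1) for a,b in [(0,1),(3,2),(3,0),(2,1)]])
h=np.array([atz(ci,u(p),38)[:2] for p in [(276,224),(303,225),(294,341),(267,339)]]);print(np.round(h,1),h.mean(0))
P=[(-63,64,8),(87,64,8),(87,-64,8),(-63,-64,8),(-7,28,38),(7,28,38),(7,-28,38),(-7,-28,38)]
px=np.array([u(p) for p in [(170,137),(469,165),(436,405),(163,382),(276,224),(303,225),(294,341),(267,339)]])
def f(p):
    cc,s=np.cos(p[2]),np.sin(p[2])
    return np.concatenate([proj(ci,[p[0]+cc*a-s*b,p[1]+s*a+cc*b,z])-q for (a,b,z),q in zip(P,px)])
r=least_squares(f,[435,-300,0]); print(r.x,np.degrees(r.x[2]),np.round(r.fun,1))
E
```

```text
[[ 377.2 -234.6]
 [ 526.9 -239.4]
 [ 524.6 -367.7]
 [ 373.4 -362.9]]
[np.float64(-1.8), np.float64(-1.8), np.float64(88.3), np.float64(89.0)] [np.float64(149.8), np.float64(151.3), np.float64(128.3), np.float64(128.3)]
[[ 432.9 -271.9]
 [ 445.5 -271.6]
 [ 444.2 -327.7]
 [ 430.9 -327.5]] [ 438.3779629  -299.68208103]
[ 4.38430251e+02 -3.00175727e+02 -2.87800041e-02] -1.6489727719931395 [ 0.1 -0.2  0.3 -0.6 -0.7 -0.8  0.2 -0.4 -0.6  0.1  0.7  0.8  0.3  0.6
 -0.3  0.4]
```

servo_tool:
  rows:
    - {"dx": 0.04,"dy": 0.0279,"dz": -0.0139,"wx": 0.81,"wy": 0,"wz": 0,"fingers": 0.3}
    - {"dx": 0.08,"dy": 0,"dz": 0,"wx": 0,"wy": 0,"wz": 0,"fingers": 0.4}
    - {"dx": 0.06,"dy": 0,"dz": 0,"wx": 0,"wy": 0,"wz": 0,"fingers": 0.4}
    - {"dx": 0,"dy": 0,"dz": 0,"wx": 0,"wy": 0,"wz": 0,"fingers": 0.4}
    - {"dx": 0,"dy": 0,"dz": 0,"wx": 0,"wy": 0,"wz": 0,"fingers": 0.4}

```text
clock: 40.62
eef_pos: [438.5, -302.4, 69.8]
tool_rot: [-0.44, 1.569, -0.47]
force: [0.1, 0.1, 0.6]
width: 51.6
```

```bash
python3 plan.py 438.4 -300.2 12 -1.65
```

```text
t 40.62 tcp [ 438.5 -302.4   69.8] axes x [ 0. -0. -1.] y [ 0.03  1.   -0.  ] z [ 1.   -0.03  0.  ] F [0.1 0.1 0.6] w 51.6
n 1
[np.float64(0.0771), np.float64(0.0029), np.float64(-0.0003), np.float64(-0.015), np.float64(0.017), np.float64(0.008)]
```

servo_tool:
  rows:
    - {"dx": 0.04,"dy": 0.001,"dz": 0,"wx": 0,"wy": 0,"wz": 0,"fingers": 0.4}
    - {"dx": 0.03,"dy": 0,"dz": 0,"wx": 0,"wy": 0,"wz": 0,"fingers": 0.4}
    - {"dx": 0.007,"dy": 0,"dz": 0,"wx": 0,"wy": 0,"wz": 0,"fingers": 0.4}
    - {"dx": 0,"dy": 0,"dz": 0,"wx": 0,"wy": 0,"wz": 0,"fingers": 0.4}

```text
clock: 41.12
eef_pos: [438.3, -302.1, 12.1]
tool_rot: [-0.519, 1.568, -0.551]
force: [0.5, -0.6, -0.6]
width: 51.2
```

```bash
python3 - <<'E'
from h import *
im=snap('side','d17')[:,:,::-1]; im2=snap('scene','s17')[:,:,::-1]
cv2.imwrite('pics/d17z.png',np.hstack([cv2.resize(im[240:350,250:360],None,fx=3.6,fy=3.6),cv2.resize(im2[130:240,150:260],None,fx=3.6,fy=3.6)]))
E
python3 plan.py 438.4 -300.2 12 -1.65
```

```text
t 41.23 tcp [ 438.3 -302.2   12.2] axes x [ 0. -0. -1.] y [ 0.03  1.   -0.  ] z [ 1.   -0.03  0.  ] F [-0.3  0.5  0.4] w 51.5
n 1
[np.float64(0.0002), np.float64(0.0027), np.float64(0.0001), np.float64(-0.025), np.float64(0.022), np.float64(0.013)]
```

View pics/d17z.png

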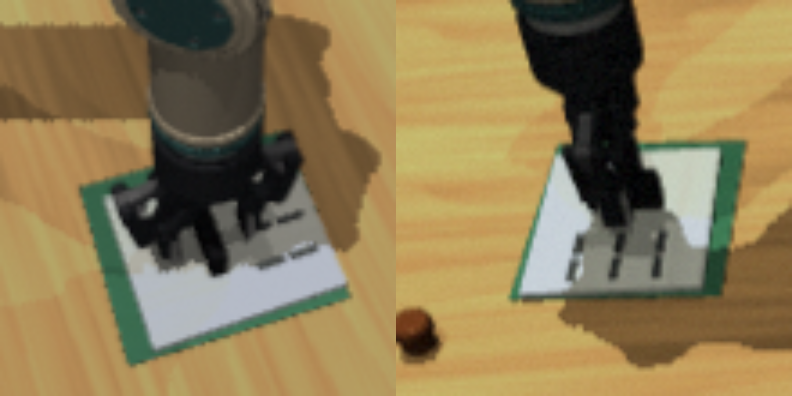

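servo_tool:
  rows:
    - {"dx": 0,"dy": 0.0027,"dz": 0,"wx": 0,"wy": 0,"wz": 0,"fingers": 0.6}
    - {"dx": 0,"dy": 0,"dz": 0,"wx": 0,"wy": 0,"wz": 0,"fingers": 1}
    - {"dx": 0,"dy": 0,"dz": 0,"wx": 0,"wy": 0,"wz": 0,"fingers": 1}
    - {"dx": 0,"dy": 0,"dz": 0,"wx": 0,"wy": 0,"wz": 0,"fingers": 1}

```text
clock: 41.72
eef_pos: [437.7, -299.5, 11.3]
tool_rot: [-0.057, 1.57, -0.088]
force: [-0.5, 0.9, 5.3]
width: 12.9
```

```bash
python3 plan.py 438.4 -300.2 12 -1.65
```

```text
t 41.73 tcp [ 437.7 -299.5   11.3] axes x [ 0. -0. -1.] y [ 0.03  1.   -0.  ] z [ 1.   -0.03  0.  ] F [-0.5  0.9  5.3] w 12.9
n 1
[np.float64(-0.0009), np.float64(-0.0009), np.float64(0.001), np.float64(-0.023), np.float64(0.007), np.float64(0.0)]
```

servo_tool:
  rows:
    - {"dx": -0.02,"dy": 0,"dz": 0,"wx": 0,"wy": 0,"wz": 0,"fingers": 1}
    - {"dx": -0.05,"dy": 0,"dz": 0,"wx": 0,"wy": 0,"wz": 0,"fingers": 1}
    - {"dx": -0.07,"dy": 0,"dz": 0,"wx": 0,"wy": 0,"wz": 0,"fingers": 1}
    - {"dx": -0.06,"dy": 0,"dz": 0,"wx": 0,"wy": 0,"wz": 0,"fingers": 1}
    - {"dx": -0.02,"dy": 0,"dz": 0,"wx": 0,"wy": 0,"wz": 0,"fingers": 1}

```text
clock: 42.35
eef_pos: [438.3, -300.4, 178.9]
tool_rot: [-0.53, 1.566, -0.562]
force: [-0.1, 0.0, -1.6]
width: 13.0
```

```bash
python3 - <<'E'
from h import *
im=snap('side','d18')[:,:,::-1]; im2=snap('scene','s18')[:,:,::-1]
cv2.imwrite('pics/d18z.png',np.hstack([cv2.resize(im[190:340,230:380],None,fx=2.6,fy=2.6),cv2.resize(im2[80:230,130:280],None,fx=2.6,fy=2.6)]))
E
python3 plan.py 549.6 -17.3 174 5.73
```

```text
t 42.45 tcp [ 437.9 -300.   177.2] axes x [ 0. -0. -1.] y [ 0.03  1.   -0.  ] z [ 1.   -0.03  0.  ] F [-0.1 -0.6 -2. ] w 13.3
n 6
[np.float64(0.0007), np.float64(0.0636), np.float64(0.0228), np.float64(-0.209), np.float64(0.004), np.float64(0.002)]
[np.float64(0.0007), np.float64(0.063), np.float64(0.0242), np.float64(-0.209), np.float64(0.004), np.float64(0.002)]
[np.float64(0.0007), np.float64(0.0625), np.float64(0.0256), np.float64(-0.209), np.float64(0.004), np.float64(0.002)]
[np.float64(0.0007), np.float64(0.0619), np.float64(0.027), np.float64(-0.209), np.float64(0.004), np.float64(0.002)]
[np.float64(0.0007), np.float64(0.0613), np.float64(0.0283), np.float64(-0.209), np.float64(0.004), np.float64(0.002)]
[np.float64(0.0007), np.float64(0.0607), np.float64(0.0297), np.float64(-0.209), np.float64(0.004), np.float64(0.002)]
```

View pics/d18z.png

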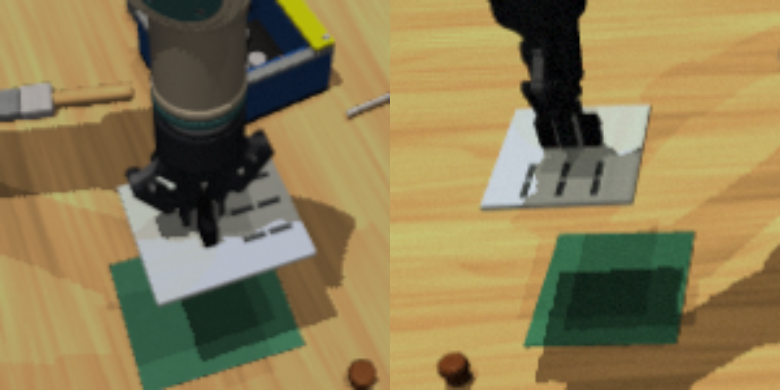

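servo_tool:
  rows:
    - {"dx": 0,"dy": 0.03,"dz": 0.0107,"wx": -0.15,"wy": 0,"wz": 0,"fingers": 1}
    - {"dx": 0,"dy": 0.055,"dz": 0.0205,"wx": -0.2,"wy": 0,"wz": 0,"fingers": 1}
    - {"dx": 0,"dy": 0.06,"dz": 0.024,"wx": -0.2,"wy": 0,"wz": 0,"fingers": 1}
    - {"dx": 0,"dy": 0.06,"dz": 0.026,"wx": -0.2,"wy": 0,"wz": 0,"fingers": 1}
    - {"dx": 0,"dy": 0.06,"dz": 0.027,"wx": -0.2,"wy": 0,"wz": 0,"fingers": 1}

```text
clock: 43.08
eef_pos: [515.3, -98.2, 173.6]
tool_rot: [2.945, 1.567, 3.014]
force: [0.4, 0.2, -1.5]
width: 12.9
```

servo_tool:
  rows:
    - {"dx": 0,"dy": 0.055,"dz": 0.025,"wx": -0.15,"wy": 0,"wz": 0,"fingers": 1}
    - {"dx": 0,"dy": 0.035,"dz": 0.016,"wx": -0.1,"wy": 0,"wz": 0,"fingers": 1}
    - {"dx": 0,"dy": 0.017,"dz": 0.008,"wx": -0.05,"wy": 0,"wz": 0,"fingers": 1}
    - {"dx": 0,"dy": 0,"dz": 0,"wx": 0,"wy": 0,"wz": 0,"fingers": 1}
    - {"dx": 0,"dy": 0,"dz": 0,"wx": 0,"wy": 0,"wz": 0,"fingers": 1}

```text
clock: 43.7
eef_pos: [545.9, -19.0, 175.2]
tool_rot: [-2.549, 1.569, -2.452]
force: [-0.6, -1.0, -1.6]
width: 13.4
```

```bash
cat > ins.py <<'E'
from plan import *
import sys
# H local (x, y, z), tilt beta deg -> TCP ; c offset of H behind TCP
T=np.array([589.5,-14.0,0]); yaw=np.radians(5.73); Rz=Rn.from_euler('z',yaw)
cx,cy,cz=-11.7,-0.7,0.3
def tgt(hx,hy,hz,b):
    Rt=Rz*Rn.from_euler('y',np.radians(b))*down(0)
    return T+Rz.apply([hx,hy,hz])-Rt.apply([cx,cy,cz]),Rt
def Hnow():
    s=ctrl.read_state(); R=Rn.from_euler('xyz',s['tool_rot']); p=np.array(s['eef_pos'])+R.apply([cx,cy,cz])
    L=Rz.inv().apply(p-T); Rl=Rz.inv()*R*down(0).inv()
    print('H local',np.round(L,1),'rot deg xyz',np.round(np.degrees(Rl.as_rotvec()),2),'F',np.round(s['force'],1),'w',round(s['width'],1),'t',round(s['clock'],2))
if __name__=='__main__':
    Hnow()
    a=list(map(float,sys.argv[1:]))
    if a: p,R=tgt(*a); plan(p,R)
E
python3 ins.py -40 0 185.7 0
python3 - <<'E'
from h import *
im=snap('side','d19')[:,:,::-1]; im2=snap('scene','s19')[:,:,::-1]; snap('wrist','w19')
cv2.imwrite('pics/d19z.png',np.hstack([cv2.resize(im[110:260,230:380],None,fx=2.6,fy=2.6),cv2.resize(im2[110:260,260:410],None,fx=2.6,fy=2.6)]))
E
```

```text
H local [-43.6  -1.3 186.9] rot deg xyz [-0.06  0.09 -0.17] F [-0.6 -1.  -1.6] w 13.4 t 43.7
t 43.7 tcp [545.9 -19.  175.2] axes x [-0. -0. -1.] y [-0.1  1.  -0. ] z [ 1.   0.1 -0. ] F [-0.6 -1.  -1.6] w 13.4
n 1
[np.float64(0.0016), np.float64(0.0018), np.float64(0.0048), np.float64(-0.029), np.float64(-0.015), np.float64(0.01)]
```

View pics/d19z.png

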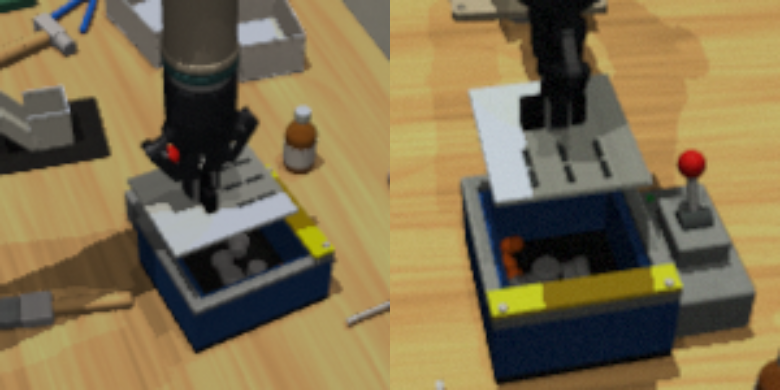

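View pics/w19.png

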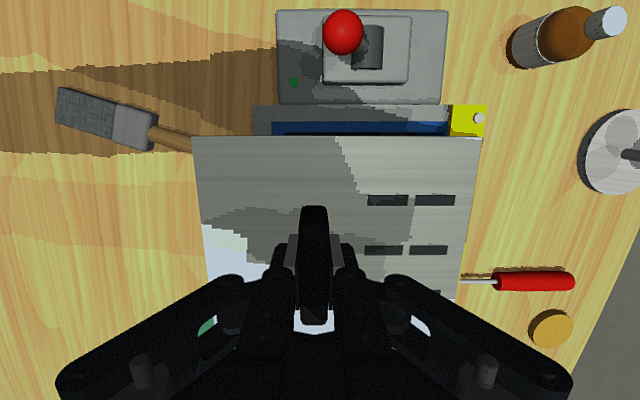

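```bash
python3 - <<'E'
from ins import *
ci=ctrl.camera_info('wrist'); im=snap('wrist','w20')[:,:,::-1]; Hnow()
cv2.imwrite('pics/w20z.png',cv2.resize(im[90:250,170:500],None,fx=2.4,fy=2.4,interpolation=cv2.INTER_CUBIC))
import pickle; s=ctrl.read_state(); pickle.dump((ci,s),open('ci20.pkl','wb'))
E
```

```text
H local [-43.   -0.7 187.5] rot deg xyz [-0.02  0.   -0.15] F [-0.2 -0.6 -1.4] w 13.1 t 43.9
```

View pics/w20z.png

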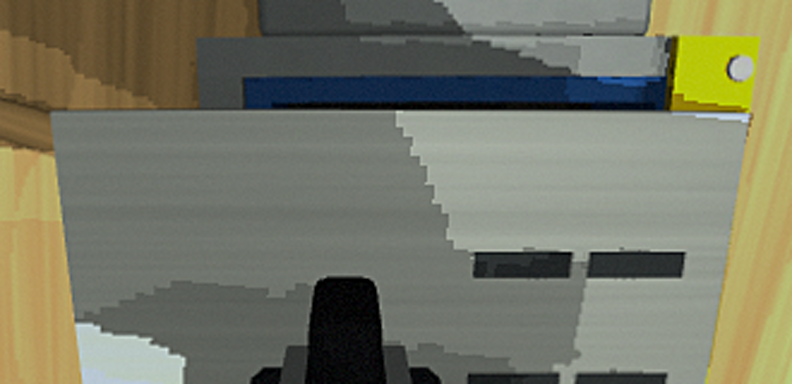

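```bash
python3 - <<'E'
from ins import *
import pickle
ci,s=pickle.load(open('ci20.pkl','rb'))
R=Rn.from_euler('xyz',s['tool_rot']); H=np.array(s['eef_pos'])+R.apply([cx,cy,cz]); zt=H[2]-15
for p,e in [((51,111),(-63,64)),((750,116),(87,64))]:
    q=Rz.inv().apply(atz(ci,np.array(p)/2.4+[170,90],zt)-T); h=Rz.inv().apply(H-T); print(np.round(q-h,1),e)
# handle far end top z=H+15
for p in [(318,280),(378,280)]:
    q=Rz.inv().apply(atz(ci,np.array(p)/2.4+[170,90],H[2]+15)-T); print(np.round(q-h,1))
# tumbler rim corner +y near and lip
for p,z,e in [((198,38),82,(-92,80)),((760,36),93,(92,80))]:
    print(np.round(Rz.inv().apply(atz(ci,np.array(p)/2.4+[170,90],z)-T),1),e)
E
```

```text
[-62.9  63.3 -15. ] (-63, 64)
[ 87.   62.2 -15. ] (87, 64)
[-5.2 35.3 15. ]
[ 5.6 35.2 15. ]
[-92.2  79.6  82. ] (-92, 80)
[91.  80.6 93. ] (92, 80)
```

```bash
sed -i 's/cx,cy,cz=-11.7,-0.7,0.3/cx,cy,cz=-11.7,-1.7,0.3/; s/Rt=Rz\*/Rt=Rz*Rn.from_euler("z",np.radians(0.4))*/' ins.py; python3 ins.py -28 0 125 6
```

```text
H local [-43.   -1.7 187.5] rot deg xyz [-0.02  0.   -0.15] F [-0.2 -0.6 -1.4] w 13.1 t 43.9
t 43.9 tcp [546.4 -18.3 175.8] axes x [-0. -0. -1.] y [-0.1  1.  -0. ] z [ 1.   0.1 -0. ] F [-0.2 -0.6 -1.4] w 13.1
n 2
[np.float64(0.0416), np.float64(0.0011), np.float64(0.0092), np.float64(-0.046), np.float64(0.5), np.float64(-0.001)]
[np.float64(0.0411), np.float64(0.0011), np.float64(0.0113), np.float64(-0.046), np.float64(0.5), np.float64(-0.001)]
```

servo_tool:
  rows:
    - {"dx": 0.0277,"dy": 0.0011,"dz": 0.006,"wx": -0.046,"wy": 0.33,"wz": 0,"fingers": 1}
    - {"dx": 0.0276,"dy": 0.0011,"dz": 0.007,"wx": -0.046,"wy": 0.33,"wz": 0,"fingers": 1}
    - {"dx": 0.0273,"dy": 0,"dz": 0.008,"wx": 0,"wy": 0.34,"wz": 0,"fingers": 1}
    - {"dx": 0,"dy": 0,"dz": 0,"wx": 0,"wy": 0,"wz": 0,"fingers": 1}
    - {"dx": 0,"dy": 0,"dz": 0,"wx": 0,"wy": 0,"wz": 0,"fingers": 1}

```text
clock: 44.52
eef_pos: [559.9, -14.4, 113.8]
tool_rot: [3.14, 1.467, -3.035]
force: [0.7, -0.7, -1.5]
width: 13.0
```

```bash
python3 ins.py -27 0 109 6
python3 - <<'E'
from h import *
im=snap('side','d21')[:,:,::-1]; im2=snap('scene','s21')[:,:,::-1]; snap('wrist','w21')
cv2.imwrite('pics/d21z.png',np.hstack([cv2.resize(im[130:250,260:380],None,fx=3.3,fy=3.3),cv2.resize(im2[140:260,270:390],None,fx=3.3,fy=3.3)]))
E
```

```text
H local [-27.9   0.8 125.4] rot deg xyz [-0.02  5.96  0.48] F [ 0.7 -0.7 -1.5] w 13.0 t 44.52
t 44.52 tcp [559.9 -14.4 113.8] axes x [-0.1  -0.01 -0.99] y [-0.11  0.99  0.  ] z [ 0.99  0.11 -0.1 ] F [ 0.7 -0.7 -1.5] w 13.0
n 1
[np.float64(0.0217), np.float64(-0.0011), np.float64(0.0035), np.float64(0.013), np.float64(0.007), np.float64(-0.0)]
```

View pics/d21z.png

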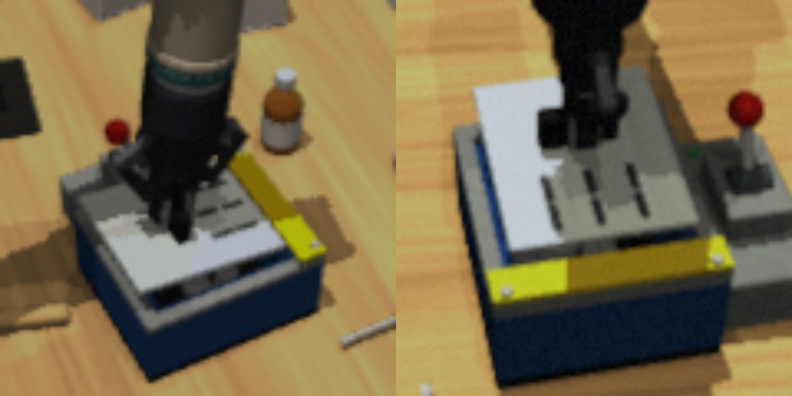

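```bash
python3 - <<'E'
from ins import *
Hnow()
s=ctrl.read_state(); R=Rn.from_euler('xyz',s['tool_rot']); H=np.array(s['eef_pos'])+R.apply([cx,cy,cz])
Rc=R*down(0).inv()*Rn.from_euler('z',np.radians(-0.4))
for cam,x0,y0,w,h in [('scene',275,145,115,110),('wrist',150,40,340,200)]:
    ci=ctrl.camera_info(cam); im=ctrl.get_image(cam)[:,:,::-1].copy()
    f=800/w; z=cv2.resize(im[y0:y0+h,x0:x0+w],None,fx=f,fy=f,interpolation=cv2.INTER_CUBIC)[:600]
    def dr(P,col):
        pp=np.array([(proj(ci,X)-[x0,y0]+.5)*f for X in P]); cv2.polylines(z,[np.int32(pp*8)],True,col,1,cv2.LINE_AA,3)
    dr([H+Rc.apply([a,b,-15]) for a,b in [(-63,64),(87,64),(87,-64),(-63,-64)]],(0,0,255))
    dr([T+Rz.apply(v) for v in [(65,80,93),(92,80,93),(92,-80,93),(65,-80,93)]],(255,0,0))
    dr([T+Rz.apply(v) for v in [(-92,80,82),(-92,-80,82),(77,-80,82),(77,80,82)]],(0,255,0))
    cv2.imwrite(f'pics/ov_{cam}.png',z)
E
```

```text
H local [-27.6   1.  125.9] rot deg xyz [-0.01  5.9   0.5 ] F [-0.8 -0.5 -1.4] w 13.0 t 44.67
```

View pics/ov_scene.png

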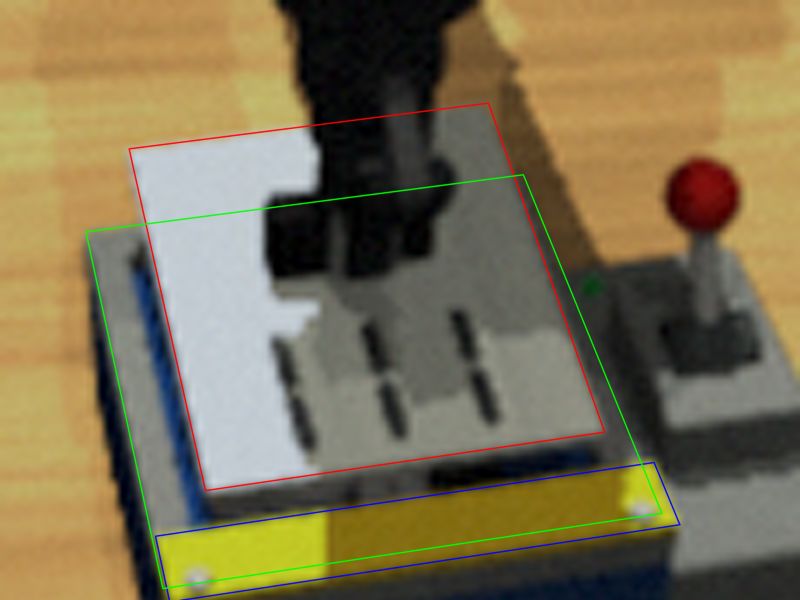

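View pics/ov_wrist.png

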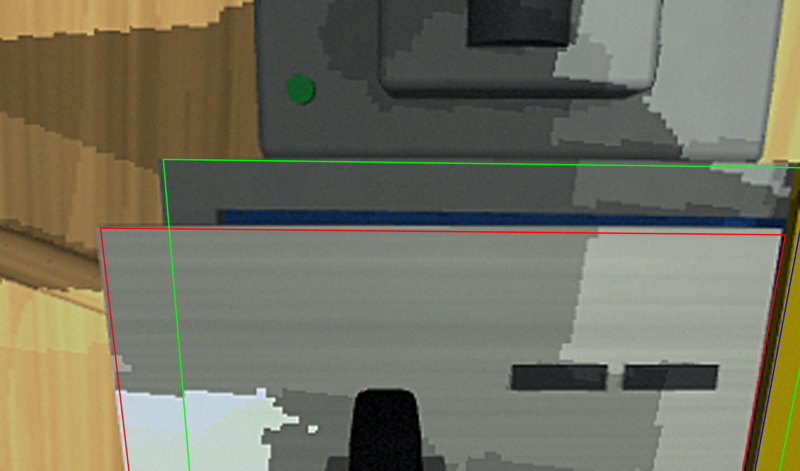

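servo_tool:
  rows:
    - {"dx": 0.0113,"dy": -0.0013,"dz": 0.0015,"wx": 0,"wy": 0,"wz": 0,"fingers": 1}
    - {"dx": 0.0113,"dy": 0,"dz": 0.0015,"wx": 0,"wy": 0,"wz": 0,"fingers": 1}
    - {"dx": 0,"dy": 0,"dz": 0,"wx": 0,"wy": 0,"wz": 0,"fingers": 1}
    - {"dx": 0,"dy": 0,"dz": 0,"wx": 0,"wy": 0,"wz": 0,"fingers": 1}

```text
clock: 45.28
eef_pos: [560.6, -14.8, 95.9]
tool_rot: [3.138, 1.466, -3.036]
force: [0.5, 0.6, -1.8]
width: 13.0
```

```bash
python3 ins.py -10.2 0 107.3 6
```

```text
H local [-27.3   0.4 107.5] rot deg xyz [-0.01  6.02  0.52] F [ 0.5  0.6 -1.8] w 13.0 t 45.27
t 45.27 tcp [560.6 -14.8  95.9] axes x [-0.1  -0.01 -0.99] y [-0.11  0.99  0.  ] z [ 0.99  0.11 -0.1 ] F [ 0.5  0.6 -1.8] w 13.0
n 1
[np.float64(-0.0021), np.float64(-0.0007), np.float64(0.0227), np.float64(0.02), np.float64(-0.003), np.float64(-0.001)]
```

servo_tool:
  rows:
    - {"dx": -0.0008,"dy": -0.0006,"dz": 0.0075,"wx": 0,"wy": 0,"wz": 0,"fingers": 1}
    - {"dx": -0.0008,"dy": 0,"dz": 0.0075,"wx": 0,"wy": 0,"wz": 0,"fingers": 1}
    - {"dx": -0.0008,"dy": 0,"dz": 0.0065,"wx": 0,"wy": 0,"wz": 0,"fingers": 1}
    - {"dx": 0,"dy": 0,"dz": 0,"wx": 0,"wy": 0,"wz": 0,"fingers": 1}

```text
clock: 45.78
eef_pos: [577.4, -13.4, 96.2]
tool_rot: [3.138, 1.467, -3.036]
force: [0.2, -0.0, -1.9]
width: 12.9
```

```bash
python3 ins.py -12 0 95.3 0
python3 - <<'E'
from h import *
im=snap('side','d22')[:,:,::-1]; im2=snap('scene','s22')[:,:,::-1]
cv2.imwrite('pics/d22z.png',np.hstack([cv2.resize(im[150:250,270:370],None,fx=3.9,fy=3.9),cv2.resize(im2[155:255,275:375],None,fx=3.9,fy=3.9)]))
E
```

```text
H local [-1.050e+01  1.000e-01  1.078e+02] rot deg xyz [-0.01  5.97  0.53] F [ 0.2 -0.  -1.9] w 12.9 t 45.77
t 45.77 tcp [577.4 -13.4  96.2] axes x [-0.1  -0.01 -0.99] y [-0.11  0.99  0.  ] z [ 0.99  0.11 -0.1 ] F [ 0.2 -0.  -1.9] w 12.9
n 1
[np.float64(0.0168), np.float64(-0.0002), np.float64(0.0013), np.float64(0.022), np.float64(-0.994), np.float64(-0.002)]
```

View pics/d22z.png

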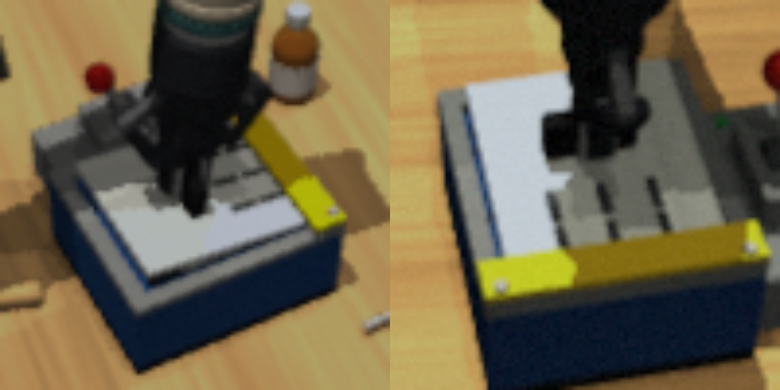

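servo_tool:
  rows:
    - {"dx": 0.0042,"dy": 0,"dz": 0.0002,"wx": 0,"wy": -0.25,"wz": 0,"fingers": 1}
    - {"dx": 0.0042,"dy": 0,"dz": 0.0001,"wx": 0,"wy": -0.25,"wz": 0,"fingers": 1}
    - {"dx": 0.0042,"dy": 0,"dz": -0.0003,"wx": 0,"wy": -0.25,"wz": 0,"fingers": 1}
    - {"dx": 0.0032,"dy": 0,"dz": -0.0005,"wx": 0,"wy": -0.2,"wz": 0,"fingers": 1}
    - {"dx": 0,"dy": 0,"dz": 0,"wx": 0,"wy": 0,"wz": 0,"fingers": 1}

```text
clock: 46.5
eef_pos: [575.1, -13.8, 84.4]
tool_rot: [3.061, 1.565, -3.113]
force: [-0.7, -0.4, -1.9]
width: 12.9
```

```bash
python3 ins.py -12 0 95 0
python3 - <<'E'
from h import *
im=snap('side','d23')[:,:,::-1]; im2=snap('scene','s23')[:,:,::-1]
cv2.imwrite('pics/d23z.png',np.hstack([cv2.resize(im[150:250,270:370],None,fx=3.9,fy=3.9),cv2.resize(im2[155:255,275:375],None,fx=3.9,fy=3.9)]))
E
```

```text
H local [-14.   -0.   96.1] rot deg xyz [0.03 0.34 0.5 ] F [-0.7 -0.4 -1.9] w 12.9 t 46.5
t 46.5 tcp [575.1 -13.8  84.4] axes x [-0.01 -0.   -1.  ] y [-0.11  0.99  0.  ] z [ 0.99  0.11 -0.01] F [-0.7 -0.4 -1.9] w 12.9
n 1
[np.float64(0.0015), np.float64(0.0), np.float64(0.0027), np.float64(0.016), np.float64(-0.057), np.float64(-0.005)]
```

View pics/d23z.png

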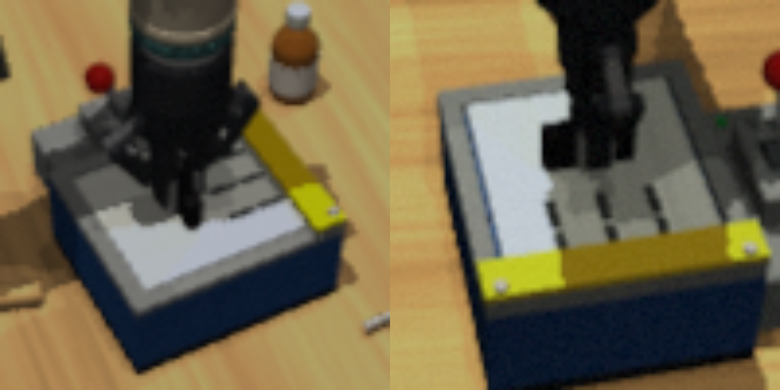

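servo_tool:
  rows:
    - {"dx": 0,"dy": 0,"dz": 0.0025,"wx": 0,"wy": -0.057,"wz": 0,"fingers": 1}
    - {"dx": 0.001,"dy": 0,"dz": 0,"wx": 0,"wy": 0,"wz": 0,"fingers": 1}
    - {"dx": 0.0013,"dy": 0,"dz": 0,"wx": 0,"wy": 0,"wz": 0,"fingers": 1}
    - {"dx": 0,"dy": 0,"dz": 0,"wx": 0,"wy": 0,"wz": 0,"fingers": 1}

```text
clock: 47.1
eef_pos: [577.7, -13.4, 83.3]
tool_rot: [0.392, 1.57, 0.501]
force: [-1.5, -0.3, 5.6]
width: 12.9
```

```bash
python3 ins.py -12 0 95 0
```

```text
H local [-11.4   0.1  95. ] rot deg xyz [ 0.03 -0.07  0.52] F [-1.5 -0.3  5.6] w 12.9 t 47.1
t 47.1 tcp [577.7 -13.4  83.3] axes x [ 0.  0. -1.] y [-0.11  0.99  0.  ] z [0.99 0.11 0.  ] F [-1.5 -0.3  5.6] w 12.9
n 1
[np.float64(0.0), np.float64(-0.0001), np.float64(-0.0008), np.float64(0.02), np.float64(0.011), np.float64(-0.005)]
```

servo_tool:
  rows:
    - {"dx": 0,"dy": 0,"dz": 0,"wx": 0,"wy": 0,"wz": 0,"fingers": 0.6}
    - {"dx": 0,"dy": 0,"dz": 0,"wx": 0,"wy": 0,"wz": 0,"fingers": 0.6}
    - {"dx": -0.03,"dy": 0,"dz": 0,"wx": 0,"wy": 0,"wz": 0,"fingers": 0.6}
    - {"dx": -0.08,"dy": 0,"dz": 0,"wx": 0,"wy": 0,"wz": 0,"fingers": 0.6}
    - {"dx": -0.08,"dy": 0,"dz": 0,"wx": 0,"wy": 0,"wz": 0,"fingers": 0.8}

```text
clock: 47.72
eef_pos: [577.1, -13.5, 226.3]
tool_rot: [2.446, 1.57, 2.555]
force: [0.7, -1.1, 0.1]
width: 17.9
```

servo_tool:
  rows:
    - {"dx": 0,"dy": -0.06,"dz": 0.0,"wx": 0,"wy": 0,"wz": 0,"fingers": 1}
    - {"dx": 0,"dy": 0,"dz": 0,"wx": 0,"wy": 0,"wz": 0,"fingers": 1}
    - {"dx": 0,"dy": 0,"dz": 0,"wx": 0,"wy": 0,"wz": 0,"fingers": 1}
    - {"dx": 0,"dy": 0,"dz": 0,"wx": 0,"wy": 0,"wz": 0,"fingers": 1}

```text
clock: 48.22
eef_pos: [582.0, -57.0, 224.5]
tool_rot: [1.848, 1.569, 1.959]
force: [0.4, -0.1, 0.4]
width: -0.0
```

```bash
python3 - <<'E'
from ins import *
Hnow()
im=snap('side','d24')[:,:,::-1]
ci=ctrl.camera_info('wrist'); w=snap('wrist','w24')[:,:,::-1].copy()
im2=snap('scene','s24')[:,:,::-1]
cv2.imwrite('pics/d24z.png',np.hstack([cv2.resize(im[150:250,270:370],None,fx=3.9,fy=3.9),cv2.resize(im2[155:255,275:375],None,fx=3.9,fy=3.9)]))
H=T+Rz.apply([-12,0,95])
def dr(P,col):
    pp=np.array([(proj(ci,X)+.5) for X in P]); cv2.polylines(w,[np.int32(pp*8)],True,col,1,cv2.LINE_AA,3)
dr([H+Rz.apply([a,b,-15]) for a,b in [(-63,64),(87,64),(87,-64),(-63,-64)]],(0,0,255))
dr([H+Rz.apply([a,b,15]) for a,b in [(-7,28),(7,28),(7,-28),(-7,-28)]],(0,255,255))
cv2.imwrite('pics/ov24.png',w)
E
python3 plan.py
```

```text
H local [-11.4 -43.7 236.2] rot deg xyz [0.08 0.02 0.61] F [ 0.4 -0.1  0.4] w -0.0 t 48.23
t 48.38 tcp [582.2 -57.3 224.8] axes x [-0.  0. -1.] y [-0.11  0.99  0.  ] z [0.99 0.11 0.  ] F [-0.1  0.1 -0.5] w 0.2
n 1 each dx dy dz [np.float64(0.0), np.float64(0.0), np.float64(0.0)]
```

View pics/d24z.png

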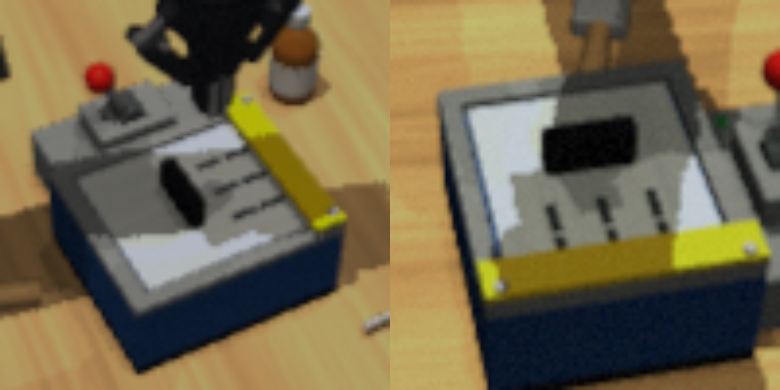

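View pics/ov24.png

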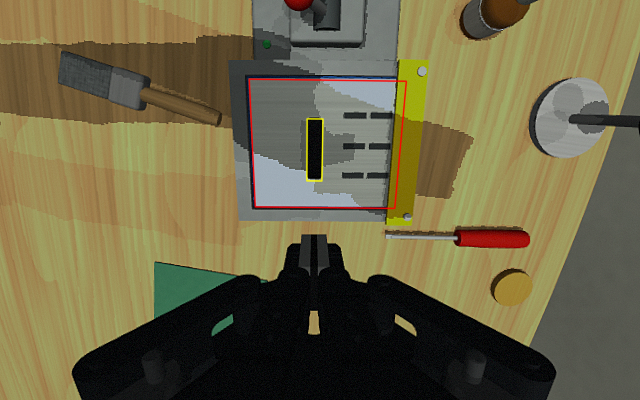

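```bash
python3 - <<'E'
from ins import *
def red(im):
    r,g,b=[im[:,:,i].astype(int) for i in range(3)]
    m=((r>90)&(g<0.35*r)&(b<0.35*r)).astype(np.uint8); n,l,s,c=cv2.connectedComponentsWithStats(m); return s,c
rays=[]
for cam,f,exp in [('scene','s24',(376,173)),('side','d24',(297,170))]:
    ci=ctrl.camera_info(cam); im=cv2.imread(f'pics/{f}.png')[:,:,::-1]; s,c=red(im)
    i=min((i for i in range(1,len(s)) if s[i][4]>20),key=lambda i:np.hypot(*(c[i]-exp))); print(cam,c[i],s[i]); rays.append(ray(ci,c[i]))
import pickle
ci=pickle.load(open('ci6.pkl','rb')); im=cv2.imread('pics/w6.png')[:,:,::-1]; s,c=red(im); i=min((i for i in range(1,len(s)) if s[i][4]>20),key=lambda i:np.hypot(*(c[i]-(605,33)))); print(c[i],s[i]); rays.append(ray(ci,c[i]))
def tri(rays):
    A=np.zeros((3,3));b=np.zeros(3)
    for o,d in rays: d=d/np.linalg.norm(d);M=np.eye(3)-np.outer(d,d);A+=M;b+=M@o
    return np.linalg.solve(A,b)
for rr in (rays,rays[:2],rays[1:]):
    X=tri(rr); print(np.round(X,1),'local',np.round(Rz.inv().apply(X-T),1))
im=cv2.imread('pics/w12.png');cv2.imwrite('pics/w12z.png',cv2.resize(im[50:160,220:400],None,fx=4,fy=4))
E
```

```text
scene [375.66666667 171.68253968] [371 168  10   8  63]
side [295.08333333 169.22222222] [292 166   7   7  36]
[611.77971014  31.56328502] [ 595   13   35   39 1035]
[553.4 103.5 125.2] local [-24.1 120.5 125.2]
[554.1 103.9 124.9] local [-23.5 120.8 124.9]
[553.3 102.6 125.2] local [-24.4 119.7 125.2]
```

View pics/w12z.png

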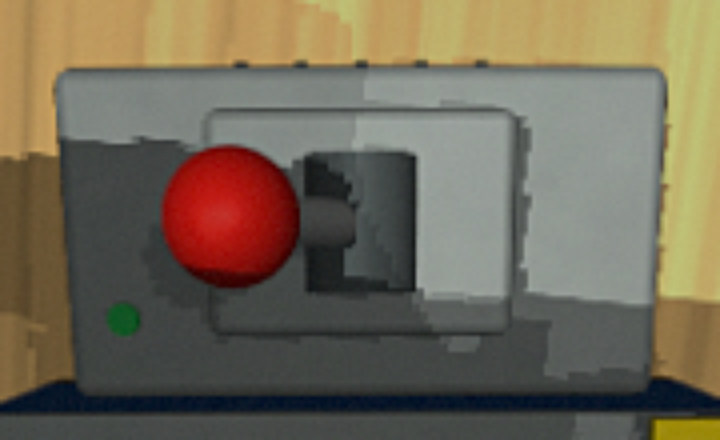

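```bash
python3 plan.py 512.8 98.9 205
```

```text
t 48.38 tcp [582.2 -57.3 224.8] axes x [-0.  0. -1.] y [-0.11  0.99  0.  ] z [0.99 0.11 0.  ] F [-0.1  0.1 -0.5] w 0.2
n 3 each dx dy dz [np.float64(0.0088), np.float64(0.0724), np.float64(-0.023)]
```

servo_tool:
  rows:
    - {"dx": 0.0088,"dy": 0.072,"dz": -0.023,"wx": 0,"wy": 0,"wz": 0,"fingers": 1}
    - {"dx": 0.0088,"dy": 0.072,"dz": -0.023,"wx": 0,"wy": 0,"wz": 0,"fingers": 1}
    - {"dx": 0.0088,"dy": 0.072,"dz": -0.023,"wx": 0,"wy": 0,"wz": 0,"fingers": 1}
    - {"dx": 0,"dy": 0,"dz": 0,"wx": 0,"wy": 0,"wz": 0,"fingers": 1}
    - {"dx": 0,"dy": 0,"dz": 0,"wx": 0,"wy": 0,"wz": 0,"fingers": 1}

```text
clock: 49.0
eef_pos: [513.5, 97.1, 205.5]
tool_rot: [-0.207, 1.57, -0.097]
force: [0.7, -1.3, -0.4]
width: 0.4
```

servo_tool:
  rows:
    - {"dx": 0.06,"dy": 0,"dz": 0,"wx": 0,"wy": 0,"wz": 0,"fingers": 1}
    - {"dx": 0.06,"dy": 0,"dz": 0,"wx": 0,"wy": 0,"wz": 0,"fingers": 1}
    - {"dx": 0,"dy": 0,"dz": 0,"wx": 0,"wy": 0,"wz": 0,"fingers": 1}
    - {"dx": 0,"dy": 0,"dz": 0,"wx": 0,"wy": 0,"wz": 0,"fingers": 1}

```text
clock: 49.5
eef_pos: [514.7, 96.3, 116.6]
tool_rot: [0.014, 1.568, 0.121]
force: [1.1, 0.4, 0.8]
width: 0.3
```

```bash
python3 - <<'E'
from ins import *
s=ctrl.read_state(); print('tcp local',np.round(Rz.inv().apply(np.array(s['eef_pos'])-T),1))
im=snap('side','d25')[:,:,::-1]; im2=snap('scene','s25')[:,:,::-1]
cv2.imwrite('pics/d25z.png',np.hstack([cv2.resize(im[110:230,240:360],None,fx=3.3,fy=3.3),cv2.resize(im2[120:240,310:430],None,fx=3.3,fy=3.3)]))
E
```

```text
tcp local [-63.4 117.2 116.6]
```

View pics/d25z.png

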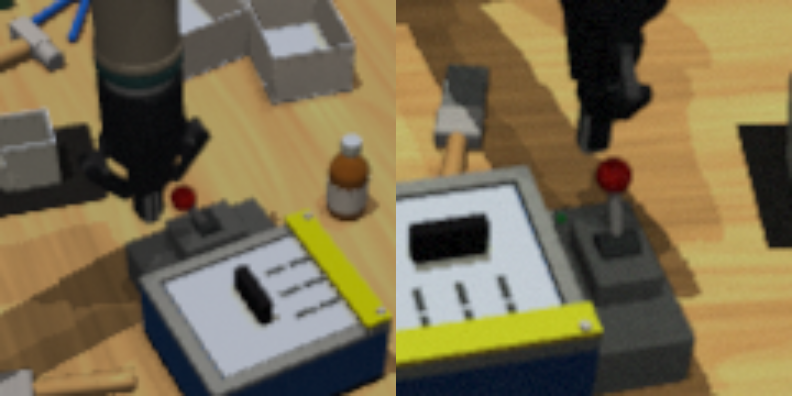

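servo_tool:
  rows:
    - {"dx": 0,"dy": 0.004,"dz": 0.016,"wx": 0,"wy": 0,"wz": 0,"fingers": 1}
    - {"dx": 0,"dy": 0,"dz": 0.016,"wx": 0,"wy": 0,"wz": 0,"fingers": 1}
    - {"dx": 0,"dy": 0,"dz": 0.016,"wx": 0,"wy": 0,"wz": 0,"fingers": 1}
    - {"dx": 0,"dy": 0,"dz": 0.016,"wx": 0,"wy": 0,"wz": 0,"fingers": 1}
    - {"dx": 0,"dy": 0,"dz": 0.01,"wx": 0,"wy": 0,"wz": 0,"fingers": 1}

```text
clock: 50.22
eef_pos: [570.2, 107.0, 118.2]
tool_rot: [0.224, 1.565, 0.333]
force: [-0.8, -0.4, 1.9]
width: 0.2
```

```bash
python3 - <<'E'
from ins import *
s=ctrl.read_state(); print('tcp local',np.round(Rz.inv().apply(np.array(s['eef_pos'])-T),1),s['force'])
im=snap('side','d26')[:,:,::-1]; im2=snap('scene','s26')[:,:,::-1]
cv2.imwrite('pics/d26z.png',np.hstack([cv2.resize(im[110:230,240:360],None,fx=3.3,fy=3.3),cv2.resize(im2[120:240,310:430],None,fx=3.3,fy=3.3)]))
E
```

```text
tcp local [ -7.2 122.3 118.2] [-0.78156799 -0.42573357  1.9424322 ]
```

View pics/d26z.png

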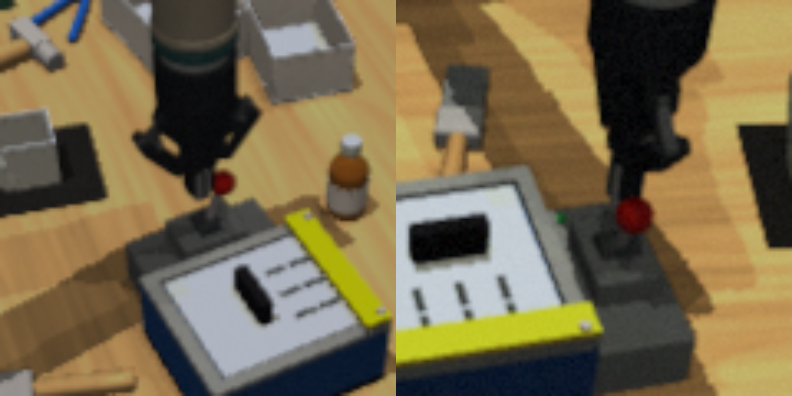

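Lever is following; continue pushing.

servo_tool:
  rows:
    - {"dx": 0,"dy": 0,"dz": 0.008,"wx": 0,"wy": 0,"wz": 0,"fingers": 1}
    - {"dx": 0,"dy": 0,"dz": 0.006,"wx": 0,"wy": 0,"wz": 0,"fingers": 1}
    - {"dx": 0,"dy": 0,"dz": 0.003,"wx": 0,"wy": 0,"wz": 0,"fingers": 1}
    - {"dx": 0,"dy": 0,"dz": 0,"wx": 0,"wy": 0,"wz": 0,"fingers": 1}

```text
clock: 50.82
eef_pos: [577.6, 107.4, 114.5]
tool_rot: [3.094, 1.564, -3.08]
force: [-6.6, 0.2, 5.5]
width: 0.1
```

```bash
cat > lev.py <<'E'
from ins import *
import sys
n=sys.argv[1]
s=ctrl.read_state(); print('tcp local',np.round(Rz.inv().apply(np.array(s['eef_pos'])-T),1),s['force'])
im=snap('side','d'+n); im2=snap('scene','s'+n)
rays=[]
for cam,i,exp in [('scene',im2,(380,185)),('side',im,(310,165))]:
    r,g,b=[i[:,:,k].astype(int) for k in range(3)]
    m=((r>80)&(g<0.4*r)&(b<0.4*r)).astype(np.uint8); _,l,st,c=cv2.connectedComponentsWithStats(m)
    k=min((k for k in range(1,len(st)) if st[k][4]>12),key=lambda k:np.hypot(*(c[k]-exp))); print(cam,c[k],st[k][4]); rays.append(ray(ctrl.camera_info(cam),c[k]))
A=np.zeros((3,3));b=np.zeros(3)
for o,d in rays: d=d/np.linalg.norm(d);M=np.eye(3)-np.outer(d,d);A+=M;b+=M@o
L=Rz.inv().apply(np.linalg.solve(A,b)-T); print('ball local',np.round(L,1),'joint if pivot x=2:',0.5+np.arcsin(np.clip((L[0]-2)/55,-1,1)))
cv2.imwrite('pics/l'+n+'.png',np.hstack([cv2.resize(im[110:230,240:360,::-1],None,fx=3.3,fy=3.3),cv2.resize(im2[120:240,310:430,::-1],None,fx=3.3,fy=3.3)]))
E
python3 lev.py 27
```

```text
tcp local [  0.3 122.  114.5] [-6.61149777  0.19696873  5.5261653 ]
scene [381.13636364 187.54545455] 22
side [310.    165.125] 16
ball local [ 28.5 117.4 123.1] joint if pivot x=2: 1.0025141029207614
```

View pics/l27.png

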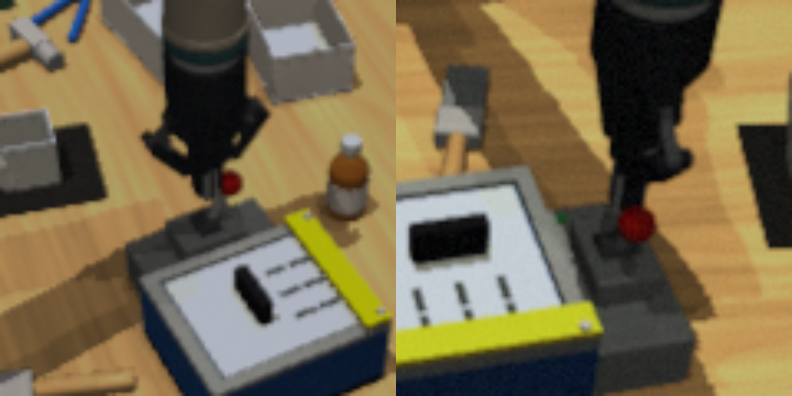

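servo_tool:
  rows:
    - {"dx": 0,"dy": 0,"dz": -0.02,"wx": 0,"wy": 0,"wz": 0,"fingers": 1}
    - {"dx": 0,"dy": 0,"dz": -0.05,"wx": 0,"wy": 0,"wz": 0,"fingers": 1}
    - {"dx": -0.05,"dy": 0,"dz": -0.02,"wx": 0,"wy": 0,"wz": 0,"fingers": 1}
    - {"dx": -0.08,"dy": 0,"dz": 0,"wx": 0,"wy": 0,"wz": 0,"fingers": 1}
    - {"dx": 0,"dy": 0,"dz": 0,"wx": 0,"wy": 0,"wz": 0,"fingers": 1}

```text
clock: 51.55
eef_pos: [517.3, 100.8, 217.0]
tool_rot: [0.138, 1.56, 0.247]
force: [0.3, 1.1, -0.0]
width: -0.3
```

```bash
python3 lev.py 28; python3 plan.py
```

```text
tcp local [-60.4 121.4 217. ] [ 0.33105308  1.09136547 -0.00160667]
scene [382.84848485 186.31818182] 66
side [309.24137931 164.44827586] 29
ball local [ 27.2 121.1 124.3] joint if pivot x=2: 0.975917695274954
t 51.65 tcp [514.2 100.4 213.2] axes x [ 0.  0. -1.] y [-0.11  0.99  0.  ] z [0.99 0.11 0.  ] F [-0.2 -0.2 -0.5] w -0.2
n 1 each dx dy dz [np.float64(0.0), np.float64(0.0), np.float64(0.0)]
```

View pics/l28.png

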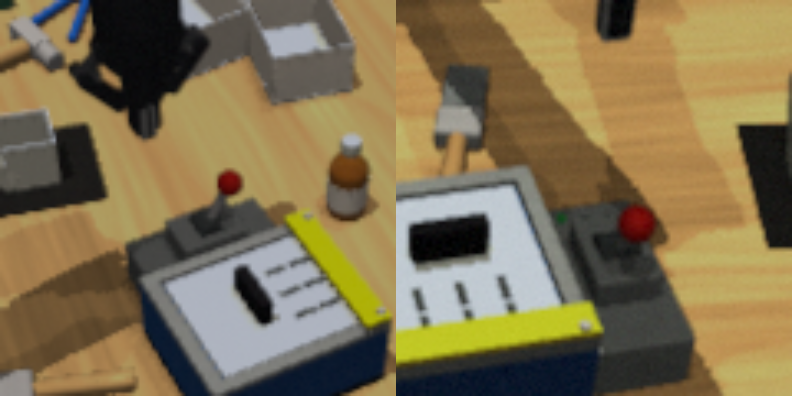

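View pics/s28.png

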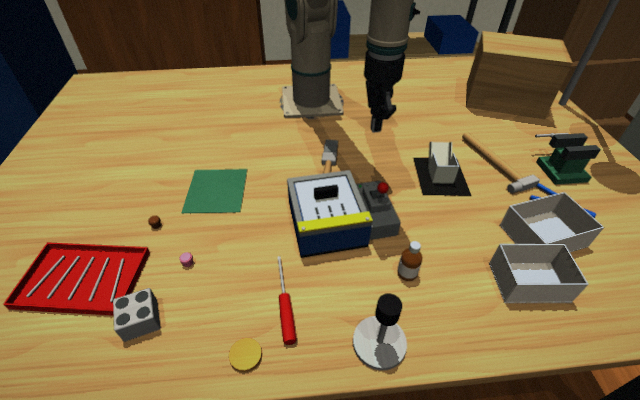

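```bash
python3 - <<'E'
from ins import *
outs=[]
for cam,f,x0,y0 in [('scene','s28',275,150),('side','d28',270,150)]:
    ci=ctrl.camera_info(cam); im=cv2.imread(f'pics/{f}.png'); k=4; w=100
    z=cv2.resize(im[y0:y0+w,x0:x0+w],None,fx=k,fy=k,interpolation=cv2.INTER_CUBIC); H=T+Rz.apply([-12,0,95])
    def dr(P,col):
        pp=np.array([(proj(ci,X)-[x0,y0]+.5)*k for X in P]); cv2.polylines(z,[np.int32(pp*8)],True,col,1,cv2.LINE_AA,3)
    dr([H+Rz.apply([a,b,-15]) for a,b in [(-63,64),(87,64),(87,-64),(-63,-64)]],(0,0,255))
    dr([H+Rz.apply([a,b,15]) for a,b in [(-7,28),(7,28),(7,-28),(-7,-28)]],(0,255,0))
    outs.append(z)
cv2.imwrite('pics/ov28.png',np.hstack(outs))
import pickle
ci=pickle.load(open('ci14.pkl','rb'))
c=np.array([atz(ci,p,63)[:2] for p in [(285.5,162),(344,162)]]); m=c.mean(0); print('far wall',c,m)
mat=np.array([atz(ci,p,3)[:2] for p in [(258,112),(369,112),(370,240),(264,239)]]); print('mat',mat.mean(0))
d=c[0]-c[1]; d/=np.linalg.norm(d); xj=np.array([d[1],-d[0]]); print('jug mid',m-33*xj)
E
```

```text
far wall [[477.12263792 350.5124572 ]
 [470.25220322 293.1406166 ]] [473.68742057 321.8265369 ]
mat [441.85594436 324.62273042]
jug mid [440.92152744 325.75034214]
```

View pics/ov28.png

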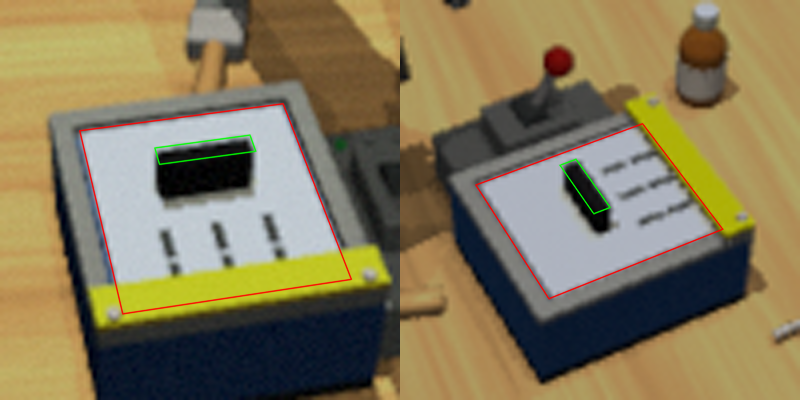

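Cover flush (overlay fits to about 1 mm), lever on, jug at the mat's centre, and the arm is clear of everything.

```bash
python3 -c "
from cell import ctrl
print(ctrl.finish_job())"
```

```text
the job is handed in; nothing more can be done
None
```

I loaded the tub with all five steel knobs and the four pellets present, stood the jug back on its mat, closed the cover and switched the lever on. I handed the job in at about 52 s of the 208 s allowed; `finish_job()` reports no verdict.

- **Tub:** the last wrist picture before closing showed 5 knobs and 4 pellets on the tub floor, and the jug was empty. The brown and pink look-alikes were left where they were.
- **Cover:** its model outline, drawn at the seated pose, fits the scene, side and wrist pictures to about 1 mm. It touched down with the handle at 95 mm over the bench, level with the ledge.
- **Lever:** the red ball moved about 51 mm towards +x, which I estimate at 0.97 rad (0.75 needed).
- **Jug:** it stands about 1.5 mm from the mat's centre; I judged it upright by eye in the pictures.
- **Brush, screwdriver and amber bottle:** they look unmoved in the last pictures; I did not measure them.

None of the final checks failed. One early reading did: the network's lever-tip point was about 15 mm off the triangulated red ball, so I used the ball position. I saw no knock to a knob or the cover, and no slackening of the grip.

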